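# Load and bolt up the permeation test cell

### The job

Stack all the sample discs from the pale sheet flat and centred on the seat of the test cell, then swing the cover shut. With the T-handle wrench tighten the four cover screws in cross order (one opposite pair, then the other pair) in two passes: in the first turn each screw about half-way, to its black tick, and in the second take each fully home, in cross order again. Stand the wrench back in its blue holder, and leave everything else on the bench alone.

Things in the scene. Friction and masses are not known exactly. Their poses are not given: they have to be found in the camera images.
- disc_1_center (a point): a sand-coloured porous sample disc, 48 mm across, 10 mm thick, lying flat; this point is its centre, half-way up. Between two and four discs are there; absent ones read None
- disc_2_center (a point): a sand-coloured porous sample disc, 48 mm across, 10 mm thick, lying flat; this point is its centre, half-way up. Between two and four discs are there; absent ones read None
- disc_3_center (a point): a sand-coloured porous sample disc, 48 mm across, 10 mm thick, lying flat; this point is its centre, half-way up. Between two and four discs are there; absent ones read None
- disc_4_center (a point): a sand-coloured porous sample disc, 48 mm across, 10 mm thick, lying flat; this point is its centre, half-way up. Between two and four discs are there; absent ones read None
- seat (a point): centre of the seat of the test cell: a 48 mm grey porous spot with a thin blue ring round it, level with the top of the cell's aluminium base plate (180 x 180 mm), 15 mm above the bench. z up; +y of this frame points to the cover's hinge, x runs along the hinge. Four steel columns of 22 mm diameter stand at (+-55, +-55) mm from the seat and end 73 mm above the bench; two hinge lugs, 16 x 18 mm, 85 mm high, stand at (+-45, 85) mm
- cover_bar (a point): middle of the cover's handle: a round blue bar, 12 mm diameter, 112 mm long, parallel to the hinge and 205 mm from the hinge axis, 36 mm clear beyond the cover's free edge (held by two arms 50 mm either side of its middle); its axis is x of this frame
- cover (a joint): angle of the cover, a pale 150 x 152 x 12 mm plate: 0 = shut (lying level on the columns, top 85 mm above the bench), at the start 2.1 to 2.35 rad = thrown back beyond upright. Its hinge axis runs along x of the seat's frame, 85 mm from the seat towards that frame's +y, 79 mm above the bench. It is stiff (0.7 N m) and stays where it is left. Under it a spring pad (42 mm across) presses the stack with up to 3 N
- screw_1 (a joint): angle of cover screw 1, rad: it grows clockwise seen from above; loose (0 to 0.1) at the start, 1.4 = fully home, a stop. Held by friction of 0.15 N m. Screws 1, 2, 3, 4 follow one another round the square ring, so 1 and 3, and 2 and 4, are opposite pairs. A yellow stripe on the head points from its axis along +x of the head; on the cover a short black tick shows where it points half-way (0.7) and a long red tick where it points when home
- head_1: head of screw 1: square, 16 x 16 mm, 12 mm high, its upper 5 mm chamfered to a 10 mm flat, standing on a 24 mm washer, captive in the cover, with the cover shut at (-55, -55) mm from the seat. Origin at the centre of the underside of the square, 87 mm above the bench when shut; the square's sides run along its x and y
- screw_2 (a joint): angle of cover screw 2, rad: it grows clockwise seen from above; loose (0 to 0.1) at the start, 1.4 = fully home, a stop. Held by friction of 0.15 N m. Screws 1, 2, 3, 4 follow one another round the square ring, so 1 and 3, and 2 and 4, are opposite pairs. A yellow stripe on the head points from its axis along +x of the head; on the cover a short black tick shows where it points half-way (0.7) and a long red tick where it points when home
- head_2: head of screw 2: square, 16 x 16 mm, 12 mm high, its upper 5 mm chamfered to a 10 mm flat, standing on a 24 mm washer, captive in the cover, with the cover shut at (55, -55) mm from the seat. Origin at the centre of the underside of the square, 87 mm above the bench when shut; the square's sides run along its x and y
- screw_3 (a joint): angle of cover screw 3, rad: it grows clockwise seen from above; loose (0 to 0.1) at the start, 1.4 = fully home, a stop. Held by friction of 0.15 N m. Screws 1, 2, 3, 4 follow one another round the square ring, so 1 and 3, and 2 and 4, are opposite pairs. A yellow stripe on the head points from its axis along +x of the head; on the cover a short black tick shows where it points half-way (0.7) and a long red tick where it points when home
- head_3: head of screw 3: square, 16 x 16 mm, 12 mm high, its upper 5 mm chamfered to a 10 mm flat, standing on a 24 mm washer, captive in the cover, with the cover shut at (55, 55) mm from the seat. Origin at the centre of the underside of the square, 87 mm above the bench when shut; the square's sides run along its x and y
- screw_4 (a joint): angle of cover screw 4, rad: it grows clockwise seen from above; loose (0 to 0.1) at the start, 1.4 = fully home, a stop. Held by friction of 0.15 N m. Screws 1, 2, 3, 4 follow one another round the square ring, so 1 and 3, and 2 and 4, are opposite pairs. A yellow stripe on the head points from its axis along +x of the head; on the cover a short black tick shows where it points half-way (0.7) and a long red tick where it points when home
- head_4: head of screw 4: square, 16 x 16 mm, 12 mm high, its upper 5 mm chamfered to a 10 mm flat, standing on a 24 mm washer, captive in the cover, with the cover shut at (-55, 55) mm from the seat. Origin at the centre of the underside of the square, 87 mm above the bench when shut; the square's sides run along its x and y
- wrench_grip (a point): the T-handle wrench, standing upright in its holder: this point is the centre of its red cross-bar with grey ends, 100 mm long (along x), 18 mm wide, 24 mm high. A 12 mm shaft runs down from the bar's middle to the socket, whose open lower end (the foot) is 95 mm straight below the bar's centre: a square socket, 18 x 18 mm inside (sides along the wrench's x and y), 14 mm deep, 26 mm over the outside flats; in all 0.22 kg
- pocket (a point): centre of the floor of the blue wrench holder's square pocket, 35 x 35 mm inside, 28 mm deep, floor 6 mm above the bench
- reagent: bystander, to be left alone: amber bottle, 56 mm across, 120 mm tall; origin at the centre of its underside
- beaker: bystander, to be left alone: glass beaker, 64 mm across, 85 mm tall; origin at the centre of its underside
- tweezers: bystander, to be left alone: steel tweezers lying flat, 120 mm long; origin at the centre of its underside
- marker: bystander, to be left alone: white and green marker pen lying flat, 120 mm long; origin at the centre of its underside
- gasket: bystander, to be left alone: spare orange ring lying flat, 60 mm across, 5 mm high; origin at the centre of its underside
- dish: bystander, to be left alone: shut clear dish, 84 mm across, 14 mm high; origin at the centre of its underside
- timer: bystander, to be left alone: white timer, 45 x 70 x 28 mm; origin at the centre of its underside
There are look-alikes about, which are no part of the job. What is shaped like the part that bears disc_4_center but green or yellow is not meant.

How it is judged:
On the way, in this order (a step that is already met when the one before it is completed fails the run):
1. every sample disc lies flat in one stack on the seat, centred within 5 mm, and is let go (horizontal distance between each of disc_1_center, disc_2_center, disc_3_center, disc_4_center and seat below 0.005 m and angle between each of disc_1_center, disc_2_center, disc_3_center, disc_4_center's own z axis and vertical below 0.08 rad and z of each of disc_1_center, disc_2_center, disc_3_center, disc_4_center in the frame of seat below 0.04 m and contact force between the fingers and disc_1 below 0.1 N and contact force between the fingers and disc_2 below 0.1 N and contact force between the fingers and disc_3 below 0.1 N and contact force between the fingers and disc_4 below 0.1 N), for 0.3 s.
2. the cover is swung shut (value of joint cover below 0.03 rad), for 0.2 s.
3. first pass: one opposite pair of screws is turned about half-way while the other pair is still loose (((value of joint screw_1 between 0.4 and 1.05 rad and value of joint screw_3 between 0.4 and 1.05 rad and value of joint each of screw_2, screw_4 below 0.25 rad) or (value of joint screw_2 between 0.4 and 1.05 rad and value of joint screw_4 between 0.4 and 1.05 rad and value of joint each of screw_1, screw_3 below 0.25 rad))), for 0.2 s.
4. first pass: all four screws stand about half-way (value of joint screw_1 between 0.4 and 1.05 rad and value of joint screw_3 between 0.4 and 1.05 rad and value of joint screw_2 between 0.4 and 1.05 rad and value of joint screw_4 between 0.4 and 1.05 rad), for 0.2 s.
5. second pass: one opposite pair is fully home while the other pair still stands half-way (((value of joint each of screw_1, screw_3 above 1.25 rad and value of joint each of screw_2, screw_4 below 1.05 rad) or (value of joint each of screw_2, screw_4 above 1.25 rad and value of joint each of screw_1, screw_3 below 1.05 rad))), for 0.2 s.
6. second pass: all four screws are fully home (value of joint each of screw_1, screw_3, screw_2, screw_4 above 1.25 rad), for 0.2 s.
At the end, for the whole second after the job is handed in: The discs lie flat in one stack on the seat, centred within 6 mm; the cover is shut (0.03 rad); all four screws are home (beyond 1.25 rad); the wrench stands upright (0.12 rad) in its pocket, bar within 15 mm of over its centre and foot within 6 mm of its floor (all of step 6 and horizontal distance between each of disc_1_center, disc_2_center, disc_3_center, disc_4_center and seat below 0.006 m and angle between each of disc_1_center, disc_2_center, disc_3_center, disc_4_center's own z axis and vertical below 0.08 rad and z of each of disc_1_center, disc_2_center, disc_3_center, disc_4_center in the frame of seat below 0.04 m and value of joint cover below 0.03 rad and horizontal distance between wrench_grip and pocket below 0.015 m and z of wrench_grip in the frame of pocket below 0.101 m and angle between wrench_grip's own z axis and vertical below 0.12 rad); the robot touches nothing.
It fails at once if a screw goes well past half-way (1.05 rad) before all four have had their first turn (0.4 rad) ((value of joint screw_1 above 1.05 rad and value of joint screw_2 below 0.4 rad) or (value of joint screw_1 above 1.05 rad and value of joint screw_3 below 0.4 rad) or (value of joint screw_1 above 1.05 rad and value of joint screw_4 below 0.4 rad) or (value of joint screw_2 above 1.05 rad and value of joint screw_1 below 0.4 rad) or (value of joint screw_2 above 1.05 rad and value of joint screw_3 below 0.4 rad) or (value of joint screw_2 above 1.05 rad and value of joint screw_4 below 0.4 rad) or (value of joint screw_3 above 1.05 rad and value of joint screw_1 below 0.4 rad) or (value of joint screw_3 above 1.05 rad and value of joint screw_2 below 0.4 rad) or (value of joint screw_3 above 1.05 rad and value of joint screw_4 below 0.4 rad) or (value of joint screw_4 above 1.05 rad and value of joint screw_1 below 0.4 rad) or (value of joint screw_4 above 1.05 rad and value of joint screw_2 below 0.4 rad) or (value of joint screw_4 above 1.05 rad and value of joint screw_3 below 0.4 rad)).
It fails at once if a screw is turned with the fingers instead of the wrench (contact force between the fingers and head_1 above 2 N or contact force between the fingers and head_2 above 2 N or contact force between the fingers and head_3 above 2 N or contact force between the fingers and head_4 above 2 N).
It fails at once if a bystander is pushed more than 40 mm away or knocked over (distance of any of reagent, beaker, tweezers, marker, gasket, dish, timer from where it was at the start of the episode above 0.04 m or angle between any of reagent, beaker, tweezers, marker, gasket, dish, timer's own z axis and vertical above 0.6 rad).
Of disc_1, disc_2, disc_3, disc_4 only 2 to 4 are there at a start; the rules pass over those that are not, and their reading is None.
At some moment in a run one of disc_1, disc_2, disc_3, disc_4 may be knocked a few centimetres aside while the robot is not near it.
It also fails if it takes over 210 s, if anything falls off the work surface, if the arm or the gripper's body presses on something with over 40 N, if the wrist force passes 120 N, or if a joint passes its speed limit or range.

### The arm

A 6-joint arm with a two-finger parallel gripper is mounted at the origin on the work surface. World frame = base frame: x ahead of the robot, y to its left, z up, the work surface at z = 0. Lengths are in m, angles in rad, forces in N, time in s.
With the tool pointing down it reaches from about 0.3 to 0.875 m from the base axis. Payload 6.4 kg.
Tool frame: the origin (TCP) lies midway between the tips of the shut fingers; the grasp point (between the pads) lies 19 mm behind it (pinch_z is the distance from the TCP to the grasp point, in m); z points along the fingers, y is the direction in which the jaws open and shut (so a half turn about z gives the same grasp; the last joint's range is limited). The gripper opens to 85 mm and grips with 20 to 120 N. Pads are 22 mm wide; open, the fingers measure 114 mm over their backs; the gripper's body (76 mm by 85 mm) begins 54 mm behind the grasp point. The pads swing forward as they close: fully open they stand 13 mm farther back than shut.
Start: joints at [0.915, 0.181, 1.607, -0, 1.354, -0.206], TCP at [0.25, 0.518, 0.231] pointing down, gripper open.
Joint ranges: [-2.99, 2.99], [-0.89, 2.07], [0.3, 2.58], [-1.14, 4.28], [0, 2.63], [-3.12, 3.12]. Speed limits (rad/s): [2.57, 2.57, 3.01, 3.14, 3.14, 3.14].

### API

Orientations are given as a rotation vector (axis times angle).
In Python, from rig import * gives the robot as it stands.
- The arm moves only by the tool drive_tool, never from a script. Its argument "moves" is one flat list of numbers, 5 for each row, row after row: the closure in counts, from 0 (fully open) to 255 (shut), then the shift along the tool's x, y, z in m, then the turn about the tool's z in rad. In form: [jaw, tx, ty, tz, twist, jaw, tx, ty, tz, twist, ...]. A call has 1 to 5 rows; each row shifts and turns the commanded pose from where the row before left it, along the tool's axes as they then stand; what a row does not reach is not made up. A row lasts 1/10 s, in which the tool goes at most 50 mm and 8.59 degrees, less where a joint would pass 70% of its speed; a pose out of reach is approached as far as the arm can. A call is refused whole if a number of a shift passes 0.05 or a number of a turn 0.15, either way. A call with a gripper value outside its range is refused whole. The fingers move at their own pace and stop on an object; "grip_force" is the grip in N (left out, the last holds). Time passes only in rows, so rows that do not move let the fingers close. It gives the time, the measured TCP pose, the force and the opening at its end, in the units of the state.
- read_state(): the state, without advancing time (a new reading comes with each control period).
- camera(name): name is "scene" or "top"; returns a dict with "color" (420x560x3 uint8, red, green, blue), "vertical_fov" (degrees; the focal length in pixels is half the picture's height over the tangent of half this angle, whatever the lens; pixels are square), "cx", "cy" (the principal point, pixels), "cam_to_world" (4x4, takes a point from camera to world coordinates). Camera axes: x right, y down, z forward; pixel columns grow to the right and rows downward; lengths in m; the calibration is good to about 2 mm. A picture is of the moment at which its call begins. There is no depth.
- close_job(): hands the job in, once; it reports no verdict.
The state is a dict: "clock": time; "joints": joint angles; "joint_velocities": joint speeds; "effort": joint torques, N m; "tcp_pos": TCP position; "tcp_rot": TCP orientation; "ft_force": force on the tool from outside, world axes, zero at the start; "ft_torque": the same for the moment, N m; "gripper_width": opening from 0.0 (shut) to 1.0 (fully open).
Only numpy, scipy, OpenCV 4.12 (cv2) and the standard library are available. Lean on these libraries where they do the work, as an engineer would, in place of code of your own. Each camera call takes 0.05 s, during which the arm holds its last target.

## Working session

There is one attempt and no reset: what is moved stays moved. The work goes in short steps, Python scripts to look and compute and a tool call to move; the robot and the scene stay as the last step left them, time stands still between calls to the robot, and variables do not carry over. Pictures are saved under pics/ and viewed, and the job is handed in when it is done.

Besides the shell and the picture viewer there is one more tool, called after ">>>" as name(argument=value, ...) on one line, values as JSON. drive_tool: Moves the arm, as the interface text tells. Its arguments: {"type":"object","properties":{"moves":{"type":"array","items":{"type":"number"}},"grip_force":{"type":"number"}},"required":["moves"]}

```bash
mkdir -p pics; ls; python3 - <<'E'
from rig import *
import cv2
print(read_state())
for n in("scene","top"):
    c=camera(n); print(n,c["vertical_fov"],c["cx"],c["cy"],c["cam_to_world"])
    cv2.imwrite(f"pics/{n}0.png",c["color"][:,:,::-1])
E
```

```text
pics
{'clock': 0.0, 'joints': array([ 9.14701525e-01,  1.81545918e-01,  1.60799094e+00, -4.72383484e-06,
        1.35380784e+00, -2.06289211e-01]), 'joint_velocities': array([-0.00059668,  0.00081222, -0.00025567,  0.00021659,  0.00064598,
       -0.00034717]), 'effort': array([ 8.37968055e-04, -4.44856882e+01, -3.51347673e+01, -1.51166805e-04,
        8.78691149e-03,  3.63868730e-05]), 'tcp_pos': array([0.24964351, 0.51737241, 0.23038966]), 'tcp_rot': array([-7.00447469e-01, -3.06176376e+00,  2.50264155e-03]), 'ft_force': array([-0.66198652, -0.29810858,  0.45903105]), 'ft_torque': array([-0.00222642, -0.02403731,  0.02218871]), 'gripper_width': 1.0021196619423376}
scene 53.5836750163443 280.44363170610904 208.9610385646413 [[-0.15003086  0.7663407  -0.62467005  1.12867897]
 [ 0.98862083  0.10929529 -0.1033605   0.10149619]
 [-0.01093587 -0.63306909 -0.77401805  0.83162692]
 [ 0.          0.          0.          1.        ]]
top 46.17658482245547 277.7548429506018 215.13474631172065 [[-0.02656083 -0.98566862  0.16658897  0.34634004]
 [-0.99944793  0.02285694 -0.02411207  0.03377694]
 [ 0.0199588  -0.16713744 -0.98573157  1.13378372]
 [ 0.          0.          0.          1.        ]]
```

View pics/scene0.png

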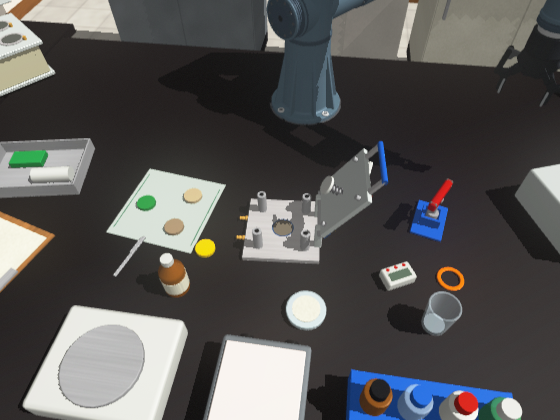

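View pics/top0.png

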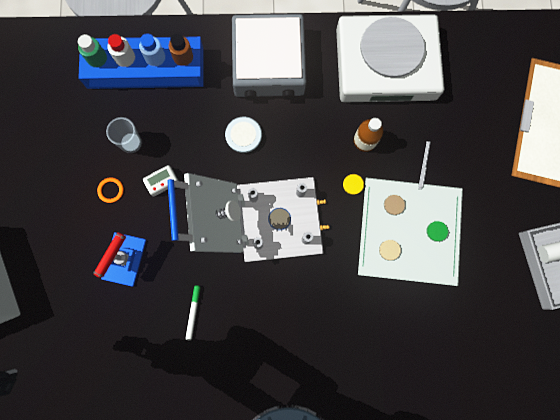

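```bash
cat > h.py <<'E'
from rig import *
import cv2, numpy as np
def ray(c,u,v):
    f=c["color"].shape[0]/2/np.tan(np.radians(c["vertical_fov"])/2)
    M=np.array(c["cam_to_world"]); d=M[:3,:3]@np.array([(u-c["cx"])/f,(v-c["cy"])/f,1.]); return M[:3,3],d
def pt(c,u,v,z):
    o,d=ray(c,u,v); return o+d*(z-o[2])/d[2]
def proj(c,p):
    f=c["color"].shape[0]/2/np.tan(np.radians(c["vertical_fov"])/2)
    M=np.array(c["cam_to_world"]); q=M[:3,:3].T@(np.array(p)-M[:3,3]); return q[:2]/q[2]*f+[c["cx"],c["cy"]]
def crop(c,x0,y0,x1,y1,name,s=None):
    im=c["color"][y0:y1,x0:x1,::-1]; s=s or min(800//(x1-x0),600//(y1-y0))
    cv2.imwrite("pics/"+name,cv2.resize(im,None,fx=s,fy=s,interpolation=cv2.INTER_CUBIC))
def blobs(c,lo,hi,amin=30,roi=None):
    hsv=cv2.cvtColor(c["color"],cv2.COLOR_RGB2HSV); m=cv2.inRange(hsv,np.array(lo),np.array(hi))
    if roi:
        k=np.zeros_like(m); k[roi[1]:roi[3],roi[0]:roi[2]]=255; m&=k
    n,l,s,ce=cv2.connectedComponentsWithStats(m)
    return [(s[i,4],ce[i].round(1),s[i,:4]) for i in range(1,n) if s[i,4]>=amin],m,l
E
python3 - <<'E'
from h import *
t=camera("top"); s=camera("scene")
crop(t,345,165,475,295,"t1.png",4); crop(t,150,160,340,280,"t2.png",4); crop(t,80,220,160,300,"t3.png",7)
crop(s,100,160,240,270,"s1.png",5); crop(s,230,130,400,280,"s2.png",4); crop(s,400,170,480,250,"s3.png",7)
for p in[(395,205),(390,250),(437,231)]:print(t["color"][p[1],p[0]])
E
```

```text
[193 167 130]
[235 221 174]
[ 47 176  74]
```

View pics/t1.png

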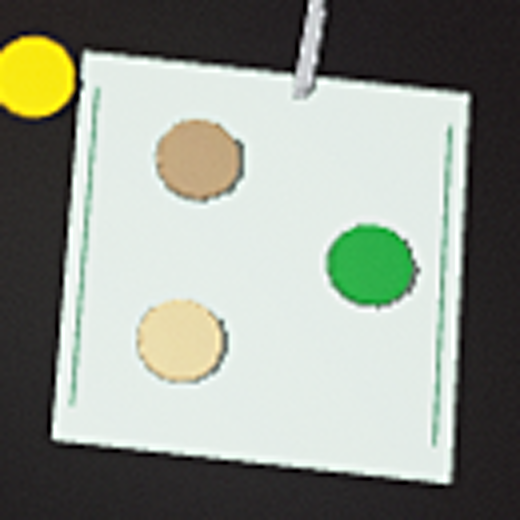

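View pics/t2.png

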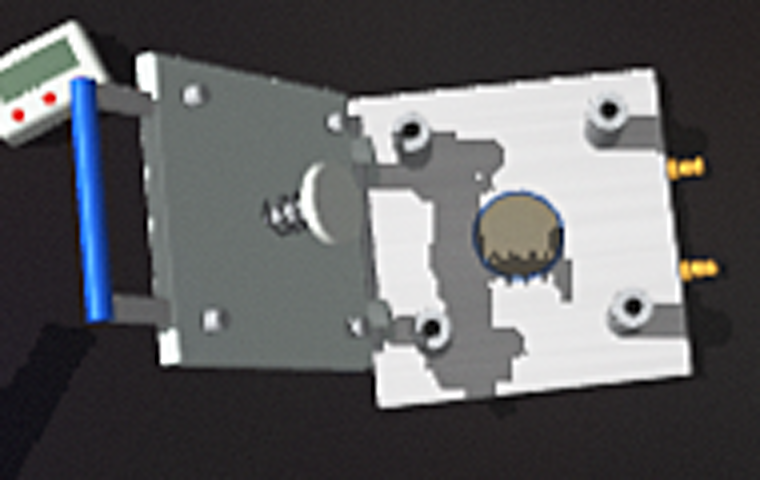

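View pics/t3.png

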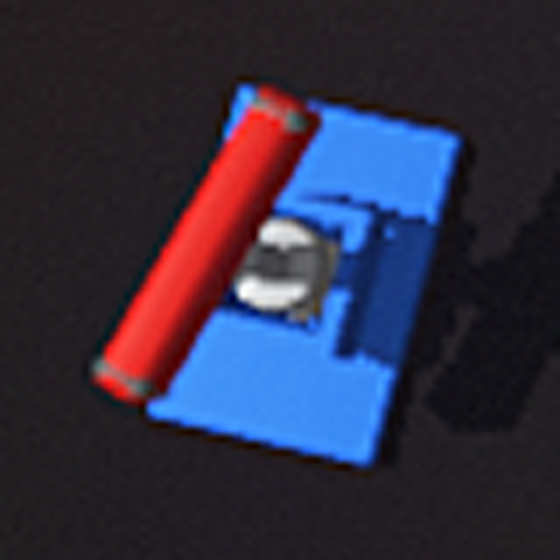

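View pics/s1.png

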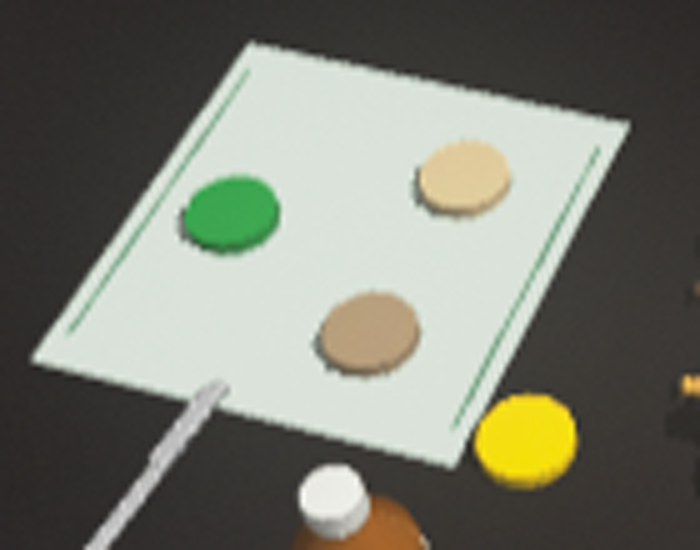

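View pics/s2.png

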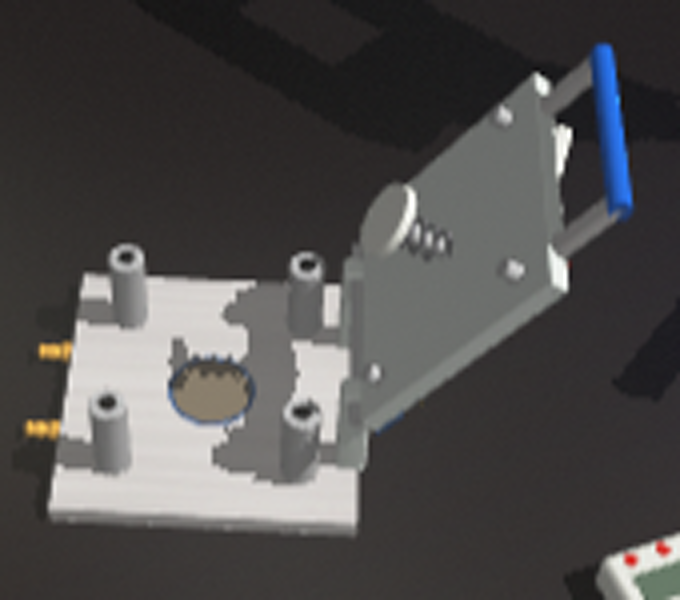

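View pics/s3.png

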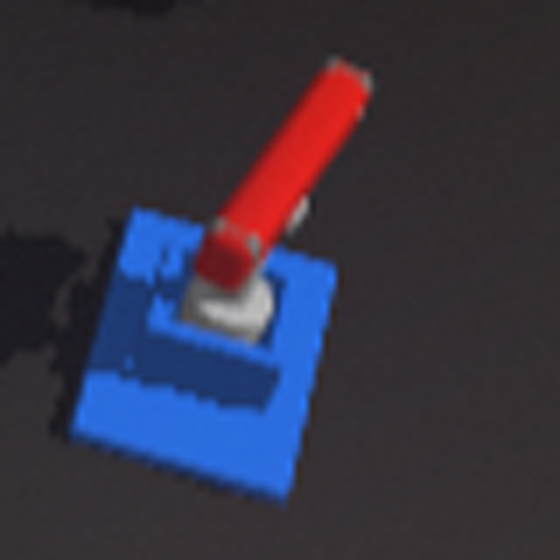

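```bash
python3 - <<'E'
from h import *
from itertools import product
t=camera("top"); s=camera("scene")
# discs
for n,c,R in(("top",t,(362,180,465,282)),("scene",s,(112,170,225,248))):
    for lo,hi,w in(((8,50,80),(28,200,255),"sand"),((50,120,60),(80,255,255),"green")):
        b,m,l=blobs(c,lo,hi,60,R)
        for a,ce,bb in b: print(n,w,a,ce,pt(c,*ce,0.011).round(4), c["color"][int(ce[1]),int(ce[0])])
# columns dark holes: top view centers
top=[(252.7,193),(302.2,188),(258,242),(308.2,237)]
sc=[(230+126/4,130+258/4),(230+306/4,130+265/4),(230+108/4,130+404/4),(230+302/4,130+412/4)]
for n,c,P in(("top",t,top),("scene",s,sc)):
    print(n,[pt(c,*p,0.073)[:2].round(4) for p in P])
# plates corner etc, seat
for n,c,R in(("top",t,(265,200,295,236)),("scene",s,(268,212,298,240))):
    b,m,l=blobs(c,(100,90,40),(125,255,255),3,R)
    ys,xs=np.nonzero(m); print(n,"ring",cv2.fitEllipse(np.c_[xs,ys].astype(np.float32)),len(xs)); e=cv2.fitEllipse(np.c_[xs,ys].astype(np.float32))[0]; print(pt(c,*e,0.015))
E
```

```text
top sand 320 [394.1 204.4] [ 0.5552 -0.2657  0.011 ] [194 167 128]
top sand 338 [389.8 249.7] [ 0.4497 -0.2487  0.011 ] [234 219 171]
top green 324 [437.2 230.8] [ 0.4908 -0.3618  0.011 ] [ 45 174  73]
scene sand 212 [192.5 195.3] [ 0.4532 -0.2439  0.011 ] [224 204 157]
scene sand 253 [173.6 226.4] [ 0.5588 -0.2614  0.011 ] [186 159 125]
scene green 206 [145.9 202.5] [ 0.4943 -0.3569  0.011 ] [ 60 166  81]
top [array([0.5762, 0.0616]), array([ 0.5851, -0.0477]), array([0.4677, 0.0521]), array([ 0.476, -0.057])]
scene [array([ 0.4781, -0.0521]), array([0.4683, 0.0565]), array([ 0.5875, -0.0426]), array([0.5775, 0.0664])]
top ring ((279.1831359863281, 218.3771209716797), (21.272037506103516, 22.06021499633789), 93.9765625) 53
[0.52777234 0.00332429 0.015     ]Traceback (most recent call last):
  File "<stdin>", line 17, in <module>
cv2.error: OpenCV(4.12.0) /io/opencv/modules/imgproc/src/shapedescr.cpp:361: error: (-201:Incorrect size of input array) There should be at least 5 points to fit the ellipse in function 'fitEllipseNoDirect'
```

```bash
cat >> h.py <<'E'
from scipy.spatial.transform import Rotation as Rn
def pose():
    s=read_state(); R=Rn.from_rotvec(s["tcp_rot"]).as_matrix(); return s,np.array(s["tcp_pos"]),R
def st():
    s,p,R=pose(); print("t%.1f"%s["clock"],p.round(4),"yaw(tool y) %.1f deg"%np.degrees(np.arctan2(R[1,1],R[0,1])),"tilt %.4f"%np.arccos(-R[2,2]),"F",np.round(s["ft_force"],1),"w %.3f"%s["gripper_width"],"j6 %.2f"%s["joints"][5])
def plan(x,y,z,yaw=None):
    """yaw deg of tool y (mod 180). prints total tool-frame shift (after turning) and twist"""
    s,p,R=pose(); ph=np.degrees(np.arctan2(R[1,1],R[0,1])); tw=0
    if yaw is not None:
        d=(ph-yaw+90)%180-90   # clockwise needed = + twist
        tw=np.radians(d)
    a=R; R2=R@Rn.from_rotvec([0,0,tw]).as_matrix()
    d=np.array([x,y,z])-p
    print("twist %.4f rad (j6 %.2f)"%(tw,s["joints"][5]),"| shift in present axes",(R.T@d).round(4),"| after turn",(R2.T@d).round(4))
E
python3 - <<'E'
from h import *
st(); plan(0.4515,-0.2463,0.12,94.6); plan(.4515,-.2463,.12,4.6)
E
```

```text
t0.3 [0.2499 0.5177 0.231 ] yaw(tool y) 64.2 deg tilt 0.0006 F [0.7 0.4 1. ] w 0.997 j6 -0.21
twist -0.5301 rad (j6 -0.21) | shift in present axes [-0.5138 -0.6002  0.1113] | after turn [-0.1397 -0.7776  0.1113]
twist 1.0407 rad (j6 -0.21) | shift in present axes [-0.5138 -0.6002  0.1113] | after turn [-0.7776  0.1397  0.1113]
```

>>> drive_tool(moves=[0,-0.032,-0.0375,0,0,0,-0.032,-0.0375,0,0,0,-0.032,-0.0375,0,0,0,-0.032,-0.0375,0,0,0,-0.032,-0.0375,0,0], grip_force=30)

```text
clock: 0.8
tcp_pos: [0.3126, 0.2778, 0.2313]
tcp_rot: [0.699, 3.062, 0.0]
ft_force: [2.3, -0.5, 0.9]
gripper_width: 0.999
```

>>> drive_tool(moves=[0,-0.032,-0.0375,0,0,0,-0.032,-0.0375,0,0,0,-0.032,-0.0375,0,0,0,-0.032,-0.0375,0,0,0,-0.032,-0.0375,0,0])

```text
clock: 1.3
tcp_pos: [0.3753, 0.0391, 0.2317]
tcp_rot: [0.7, 3.061, 0.0]
ft_force: [1.2, 0.1, -0.2]
gripper_width: 0.999
```

>>> drive_tool(moves=[0,-0.032,-0.0375,0,0,0,-0.032,-0.0375,0,0,0,-0.032,-0.0375,0,0,0,-0.032,-0.0375,0,0,0,-0.032,-0.0375,0,0])

```text
clock: 1.8
tcp_pos: [0.4378, -0.1997, 0.2314]
tcp_rot: [0.702, 3.062, -0.0]
ft_force: [1.1, 1.5, 0.7]
gripper_width: 0.999
```

>>> drive_tool(moves=[60,-0.032,-0.0375,0,0,60,0,0,0.03,-0.15,60,0,0,0.04,-0.15,60,0,0,0.04,-0.15,60,0,0,0,-0.08])

```text
clock: 2.3
tcp_pos: [0.4466, -0.2423, 0.1153]
tcp_rot: [0.133, -3.131, -0.012]
ft_force: [0.5, 0.3, 0.3]
gripper_width: 0.763
```

```bash
python3 - <<'E'
from h import *
st(); plan(0.4515,-0.2463,0.12,94.6)
c=camera("top"); cv2.imwrite("pics/a1.png",c["color"][:,:,::-1])
E
```

```text
t2.3 [ 0.4466 -0.2423  0.1153] yaw(tool y) 94.9 deg tilt 0.0109 F [0.5 0.3 0.3] w 0.763 j6 -2.39
twist 0.0046 rad (j6 -2.39) | shift in present axes [-0.0045 -0.0044 -0.0047] | after turn [-0.0045 -0.0043 -0.0047]
```

View pics/a1.png

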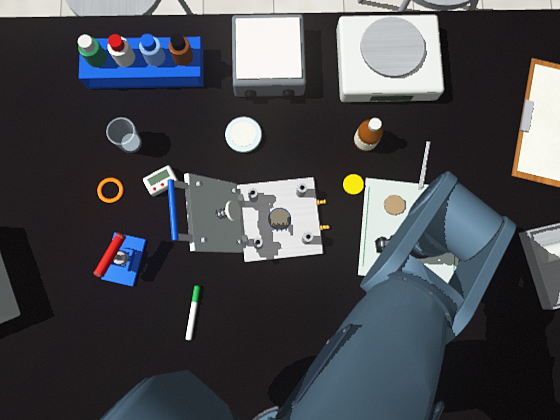

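>>> drive_tool(moves=[60,-0.0045,-0.0045,0.045,0,60,0,0,0.04,0,60,0,0,0.01,0,60,0,0,0.005,0,60,0,0,0.005,0])

```text
clock: 2.85
tcp_pos: [0.4562, -0.2502, 0.0177]
tcp_rot: [-0.125, 3.137, -0.003]
ft_force: [0.5, -0.5, -0.1]
gripper_width: 0.764
```

```bash
python3 - <<'E'
from h import *
st(); 
c=camera("scene"); crop(c,110,130,250,250,"a2.png",5);st()
E
```

```text
t2.9 [ 0.4562 -0.2502  0.0177] yaw(tool y) 94.6 deg tilt 0.0028 F [ 0.5 -0.5 -0.1] w 0.764 j6 -2.38
t2.9 [ 0.456  -0.25    0.0173] yaw(tool y) 94.6 deg tilt 0.0024 F [-0.6  0.1 -0.1] w 0.767 j6 -2.38
```

View pics/a2.png

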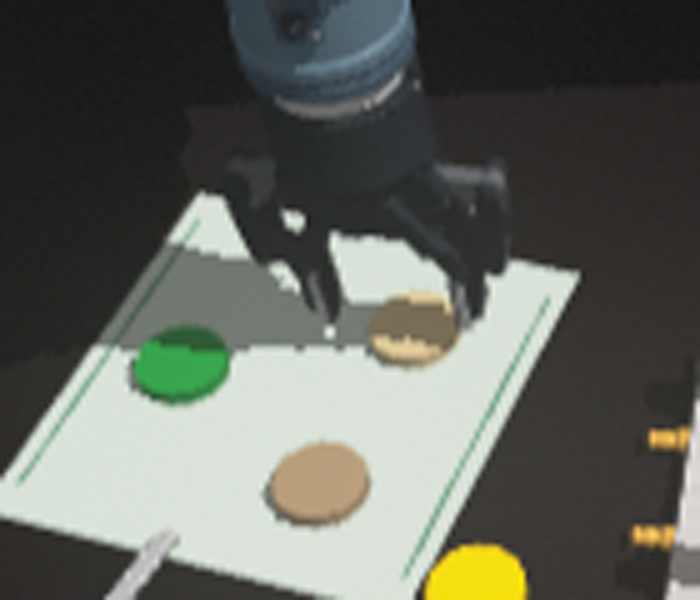

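```bash
python3 - <<'E'
from h import *
c=camera("scene"); print(pt(c,189.3,193.6,0.022), pt(c,192.6,195.6,.011),proj(c,[.456,-.25,.022]))
plan(.4505,-.2463,.005,94.6);st()
E
```

```text
[ 0.45770824 -0.24915548  0.022     ] [ 0.4541512  -0.24329653  0.011     ] [189.17497958 193.07832723]
twist -0.0003 rad (j6 -2.38) | shift in present axes [0.0052 0.0041 0.0126] | after turn [0.0052 0.0041 0.0126]
t3.0 [ 0.4559 -0.25    0.0176] yaw(tool y) 94.6 deg tilt 0.0023 F [ 0.5 -0.1  0.3] w 0.760 j6 -2.38
```

>>> drive_tool(moves=[70,0.0055,0.0045,0.008,0,70,0,0,0.004,0,70,0,0,0.003,0,70,0,0,0.002,0,70,0,0,0,0])

```text
clock: 3.45
tcp_pos: [0.4491, -0.2452, -0.0009]
tcp_rot: [0.126, -3.139, -0.0]
ft_force: [-0.2, 0.7, -0.2]
gripper_width: 0.725
```

```bash
python3 - <<'E'
from h import *
st(); 
c=camera("scene"); crop(c,150,150,230,210,"a3.png",10);st()
E
```

```text
t3.5 [ 0.4491 -0.2452 -0.0009] yaw(tool y) 94.6 deg tilt 0.0003 F [-0.2  0.7 -0.2] w 0.725 j6 -2.38
t3.5 [ 0.4492 -0.2453 -0.0008] yaw(tool y) 94.6 deg tilt 0.0001 F [ 0.6 -1.2  0.6] w 0.725 j6 -2.38
```

View pics/a3.png

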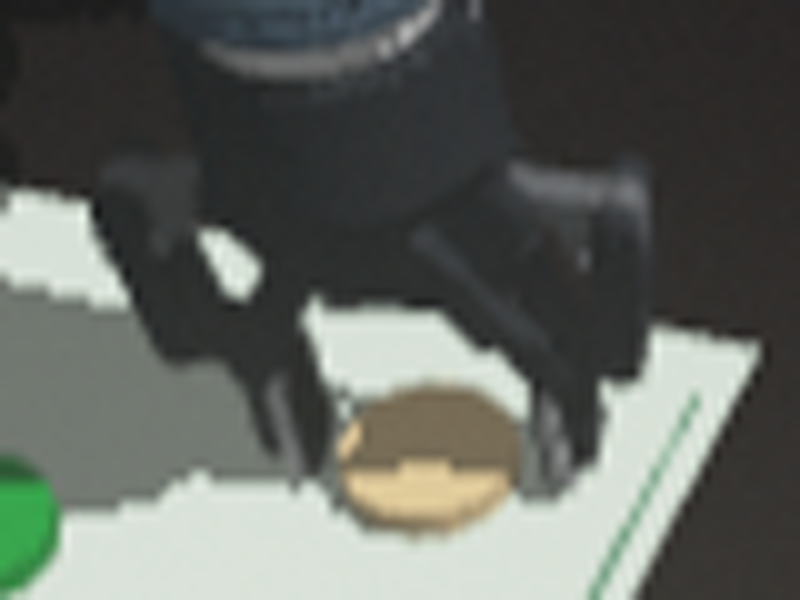

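>>> drive_tool(moves=[110,0,0,0.002,0,140,0,0,0,0,140,0,0,0,0,140,0,0,0,0,140,0,0,0,0])

```text
clock: 4.0
tcp_pos: [0.4497, -0.2455, -0.0023]
tcp_rot: [-0.126, 3.138, -0.001]
ft_force: [1.1, 0.4, 5.1]
gripper_width: 0.544
```

```bash
python3 - <<'E'
from h import *
st(); 
c=camera("scene"); crop(c,150,150,230,210,"a4.png",10);st()
E
```

```text
t4.0 [ 0.4497 -0.2455 -0.0023] yaw(tool y) 94.6 deg tilt 0.0011 F [1.1 0.4 5.1] w 0.544 j6 -2.38
t4.0 [ 0.4497 -0.2456 -0.0023] yaw(tool y) 94.6 deg tilt 0.0012 F [ 1.2 -0.1  4.4] w 0.546 j6 -2.38
```

View pics/a4.png

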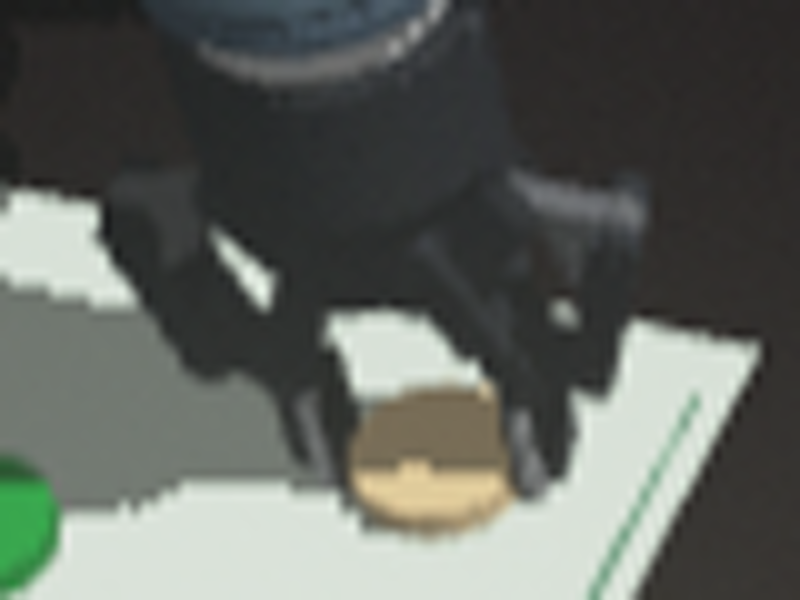

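>>> drive_tool(moves=[60,0,0,0,0,60,0,0,-0.003,0,60,0,0,0,0,60,0,0,0,0.15,60,0,0,0,0.15])

```text
clock: 4.55
tcp_pos: [0.449, -0.245, 0.0001]
tcp_rot: [-0.354, -3.121, -0.0]
ft_force: [0.6, 0.8, -0.1]
gripper_width: 0.764
```

>>> drive_tool(moves=[60,0,0,0,0.15,60,0,0,0,0.15,60,0,0,0,0.15,60,0,0,0,0.15,60,0,0,0,0.15])

```text
clock: 5.05
tcp_pos: [0.449, -0.245, 0.0001]
tcp_rot: [-1.473, -2.774, -0.0]
ft_force: [-0.5, 0.2, 0.3]
gripper_width: 0.765
```

>>> drive_tool(moves=[60,0,0,0,0.15,60,0,0,0,0.15,60,0,0,0,0.15,60,0,0,0,0.07,60,0,0,0.002,0])

```text
clock: 5.55
tcp_pos: [0.4492, -0.2452, -0.0017]
tcp_rot: [2.13, 2.309, -0.0]
ft_force: [-0.6, 0.9, -1.0]
gripper_width: 0.767
```

>>> drive_tool(moves=[140,0,0,0,0,140,0,0,0,0,140,0,0,0,0,140,0,0,0,0,140,0,0,0,0])

```text
clock: 6.05
tcp_pos: [0.449, -0.245, -0.0017]
tcp_rot: [-2.129, -2.31, 0.0]
ft_force: [-1.3, 0.7, 1.8]
gripper_width: 0.545
```

```bash
python3 - <<'E'
from h import *
st(); 
c=camera("scene"); crop(c,150,150,230,210,"a5.png",10)
E
```

```text
t6.0 [ 0.449  -0.245  -0.0017] yaw(tool y) 4.7 deg tilt 0.0004 F [-1.3  0.7  1.8] w 0.545 j6 -0.81
```

View pics/a5.png

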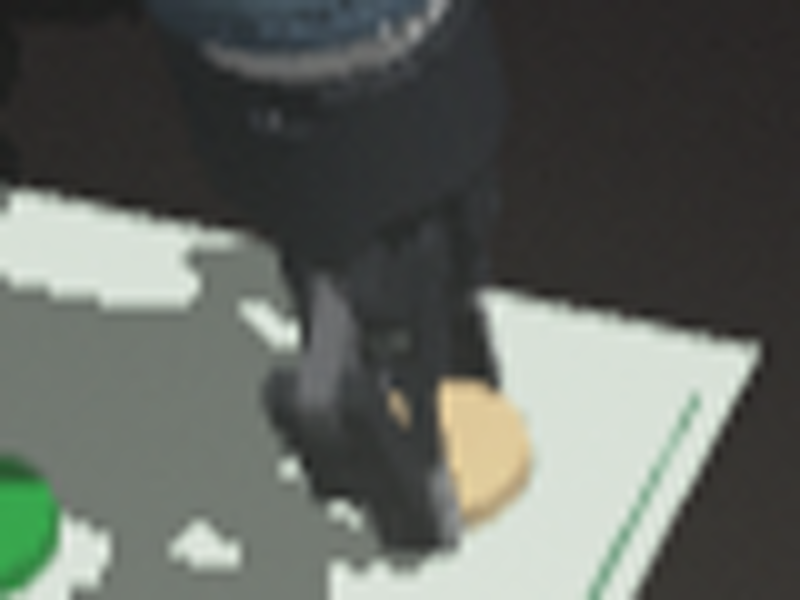

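```bash
python3 - <<'E'
from h import *
plan(.527,.0042,.12,4.6)
E
```

```text
twist 0.0010 rad (j6 -0.81) | shift in present axes [ 0.2422  0.0979 -0.1217] | after turn [ 0.2423  0.0976 -0.1217]
```

>>> drive_tool(moves=[140,0,0,-0.03,0,140,0,0,-0.045,0,140,0.015,0,-0.045,0,140,0.045,0.016,0,0,140,0.045,0.02,0,0])

```text
clock: 6.6
tcp_pos: [0.4779, -0.138, 0.1203]
tcp_rot: [2.13, 2.303, 0.002]
ft_force: [0.0, -0.6, -1.6]
gripper_width: 0.541
```

>>> drive_tool(moves=[140,0.045,0.02,0,0,140,0.045,0.02,0,0,140,0.035,0.015,0,0,140,0.012,0.006,0,0,140,0,0,0.03,0])

```text
clock: 7.1
tcp_pos: [0.5304, 0.005, 0.0916]
tcp_rot: [2.12, 2.308, 0.007]
ft_force: [0.5, -1.0, -1.0]
gripper_width: 0.541
```

```bash
python3 - <<'E'
from h import *
st()
c=camera("scene"); crop(c,220,110,380,270,"a6.png",4); st();plan(.527,.0042,.0145,4.6)
c=camera("top"); crop(c,180,160,340,320,"a7.png",4)
E
```

```text
t7.1 [0.5304 0.005  0.0916] yaw(tool y) 4.8 deg tilt 0.0090 F [ 0.5 -1.  -1. ] w 0.541 j6 -0.30
t7.2 [0.525  0.0048 0.0845] yaw(tool y) 4.8 deg tilt 0.0024 F [-4.1 -0.4 -4. ] w 0.540 j6 -0.30
twist 0.0029 rad (j6 -0.30) | shift in present axes [-0.0008  0.0021  0.07  ] | after turn [-0.0008  0.0021  0.07  ]
```

View pics/a6.png

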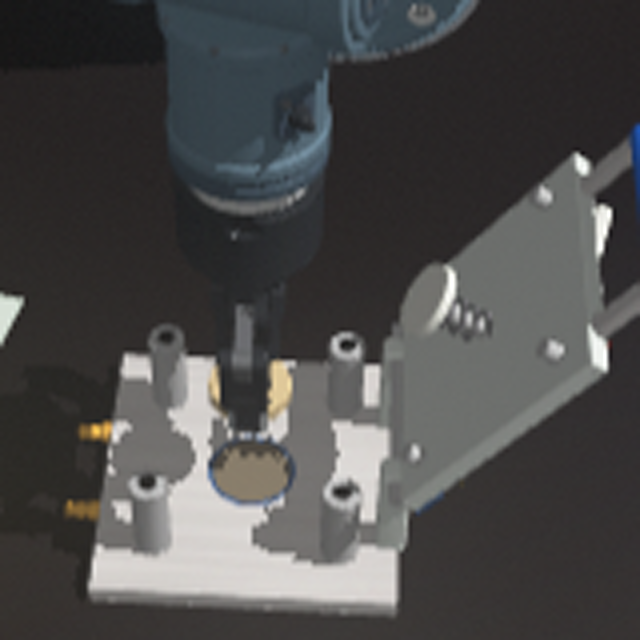

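View pics/a7.png

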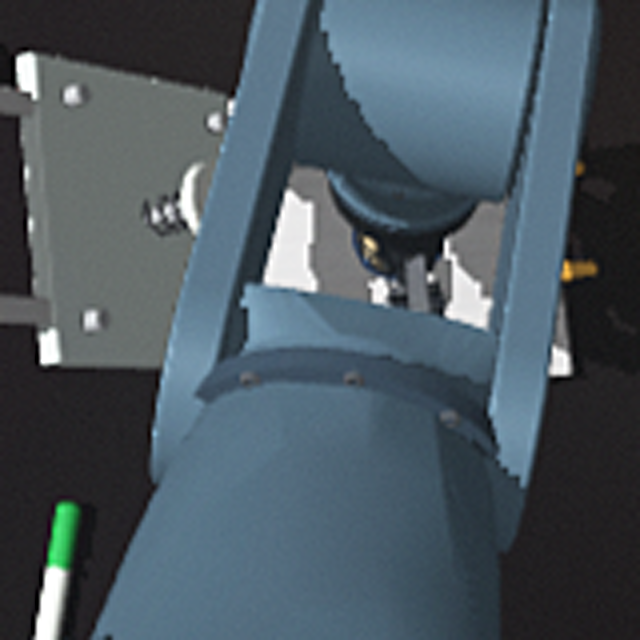

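>>> drive_tool(moves=[140,-0.0005,0.002,0.03,0,140,0,0,0.02,0,140,0,0,0.01,0,140,0,0,0,0,140,0,0,0,0])

```text
clock: 7.7
tcp_pos: [0.5289, 0.0029, 0.0291]
tcp_rot: [2.13, 2.308, 0.001]
ft_force: [-0.5, 0.2, -0.4]
gripper_width: 0.541
```

```bash
python3 - <<'E'
from h import *
st()
c=camera("scene"); crop(c,240,170,330,250,"a8.png",7);plan(.527,.0042,.0145,4.6)
E
```

```text
t7.7 [0.5289 0.0029 0.0291] yaw(tool y) 4.6 deg tilt 0.0008 F [-0.5  0.2 -0.4] w 0.541 j6 -0.30
twist 0.0002 rad (j6 -0.30) | shift in present axes [ 0.0014 -0.0022  0.015 ] | after turn [ 0.0014 -0.0022  0.015 ]
```

View pics/a8.png

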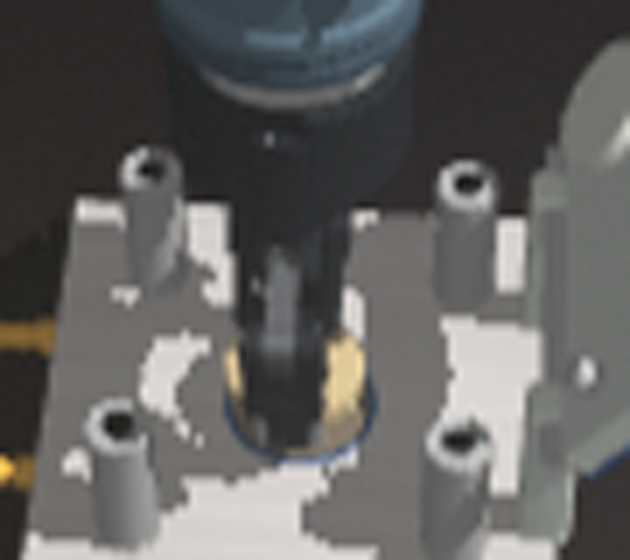

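>>> drive_tool(moves=[140,0.0015,-0.002,0.01,0,140,0,0,0.003,0,140,0,0,0.0015,0,140,0,0,0,0,140,0,0,0,0])

```text
clock: 8.25
tcp_pos: [0.5263, 0.0049, 0.0139]
tcp_rot: [2.129, 2.31, 0.0]
ft_force: [-0.7, -0.2, -0.7]
gripper_width: 0.542
```

```bash
python3 - <<'E'
from h import *
st()
c=camera("scene"); crop(c,260,200,310,240,"a9.png",12);plan(.527,.0042,.0145,4.6)
E
```

```text
t8.2 [0.5263 0.0049 0.0139] yaw(tool y) 4.6 deg tilt 0.0001 F [-0.7 -0.2 -0.7] w 0.542 j6 -0.30
twist 0.0008 rad (j6 -0.30) | shift in present axes [-0.0007  0.0006 -0.0006] | after turn [-0.0007  0.0006 -0.0006]
```

View pics/a9.png

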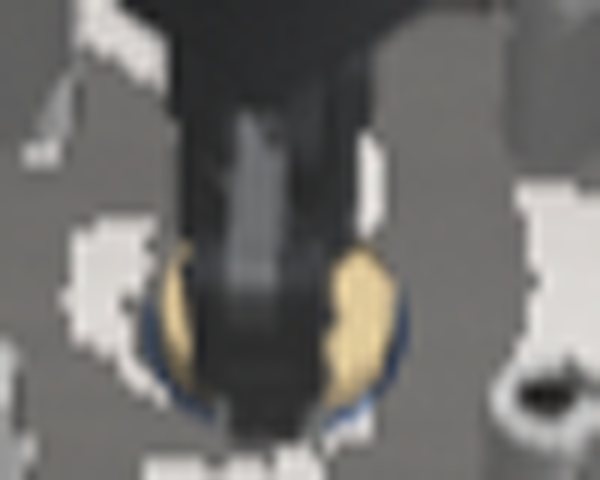

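>>> drive_tool(moves=[140,0,0,0.001,0,140,0,0,0.0005,0,140,0,0,0,0,90,0,0,0,0,80,0,0,0,0])

```text
clock: 8.8
tcp_pos: [0.5264, 0.0048, 0.0124]
tcp_rot: [2.129, 2.309, 0.0]
ft_force: [0.6, 0.2, -0.1]
gripper_width: 0.688
```

>>> drive_tool(moves=[80,0,0,0,0,80,0,0,-0.02,0,80,0,0,-0.03,0,80,0,0,-0.05,0,80,-0.03,-0.01,-0.03,0])

```text
clock: 9.3
tcp_pos: [0.5201, -0.0242, 0.1454]
tcp_rot: [2.124, 2.311, 0.004]
ft_force: [1.3, -1.2, -0.2]
gripper_width: 0.687
```

>>> drive_tool(moves=[60,-0.045,-0.015,0,0,60,-0.045,0,0,0,60,-0.045,0,0,0,60,-0.045,0.025,0,0,60,-0.03,0.01,0,0])

```text
clock: 9.8
tcp_pos: [0.5559, -0.2355, 0.1426]
tcp_rot: [2.131, 2.306, 0.0]
ft_force: [0.4, 0.8, 1.4]
gripper_width: 0.766
```

```bash
python3 - <<'E'
from h import *
st()
t=camera("top");c=camera("scene"); crop(c,260,200,310,240,"b1.png",12); crop(t,260,200,300,240,"b2.png",12)
crop(t,340,160,480,300,"b3.png",4)
for n,k,R in(("top",t,(262,200,340,236)),("scene",c,(262,205,340,240)),("top",t,(362,180,465,282)),("scene",c,(112,170,225,248))):
    b,m,l=blobs(k,(8,50,80),(28,200,255),30,R)
    for a,ce,bb in b: print(n,a,ce,pt(k,*ce,.025)[:2].round(4),pt(k,*ce,.011)[:2].round(4))
E
```

```text
t9.8 [ 0.5559 -0.2355  0.1426] yaw(tool y) 4.5 deg tilt 0.0020 F [0.4 0.8 1.4] w 0.766 j6 -0.68
top 39 [320.6 201.7] [ 0.5627 -0.0926] [ 0.5655 -0.0942]
top 330 [279.3 218.4] [0.5261 0.0033] [0.5284 0.0029]
top 41 [324.  226.7] [ 0.5046 -0.098 ] [ 0.5066 -0.0997]
scene 265 [282.6 226. ] [0.5297 0.007 ] [0.5193 0.0053]
scene 254 [173.5 226.5] [ 0.5689 -0.2553] [ 0.5591 -0.2615]
```

View pics/b1.png

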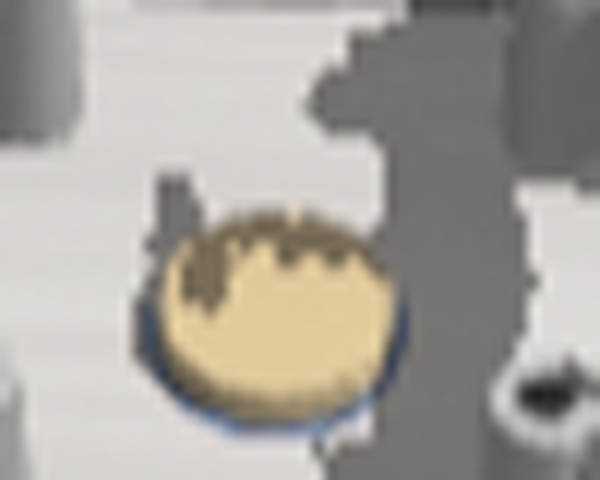

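View pics/b2.png

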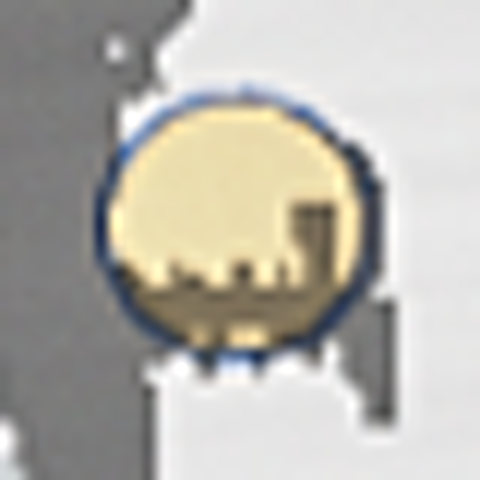

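View pics/b3.png

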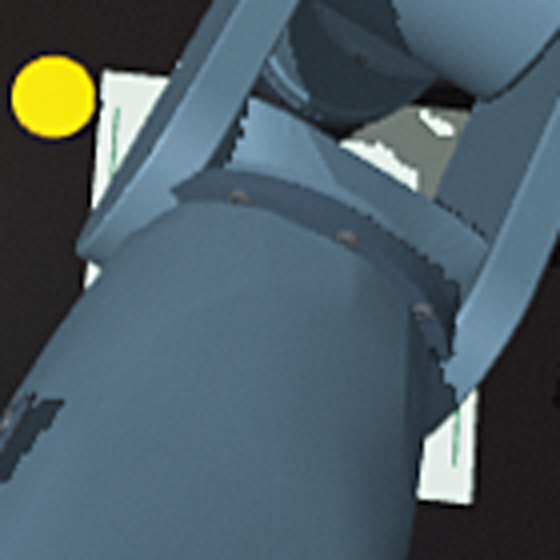

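```bash
python3 - <<'E'
from h import *
c=camera("scene")
st();plan(.5553,-.264,-.001,4.6)
E
```

```text
t9.9 [ 0.5549 -0.2342  0.1418] yaw(tool y) 4.5 deg tilt 0.0002 F [-1.7  0.7 -0.9] w 0.759 j6 -0.67
twist -0.0019 rad (j6 -0.67) | shift in present axes [-0.0298 -0.0019  0.1428] | after turn [-0.0298 -0.002   0.1428]
```

>>> drive_tool(moves=[60,-0.03,-0.002,0.04,0,60,0,0,0.045,0,60,0,0,0.03,0,60,0,0,0,0,60,0,0,0,0])

```text
clock: 10.45
tcp_pos: [0.5549, -0.2612, 0.0274]
tcp_rot: [-2.128, -2.309, 0.0]
ft_force: [-0.3, -0.2, 0.5]
gripper_width: 0.763
```

```bash
python3 - <<'E'
from h import *
c=camera("scene"); crop(c,140,180,210,240,"b4.png",10)
st();plan(.5553,-.264,-.001,4.6)
E
```

```text
t10.5 [ 0.5561 -0.2621  0.029 ] yaw(tool y) 4.7 deg tilt 0.0018 F [1.3 0.2 0. ] w 0.767 j6 -0.72
twist 0.0017 rad (j6 -0.72) | shift in present axes [-0.0018 -0.001   0.03  ] | after turn [-0.0018 -0.001   0.03  ]
```

View pics/b4.png

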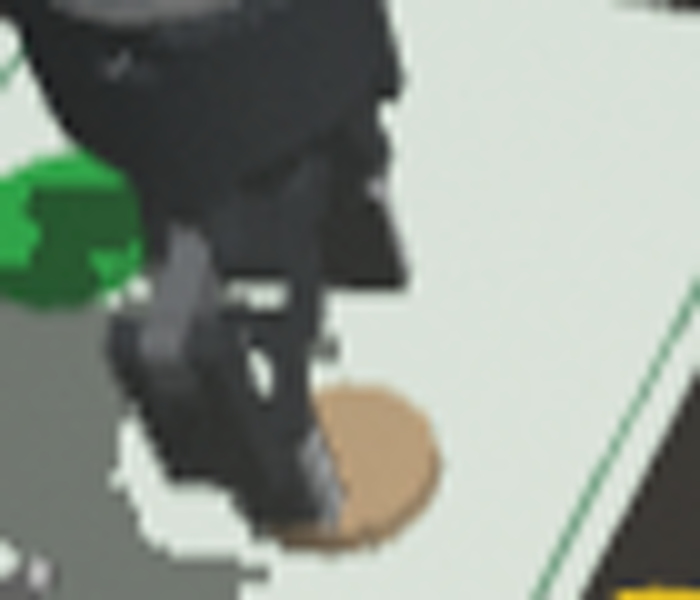

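>>> drive_tool(moves=[60,-0.0015,-0.0005,0.02,0,60,0,0,0.008,0,60,0,0,0.002,0,60,0,0,0,0,100,0,0,0,0])

```text
clock: 11.0
tcp_pos: [0.5555, -0.2642, -0.0015]
tcp_rot: [2.128, 2.309, 0.0]
ft_force: [0.2, -1.1, -0.0]
gripper_width: 0.618
```

```bash
python3 - <<'E'
from h import *
st();plan(.5553,-.264,-.001,4.6)
c=camera("scene"); crop(c,140,180,210,240,"b5.png",10)
E
```

```text
t11.0 [ 0.5555 -0.2642 -0.0015] yaw(tool y) 4.7 deg tilt 0.0016 F [ 0.2 -1.1 -0. ] w 0.618 j6 -0.72
twist 0.0010 rad (j6 -0.72) | shift in present axes [ 0.0002 -0.0002 -0.0005] | after turn [ 0.0002 -0.0002 -0.0005]
```

View pics/b5.png

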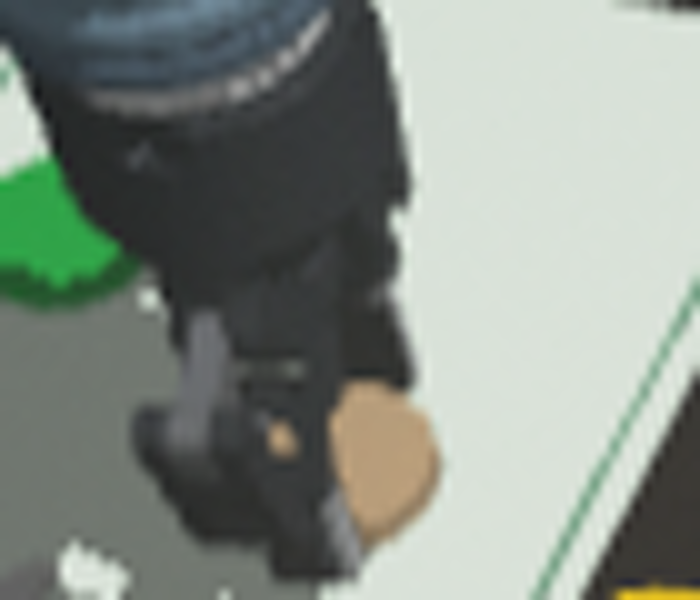

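>>> drive_tool(moves=[140,0,0,0,0,140,0,0,0,0,140,0,0,0,0,140,0,0,-0.02,0,140,0,0,-0.045,0])

```text
clock: 11.55
tcp_pos: [0.5517, -0.2617, 0.0588]
tcp_rot: [-2.124, -2.303, 0.002]
ft_force: [0.7, -0.3, -0.1]
gripper_width: 0.539
```

```bash
python3 - <<'E'
from h import *
st();plan(.527,.0048,.12,4.6)
E
```

```text
t11.6 [ 0.5517 -0.2617  0.0588] yaw(tool y) 4.6 deg tilt 0.0090 F [ 0.7 -0.3 -0.1] w 0.539 j6 -0.72
twist 0.0005 rad (j6 -0.72) | shift in present axes [ 0.268  -0.0035 -0.0596] | after turn [ 0.268  -0.0037 -0.0596]
```

>>> drive_tool(moves=[140,0,0,-0.045,0,140,0.02,0,-0.02,0,140,0.045,0,0,0,140,0.045,0,0,0,140,0.045,0,0,0])

```text
clock: 12.05
tcp_pos: [0.5419, -0.1081, 0.1277]
tcp_rot: [2.13, 2.308, 0.001]
ft_force: [0.3, 0.4, -0.9]
gripper_width: 0.547
```

>>> drive_tool(moves=[140,0.045,-0.003,0,0,140,0.045,-0.004,0,0,140,0.025,0,0,0,140,0,0,0,0,140,0,0,0,0])

```text
clock: 12.55
tcp_pos: [0.5262, 0.0049, 0.1275]
tcp_rot: [2.127, 2.311, -0.0]
ft_force: [0.4, -0.3, -0.5]
gripper_width: 0.543
```

```bash
python3 - <<'E'
from h import *
st();plan(.527,.0048,.0225,4.6)
E
```

```text
t12.6 [0.5262 0.0049 0.1275] yaw(tool y) 4.7 deg tilt 0.0007 F [ 0.4 -0.3 -0.5] w 0.543 j6 -0.30
twist 0.0023 rad (j6 -0.30) | shift in present axes [-1.00e-04  8.00e-04  1.05e-01] | after turn [-1.00e-04  8.00e-04  1.05e-01]
```

>>> drive_tool(moves=[140,0,0.0005,0.045,0,140,0,0,0.04,0,140,0,0,0.015,0,140,0,0,0.003,0,140,0,0,0,0])

```text
clock: 13.05
tcp_pos: [0.5261, 0.0032, 0.0236]
tcp_rot: [-2.131, -2.307, 0.002]
ft_force: [-0.7, 0.4, 0.5]
gripper_width: 0.542
```

```bash
python3 - <<'E'
from h import *
c=camera("scene"); crop(c,250,190,320,240,"b6.png",10)
st();plan(.527,.0048,.0225,4.6)
E
```

```text
t13.1 [0.5268 0.0032 0.0241] yaw(tool y) 4.5 deg tilt 0.0003 F [ 0.3  0.1 -0.9] w 0.544 j6 -0.30
twist -0.0011 rad (j6 -0.30) | shift in present axes [0.0016 0.0003 0.0016] | after turn [0.0016 0.0003 0.0016]
```

View pics/b6.png

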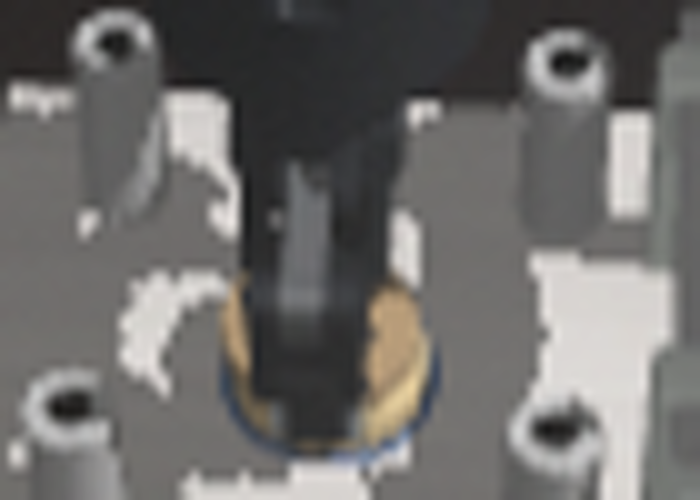

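>>> drive_tool(moves=[140,0.0015,0,0.001,0,140,0,0,0.0005,0,140,0,0,0,0,140,0,0,0,0,90,0,0,0,0])

```text
clock: 13.6
tcp_pos: [0.5266, 0.0062, 0.023]
tcp_rot: [2.129, 2.309, 0.0]
ft_force: [-0.9, 0.1, -0.6]
gripper_width: 0.646
```

>>> drive_tool(moves=[80,0,0,0,0,80,0,0,0,0,80,0,0,-0.02,0,80,0,0,-0.045,0,80,0,0,-0.045,0])

```text
clock: 14.1
tcp_pos: [0.5253, 0.0064, 0.1332]
tcp_rot: [-2.128, -2.308, 0.002]
ft_force: [0.6, -1.3, -0.3]
gripper_width: 0.683
```

```bash
python3 - <<'E'
from h import *
c=camera("scene"); crop(c,250,190,320,240,"b7.png",10)
st()
E
```

```text
t14.2 [0.5306 0.0056 0.1418] yaw(tool y) 4.7 deg tilt 0.0105 F [ 5.6 -0.4  5.2] w 0.684 j6 -0.29
```

View pics/b7.png

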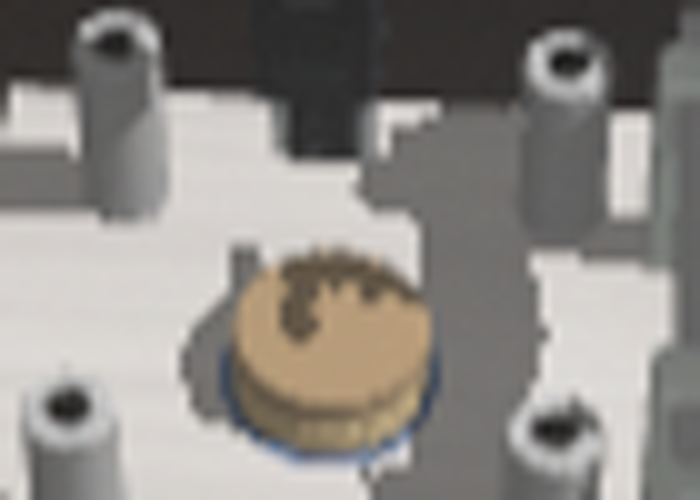

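```bash
python3 - <<'E'
from h import *
c=camera("scene"); t=camera("top")
ends={}
for n,k,R in(("top",t,(155,165,200,250)),("scene",c,(365,130,400,190))):
    b,m,l=blobs(k,(100,120,60),(125,255,255),30,R)
    i=max(range(len(b)),key=lambda i:b[i][0]); print(n,b[i])
    # label of largest
    ls=[j for j in range(1,l.max()+1)]; j=max(ls,key=lambda j:(l==j).sum())
    ys,xs=np.nonzero(l==j); P=np.c_[xs,ys].astype(float); mu=P.mean(0); u=np.linalg.svd(P-mu,full_matrices=False)[2][0]; q=(P-mu)@u
    if u[1]<0:u=-u;q=-q
    ends[n]=(k,mu,mu+u*q.min(),mu+u*q.max()); print(ends[n][1:])
def tri(a,b):
    A=[];B=[]
    for k,p in(a,b):
        o,d=ray(k,*p); d=d/np.linalg.norm(d); Q=np.eye(3)-np.outer(d,d); A.append(Q);B.append(Q@o)
    return np.linalg.solve(sum(A),sum(B))
print(tri((t,ends["top"][1]),(c,ends["scene"][1])))
for a in (2.1,2.15,2.2,2.25,2.3,2.35):
    p=np.array([.5207,.0895,.079])+.205*np.array([.080*np.cos(a),-.9968*np.cos(a),np.sin(a)])
    print(a,p.round(4),proj(t,p-[0,.0015,0]).round(1),proj(c,p+[.0033,.0022,0]).round(1))
cv2.imwrite("pics/b8.png",t["color"][:,:,::-1])
E
```

```text
top (np.int32(430), array([172.4, 210.3]), array([168, 179,  11,  62], dtype=int32))
(array([172.35116279, 210.33023256]), array([170.15740055, 178.98898259]), array([174.4307171 , 240.03984753]))
scene (np.int32(278), array([382.4, 162.5]), array([378, 141,  11,  44], dtype=int32))
(array([382.36690647, 162.51079137]), array([379.76861247, 140.78844937]), array([384.95230438, 184.12531896]))
[0.50967595 0.20523981 0.24638252]
2.1 [0.5124 0.1927 0.256 ] [178.5 207.7] [377.2 160.7]
2.15 [0.5117 0.2013 0.2506] [174.2 208.7] [381.2 162.8]
2.2 [0.511  0.2098 0.2447] [170.1 209.8] [385.  165.1]
2.25 [0.5104 0.2179 0.2385] [166.4 210.8] [388.5 167.5]
2.3 [0.5098 0.2256 0.2319] [162.9 211.9] [391.8 170. ]
2.35 [0.5092 0.2331 0.2249] [159.6 213. ] [394.9 172.6]
```

View pics/b8.png

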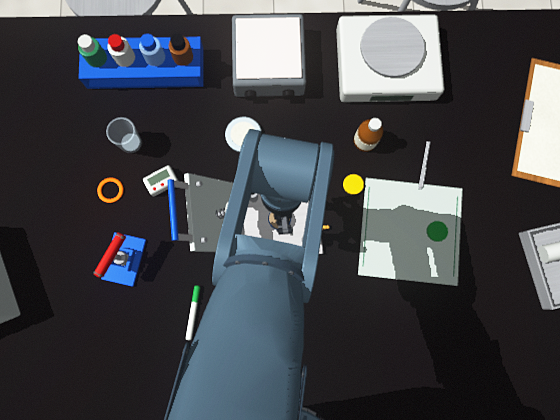

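>>> drive_tool(moves=[100,0,0,-0.04,0.15,100,0,0,-0.04,0.15,100,0,0,-0.04,0.15,100,0,0,-0.04,0.15,100,0,0,-0.02,0.15])

```text
clock: 14.75
tcp_pos: [0.5272, 0.0061, 0.3154]
tcp_rot: [2.83, 1.36, 0.004]
ft_force: [0.2, -0.1, -0.8]
gripper_width: 0.61
```

>>> drive_tool(moves=[100,0,0,0,0.15,100,0,0,0,0.15,100,0,0,0,0.15,100,0,0,0,0.15,100,0,0,0,0.15])

```text
clock: 15.25
tcp_pos: [0.5258, 0.0063, 0.3109]
tcp_rot: [-3.132, -0.228, 0.004]
ft_force: [0.1, 0.2, -0.8]
gripper_width: 0.608
```

>>> drive_tool(moves=[100,0,0,0,0.07,100,0,0,0,0])

```text
clock: 15.45
tcp_pos: [0.5259, 0.0063, 0.3111]
tcp_rot: [-3.138, -0.128, 0.004]
ft_force: [-0.4, -0.2, 0.2]
gripper_width: 0.607
```

```bash
python3 - <<'E'
from h import *
st(); plan(.5114,.2045,.30,94.6)
E
```

```text
t15.4 [0.5259 0.0063 0.3111] yaw(tool y) -85.3 deg tilt 0.0027 F [-0.4 -0.2  0.2] w 0.607 j6 1.28
twist 0.0010 rad (j6 1.28) | shift in present axes [ 0.0017 -0.1987  0.0113] | after turn [ 0.0015 -0.1987  0.0113]
```

>>> drive_tool(moves=[100,0.0015,-0.045,0,0,100,0,-0.045,0,0,100,0,-0.045,0,0,100,0,-0.045,0,0,100,0,-0.0185,0,0])

```text
clock: 15.95
tcp_pos: [0.5104, 0.2076, 0.3117]
tcp_rot: [-3.138, -0.137, 0.003]
ft_force: [-0.4, -1.5, -0.0]
gripper_width: 0.608
```

>>> drive_tool(moves=[100,0,0,0.02,0,100,0,0,0.02,0,100,0,0,0,0,100,0,0,0,0])

```text
clock: 16.35
tcp_pos: [0.5113, 0.204, 0.2722]
tcp_rot: [3.139, 0.13, -0.003]
ft_force: [-0.5, -0.2, 0.2]
gripper_width: 0.609
```

```bash
python3 - <<'E'
from h import *
st(); plan(.5114,.2045,.2295,94.6)
c=camera("scene"); crop(c,320,60,440,160,"c1.png",6)
E
```

```text
t16.4 [0.5113 0.204  0.2722] yaw(tool y) -85.2 deg tilt 0.0018 F [-0.5 -0.2  0.2] w 0.609 j6 1.65
twist 0.0027 rad (j6 1.65) | shift in present axes [ 0.0002 -0.0005  0.0427] | after turn [ 0.0002 -0.0005  0.0427]
```

View pics/c1.png

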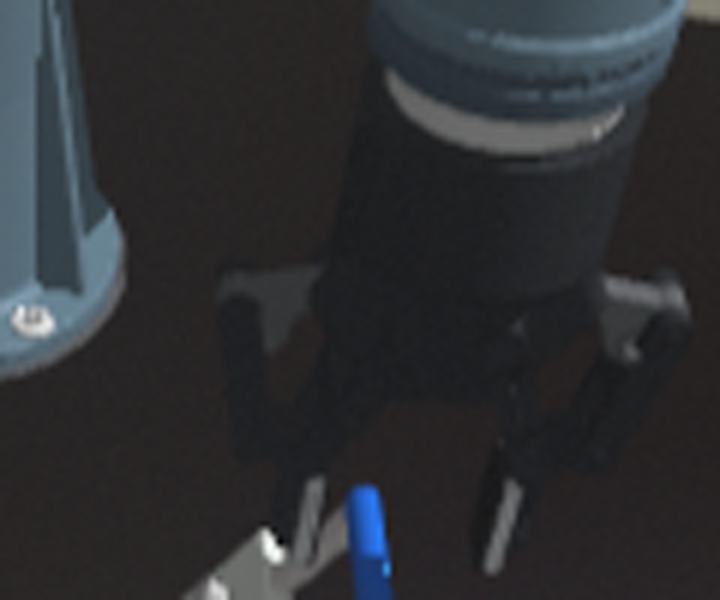

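>>> drive_tool(moves=[100,0,0,0.015,0,100,0,0,0.01,0,100,0,0,0,0])

```text
clock: 16.7
tcp_pos: [0.5105, 0.2038, 0.2456]
tcp_rot: [3.139, 0.128, -0.006]
ft_force: [0.2, 0.4, -1.2]
gripper_width: 0.608
```

```bash
python3 - <<'E'
from h import *
st()
c=camera("scene"); crop(c,330,90,430,200,"c2.png",5)
t=camera("top"); crop(t,130,150,250,270,"c3.png",5)
E
```

```text
t16.7 [0.5105 0.2038 0.2456] yaw(tool y) -85.3 deg tilt 0.0035 F [ 0.2  0.4 -1.2] w 0.608 j6 1.65
```

View pics/c2.png

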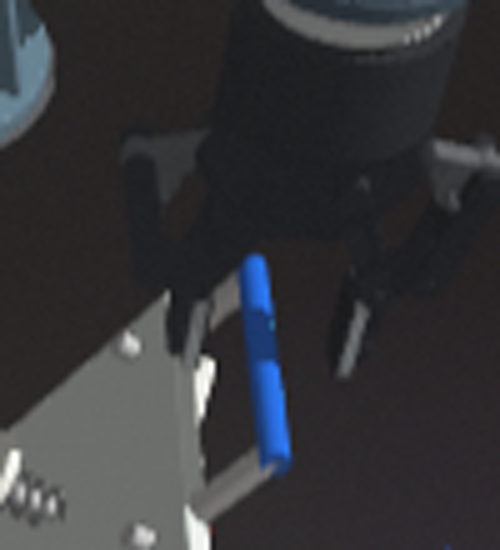

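View pics/c3.png

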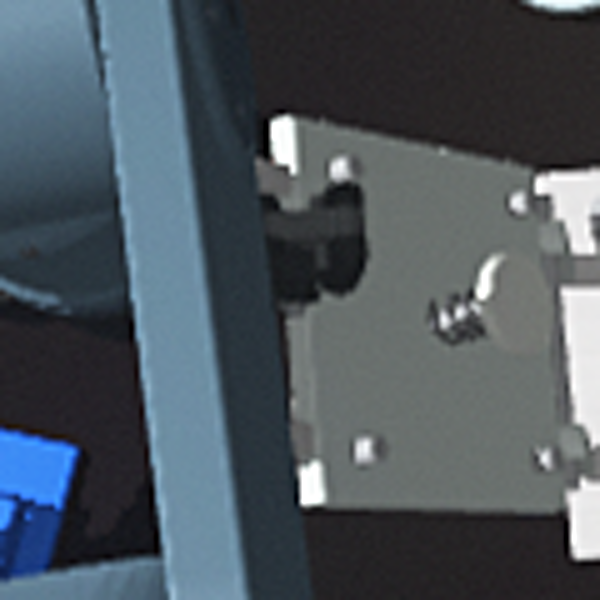

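>>> drive_tool(moves=[110,0,0,0.008,0,120,0,0,0.008,0,200,0,0,0,0,255,0,0,0,0,255,0,0,0,0], grip_force=40)

```text
clock: 17.3
tcp_pos: [0.5116, 0.2042, 0.2319]
tcp_rot: [-3.139, -0.128, 0.0]
ft_force: [-0.5, 1.1, -1.4]
gripper_width: 0.125
```

>>> drive_tool(moves=[255,0,0,0,0,255,0,0,0,0,255,0,0,0,0])

```text
clock: 17.6
tcp_pos: [0.5116, 0.2042, 0.2318]
tcp_rot: [-3.139, -0.129, 0.0]
ft_force: [-0.3, 0.6, -1.5]
gripper_width: 0.123
```

```bash
python3 - <<'E'
from h import *
st()
c=camera("scene"); crop(c,330,90,430,200,"c4.png",5)
E
```

```text
t17.6 [0.5116 0.2042 0.2318] yaw(tool y) -85.3 deg tilt 0.0001 F [-0.3  0.6 -1.5] w 0.123 j6 1.65
```

View pics/c4.png

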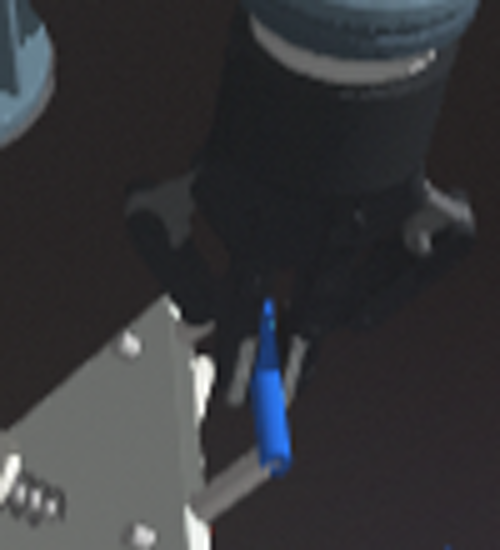

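```bash
python3 - <<'E'
import numpy as np
a=np.linspace(2.167,0,21); u=.205*np.cos(a); z=.205*np.sin(a)
for i in range(20): print(i,(u[i+1]-u[i]).round(4),(z[i]-z[i+1]).round(4))
E
```

```text
0 0.019 -0.0115
1 0.0201 -0.0093
2 0.021 -0.0071
3 0.0217 -0.0048
4 0.0221 -0.0024
5 0.0222 -0.0
6 0.0221 0.0024
7 0.0217 0.0048
8 0.021 0.0071
9 0.0202 0.0093
10 0.019 0.0114
11 0.0177 0.0134
12 0.0161 0.0153
13 0.0144 0.0169
14 0.0125 0.0184
15 0.0104 0.0196
16 0.0082 0.0206
17 0.0059 0.0214
18 0.0036 0.0219
19 0.0012 0.0222
```

>>> drive_tool(moves=[255,0,0.019,-0.0115,0,255,0,0.02,-0.0093,0,255,0,0.021,-0.0071,0,255,0,0.0217,-0.0048,0,255,0,0.0221,-0.0024,0])

```text
clock: 18.15
tcp_pos: [0.5203, 0.1018, 0.2693]
tcp_rot: [-3.136, -0.13, -0.003]
ft_force: [-2.3, 5.3, 4.9]
gripper_width: 0.127
```

```bash
python3 - <<'E'
from h import *
st()
c=camera("scene"); crop(c,230,60,430,260,"c5.png",3);st()
E
```

```text
t18.1 [0.5203 0.1018 0.2693] yaw(tool y) -85.2 deg tilt 0.0039 F [-2.3  5.3  4.9] w 0.127 j6 1.45
t18.2 [0.5207 0.0986 0.2695] yaw(tool y) -85.3 deg tilt 0.0019 F [-5.9 -1.7 11.8] w 0.120 j6 1.45
```

View pics/c5.png

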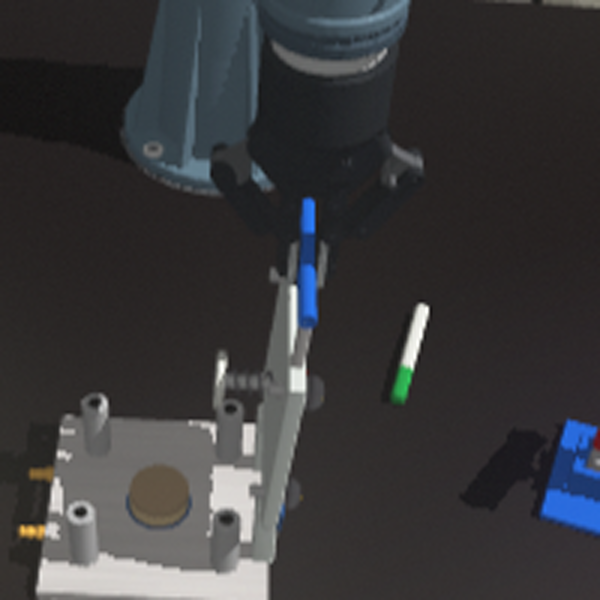

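Cover is upright and held (bar at crop ~(307,260)); the stack is still centred. Continuing the arc.

>>> drive_tool(moves=[255,0,0.0222,0,0,255,0,0.0221,0.0024,0,255,0,0.0217,0.0048,0,255,0,0.021,0.0071,0,255,0,0.0202,0.0093,0])

```text
clock: 18.7
tcp_pos: [0.5295, -0.0065, 0.2446]
tcp_rot: [-3.138, -0.129, -0.004]
ft_force: [0.3, 2.4, 9.8]
gripper_width: 0.119
```

>>> drive_tool(moves=[255,0,0.019,0.0114,0,255,0,0.0177,0.0134,0,255,0,0.0161,0.0153,0,255,0,0.0144,0.0169,0,255,0,0.0125,0.0184,0])

```text
clock: 19.2
tcp_pos: [0.5363, -0.0865, 0.1685]
tcp_rot: [3.138, 0.128, 0.004]
ft_force: [2.1, 3.8, -1.4]
gripper_width: 0.123
```

>>> drive_tool(moves=[255,0,0.0104,0.0196,0,255,0,0.0082,0.0206,0,255,0,0.0059,0.0214,0,255,0,0,0,0])

```text
clock: 19.6
tcp_pos: [0.5383, -0.111, 0.1046]
tcp_rot: [3.139, 0.126, 0.003]
ft_force: [5.5, -1.9, -5.3]
gripper_width: 0.122
```

```bash
python3 - <<'E'
from h import *
st()
c=camera("scene"); crop(c,190,60,390,260,"c6.png",3);st()
E
```

```text
t19.6 [ 0.5383 -0.111   0.1046] yaw(tool y) -85.4 deg tilt 0.0019 F [ 5.5 -1.9 -5.3] w 0.122 j6 1.07
t19.6 [ 0.5383 -0.1109  0.1054] yaw(tool y) -85.4 deg tilt 0.0017 F [ 4.1 -1.8 -4.9] w 0.121 j6 1.07
```

View pics/c6.png

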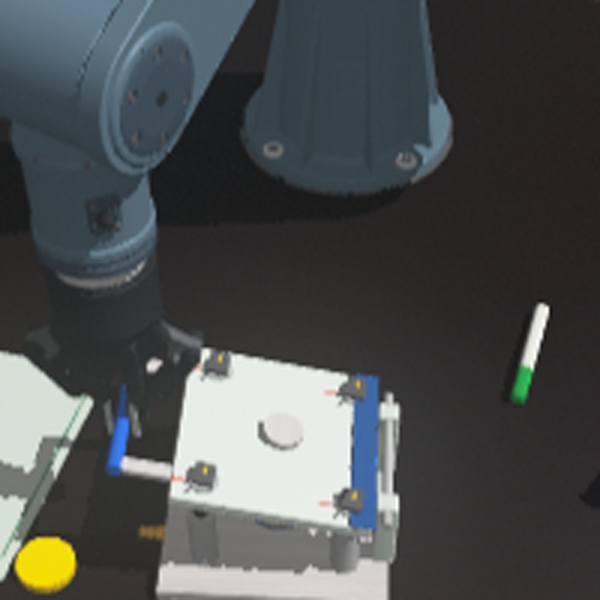

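>>> drive_tool(moves=[255,0,0.0036,0.0219,0,255,0,0.0012,0.0222,0,255,0,0,0.003,0,255,0,0,0,0])

```text
clock: 20.05
tcp_pos: [0.5385, -0.1154, 0.0595]
tcp_rot: [3.138, 0.129, 0.002]
ft_force: [1.1, -2.2, -2.4]
gripper_width: 0.125
```

```bash
python3 - <<'E'
from h import *
st()
c=camera("scene"); crop(c,190,60,390,260,"c7.png",3);st()
E
```

```text
t20.1 [ 0.5385 -0.1154  0.0595] yaw(tool y) -85.3 deg tilt 0.0015 F [ 1.1 -2.2 -2.4] w 0.125 j6 1.06
t20.1 [ 0.5385 -0.1154  0.0595] yaw(tool y) -85.3 deg tilt 0.0017 F [ 1.  -2.9 -3.6] w 0.124 j6 1.06
```

View pics/c7.png

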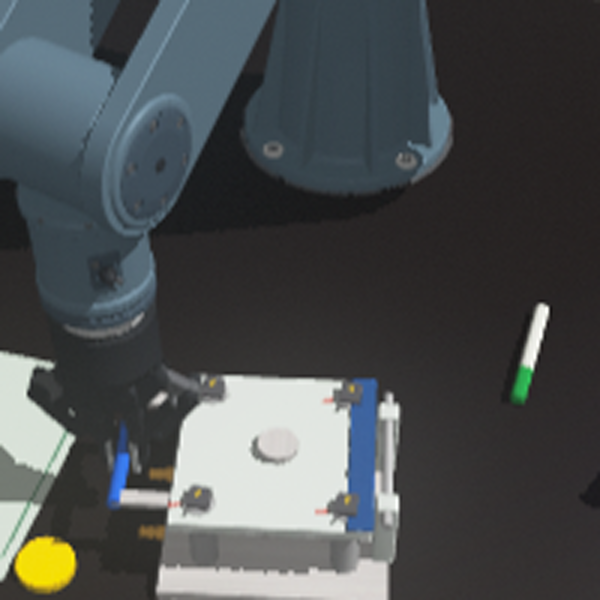

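>>> drive_tool(moves=[255,0,0,0.003,0,255,0,0,0.002,0,255,0,0,0,0])

```text
clock: 20.4
tcp_pos: [0.5387, -0.1155, 0.0591]
tcp_rot: [3.137, 0.13, 0.001]
ft_force: [-15.5, 4.2, 37.6]
gripper_width: 0.128
```

```bash
python3 - <<'E'
from h import *
st()
c=camera("scene"); crop(c,230,140,350,260,"c8.png",5);st()
E
```

```text
t20.4 [ 0.5387 -0.1155  0.0591] yaw(tool y) -85.3 deg tilt 0.0019 F [-15.5   4.2  37.6] w 0.128 j6 1.06
t20.4 [ 0.5387 -0.1155  0.0591] yaw(tool y) -85.3 deg tilt 0.0020 F [-16.    2.7  38.2] w 0.123 j6 1.06
```

View pics/c8.png

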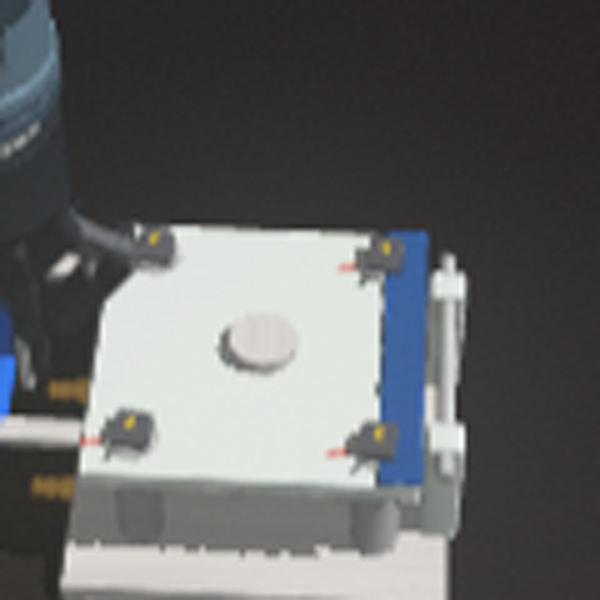

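>>> drive_tool(moves=[255,0,0,-0.004,0,170,0,0,0,0,165,0,0,0,0,165,0,0,0,0,165,0,0,0,0])

```text
clock: 20.95
tcp_pos: [0.5375, -0.1145, 0.0577]
tcp_rot: [-3.138, -0.128, 0.001]
ft_force: [0.5, -1.1, -0.2]
gripper_width: 0.356
```

```bash
python3 - <<'E'
from h import *
st()
c=camera("scene"); crop(c,190,140,310,260,"c9.png",5);st()
E
```

```text
t20.9 [ 0.5375 -0.1145  0.0577] yaw(tool y) -85.3 deg tilt 0.0011 F [ 0.5 -1.1 -0.2] w 0.356 j6 1.06
t21.0 [ 0.5376 -0.1146  0.0578] yaw(tool y) -85.3 deg tilt 0.0009 F [ 0.7 -0.6  0.6] w 0.352 j6 1.06
```

View pics/c9.png

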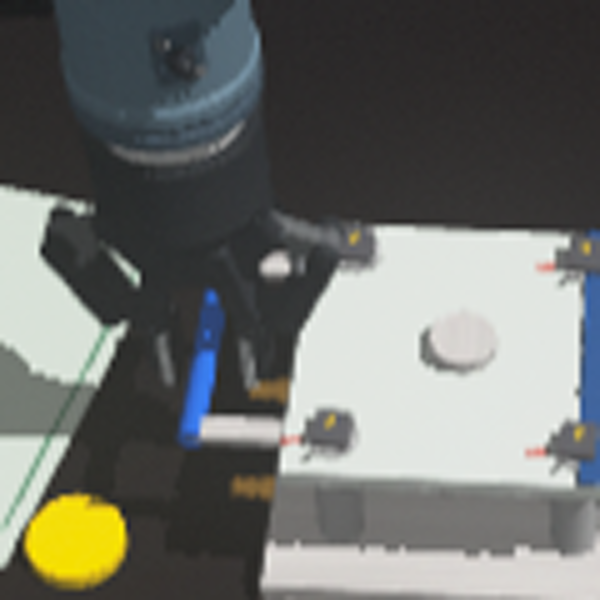

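>>> drive_tool(moves=[165,0,0,-0.02,0,165,0,0,-0.045,0,165,0,0,-0.045,0,165,0,0,-0.045,0,165,0,0,-0.03,0])

```text
clock: 21.5
tcp_pos: [0.5388, -0.1151, 0.2468]
tcp_rot: [3.137, 0.129, 0.005]
ft_force: [-0.2, 0.5, 0.1]
gripper_width: 0.354
```

>>> drive_tool(moves=[130,0,-0.045,0,0,130,0,-0.045,0,0,130,0,-0.045,0,0])

```text
clock: 21.8
tcp_pos: [0.5265, 0.0209, 0.2434]
tcp_rot: [-3.139, -0.126, -0.001]
ft_force: [1.2, 1.0, -0.6]
gripper_width: 0.49
```

```bash
cat >> h.py <<'E'
def tri(a,b):
    A=[];B=[]
    for k,p in(a,b):
        o,d=ray(k,*p); d=d/np.linalg.norm(d); Q=np.eye(3)-np.outer(d,d); A.append(Q);B.append(Q@o)
    return np.linalg.solve(sum(A),sum(B))
E
python3 - <<'E'
from h import *
st()
c=camera("scene");t=camera("top"); crop(t,80,220,160,300,"d1.png",7);cv2.imwrite("pics/d2.png",c["color"][:,:,::-1])
def red(k,R):
    hsv=cv2.cvtColor(k["color"],cv2.COLOR_RGB2HSV); m=cv2.inRange(hsv,(0,140,60),(8,255,255))|cv2.inRange(hsv,(172,140,60),(180,255,255))
    z=np.zeros_like(m); z[R[1]:R[3],R[0]:R[2]]=255; m&=z
    ys,xs=np.nonzero(m);return np.c_[xs,ys].astype(np.float32)
for n,k,R in(("top",t,(85,225,135,290)),("scene",c,(420,170,465,220))):
    P=red(k,R); print(n,len(P),P.mean(0),cv2.minAreaRect(P))
E
```

```text
t21.8 [0.5265 0.0209 0.2434] yaw(tool y) -85.4 deg tilt 0.0005 F [ 1.2  1.  -0.6] w 0.490 j6 1.30
top 468 [108.80556 254.92949] ((108.89896392822266, 254.81605529785156), (10.581290245056152, 49.88322830200195), 30.25643539428711)
scene 294 [440.12924 194.27551] ((439.8380432128906, 194.7340087890625), (9.17060375213623, 35.79697799682617), 34.69515609741211)
```

View pics/d1.png

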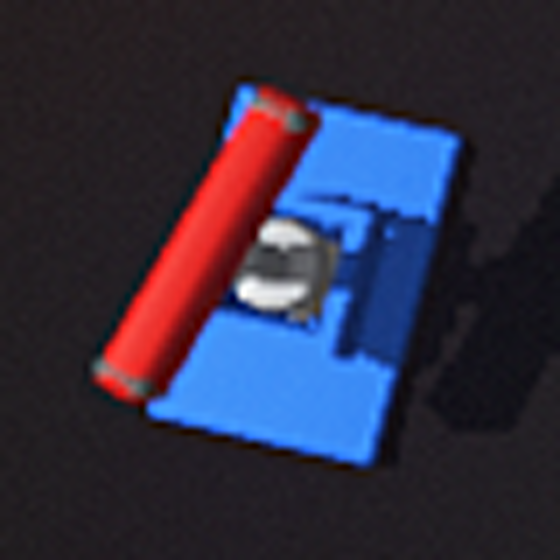

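View pics/d2.png

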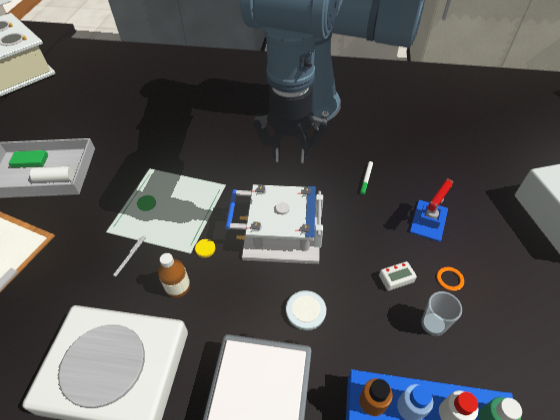

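```bash
python3 - <<'E'
from h import *
c=camera("scene");t=camera("top")
a=pt(t,80+283/7,220+105/7,.108);b=pt(t,80+126/7,220+383/7,.108);print(a,b,np.linalg.norm(a-b),"yaw",np.degrees(np.arctan2(*(a-b)[[1,0]])))
for z in(.101,.108,.113):print(z,pt(t,108.8,254.9,z),pt(c,440.1,194.3,z))
print("tri",tri((t,(108.8,254.9)),(c,(440.1,194.3))))
# holder: blue corners top view
b,m,l=blobs(t,(95,120,80),(125,255,255),100,(85,220,160,300)); print(b)
b,m2,l=blobs(c,(95,120,80),(125,255,255),100,(405,190,455,245)); print(b)
E
```

```text
[0.48531322 0.33776152 0.108     ] [0.4041165  0.38138001 0.108     ] 0.09217093437521363 yaw -28.244479805106035
0.101 [0.44502581 0.36280563 0.101     ] [0.44310869 0.36471304 0.101     ]
0.108 [0.44435693 0.36057554 0.108     ] [0.44967701 0.36219121 0.108     ]
0.113 [0.44387917 0.35898262 0.113     ] [0.45436867 0.3603899  0.113     ]
tri [0.44492211 0.36317632 0.10270129]
[(np.int32(1114), array([126.6, 262.2]), array([101, 234,  45,  53], dtype=int32))]
[(np.int32(959), array([428.4, 222. ]), array([410, 199,  38,  43], dtype=int32))]
```

```bash
python3 - <<'E'
from h import *
plan(.444,.362,.18,61.8)
E
```

```text
twist 0.5766 rad (j6 1.30) | shift in present axes [-0.0536 -0.3471  0.063 ] | after turn [-0.2341 -0.2618  0.063 ]
```

>>> drive_tool(moves=[130,-0.0067,-0.0434,0,0,130,-0.0067,-0.0434,0,0,130,-0.0067,-0.0434,0,0,130,-0.0067,-0.0434,0,0,130,-0.0067,-0.0434,0,0])

```text
clock: 22.5
tcp_pos: [0.476, 0.2334, 0.2431]
tcp_rot: [3.139, 0.125, 0.0]
ft_force: [0.5, -0.1, 0.1]
gripper_width: 0.494
```

>>> drive_tool(moves=[130,-0.0067,-0.0434,0,0,130,-0.0067,-0.0434,0,0,130,-0.0067,-0.0434,0,0,130,0,0,0,-0.15,130,0,0,0,-0.15])

```text
clock: 23.0
tcp_pos: [0.4454, 0.3616, 0.2427]
tcp_rot: [3.082, 0.607, -0.001]
ft_force: [0.1, -0.7, 0.4]
gripper_width: 0.486
```

>>> drive_tool(moves=[130,0,0,0,-0.15,130,0,0,0,-0.15,130,0,0,0,-0.15,130,0,0,0,-0.15,130,0,0,0,-0.15])

```text
clock: 23.5
tcp_pos: [0.4463, 0.3601, 0.2429]
tcp_rot: [2.648, 1.69, -0.001]
ft_force: [-0.5, -0.0, 0.1]
gripper_width: 0.492
```

>>> drive_tool(moves=[130,0,0,0,-0.15,130,0,0,0,-0.15,130,0,0,0,-0.15,130,0,0,0,-0.15,130,0,0,0,-0.15])

```text
clock: 24.0
tcp_pos: [0.4463, 0.36, 0.2428]
tcp_rot: [1.845, 2.542, -0.001]
ft_force: [-0.6, 0.6, -0.3]
gripper_width: 0.491
```

>>> drive_tool(moves=[130,0,0,0,-0.15,130,0,0,0,-0.15,130,0,0,0,-0.15,130,0,0,0,-0.15,130,0,0,0,-0.15])

```text
clock: 24.5
tcp_pos: [0.4463, 0.3601, 0.2429]
tcp_rot: [-0.786, -3.042, 0.001]
ft_force: [0.5, 0.7, -0.2]
gripper_width: 0.494
```

```bash
python3 - <<'E'
from h import *
c=camera("scene");c=camera("scene");st();plan(.444,.362,.15,61.8)
crop(c,380,100,500,260,"d3.png",3)
E
```

```text
t24.6 [0.4462 0.3602 0.2429] yaw(tool y) 60.8 deg tilt 0.0006 F [0.1 0.8 0.8] w 0.492 j6 -0.59
twist -0.0183 rad (j6 -0.59) | shift in present axes [0.0028 0.0006 0.0929] | after turn [0.0028 0.0006 0.0929]
```

View pics/d3.png

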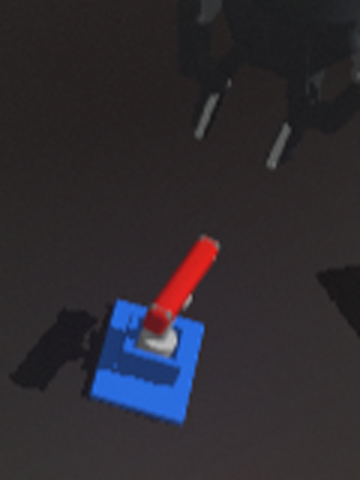

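>>> drive_tool(moves=[130,0.0025,0.0005,0.04,-0.018,130,0,0,0.045,0,130,0,0,0.03,0,130,0,0,0,0,130,0,0,0,0])

```text
clock: 25.1
tcp_pos: [0.4437, 0.3626, 0.1285]
tcp_rot: [-0.77, -3.045, 0.001]
ft_force: [0.3, 1.1, -0.8]
gripper_width: 0.494
```

```bash
python3 - <<'E'
from h import *
c=camera("scene");st();plan(.444,.362,.082,61.8)
crop(c,390,130,490,250,"d4.png",5)
t=camera("top"); crop(t,80,200,180,300,"d5.png",6)
E
```

```text
t25.1 [0.4446 0.3632 0.1299] yaw(tool y) 61.7 deg tilt 0.0023 F [-0.   0.4  0.6] w 0.494 j6 -0.60
twist -0.0021 rad (j6 -0.60) | shift in present axes [-0.     -0.0015  0.0479] | after turn [-0.     -0.0015  0.0479]
```

View pics/d4.png

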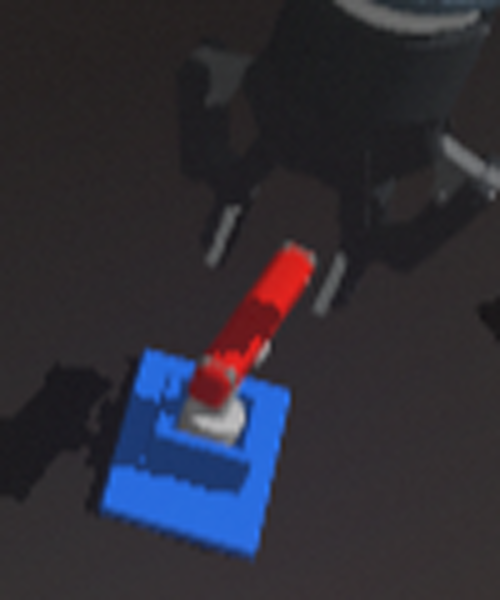

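View pics/d5.png

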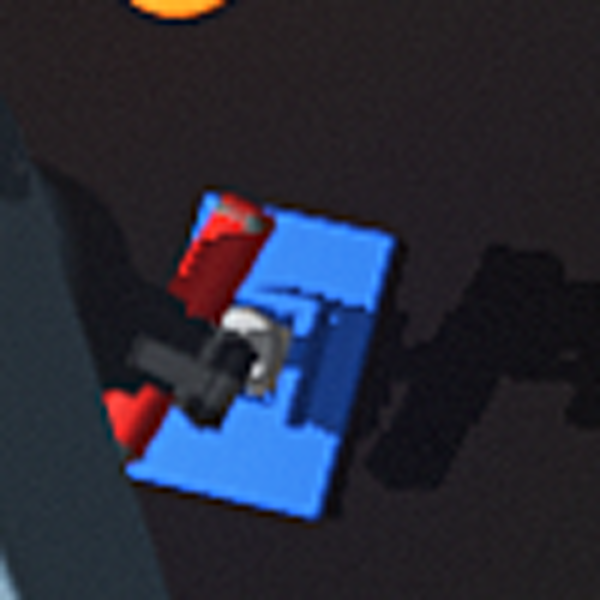

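>>> drive_tool(moves=[140,0,-0.001,0.03,0,140,0,0,0.017,0,140,0,0,0,0,180,0,0,0,0,255,0,0,0,0], grip_force=60)

```text
clock: 25.7
tcp_pos: [0.4442, 0.3631, 0.0837]
tcp_rot: [0.764, 3.044, 0.004]
ft_force: [1.2, -0.0, 0.1]
gripper_width: 0.202
```

>>> drive_tool(moves=[255,0,0,0,0,255,0,0,0,0,255,0,0,0,0])

```text
clock: 26.0
tcp_pos: [0.4442, 0.3631, 0.0836]
tcp_rot: [0.764, 3.044, 0.004]
ft_force: [0.2, -0.6, 6.7]
gripper_width: 0.201
```

```bash
python3 - <<'E'
from h import *
c=camera("scene");st()
crop(c,390,130,490,250,"d6.png",5)
E
```

```text
t26.1 [0.4442 0.3631 0.0836] yaw(tool y) 61.8 deg tilt 0.0043 F [-0.7 -0.3  7.7] w 0.196 j6 -0.60
```

View pics/d6.png

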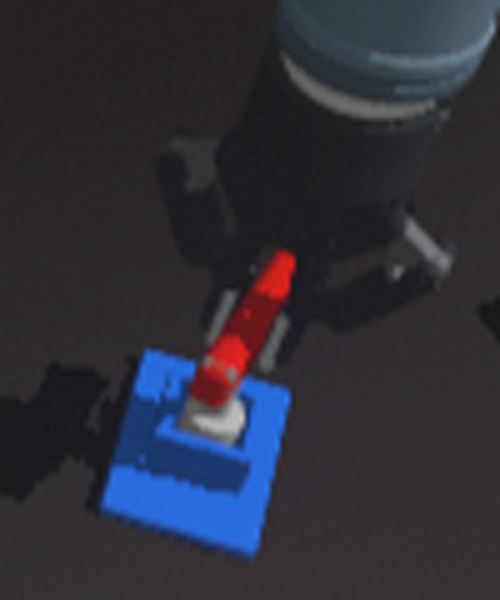

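>>> drive_tool(moves=[255,0,0,-0.02,0,255,0,0,-0.03,0,255,0,0,-0.04,0,255,0,0,-0.04,0,255,0,0,0,0])

```text
clock: 26.55
tcp_pos: [0.446, 0.3641, 0.2186]
tcp_rot: [0.762, 3.038, 0.013]
ft_force: [0.8, 0.1, -1.6]
gripper_width: 0.202
```

```bash
python3 - <<'E'
from h import *
st()
c=camera("scene");t=camera("top"); crop(t,220,165,330,275,"e1.png",7); crop(c,230,170,330,260,"e2.png",8); crop(c,390,80,510,250,"e3.png",4);st()
E
```

```text
t26.6 [0.446  0.3641 0.2186] yaw(tool y) 61.8 deg tilt 0.0123 F [ 0.8  0.1 -1.6] w 0.202 j6 -0.60
t26.6 [0.4431 0.3625 0.2126] yaw(tool y) 61.8 deg tilt 0.0027 F [ 0.  0. -3.] w 0.200 j6 -0.60
```

View pics/e1.png

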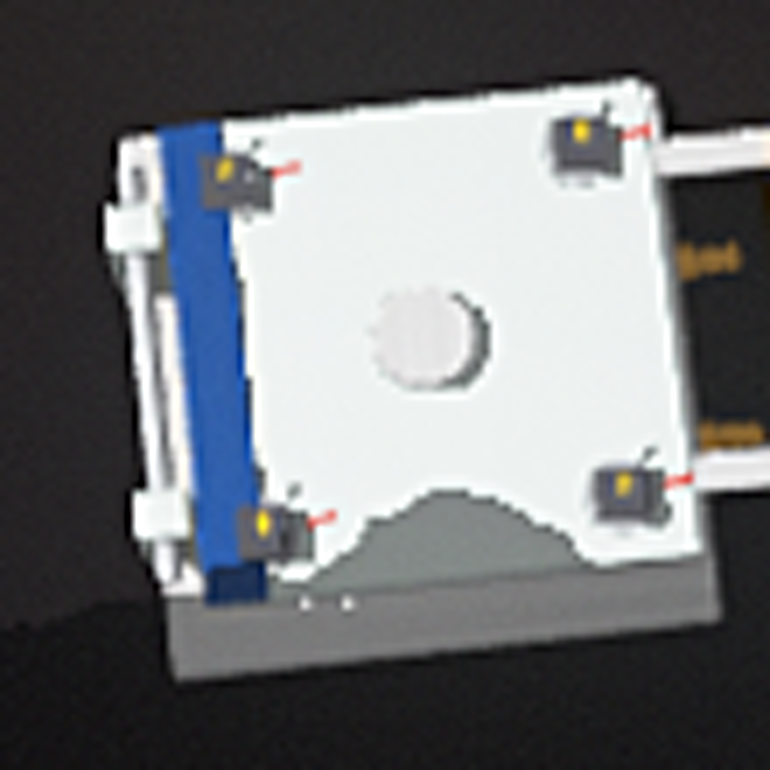

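View pics/e2.png

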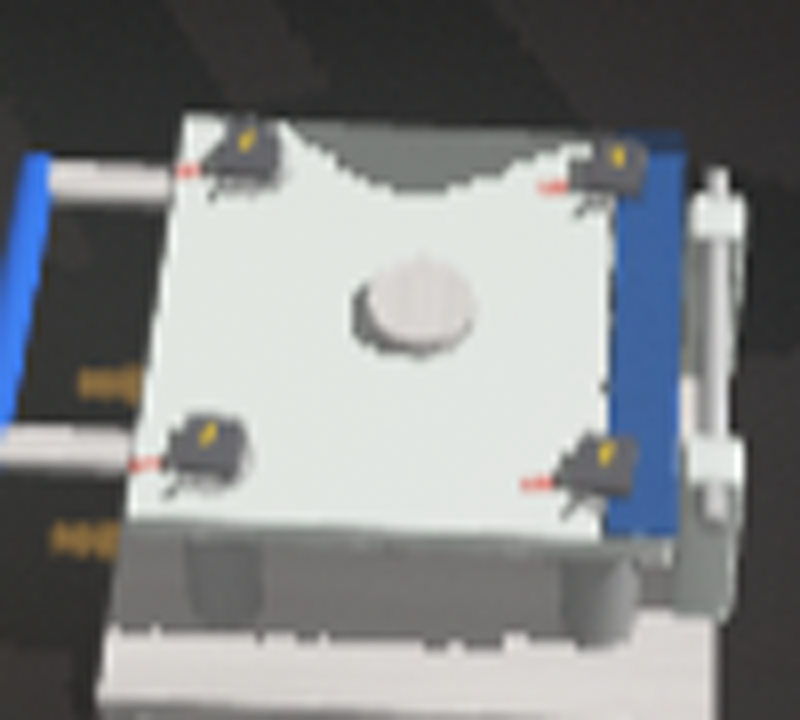

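View pics/e3.png

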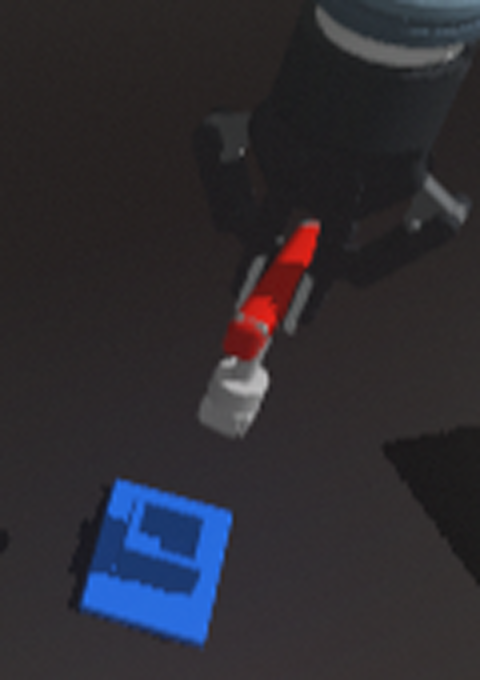

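```bash
python3 - <<'E'
from h import *
c=camera("scene");t=camera("top"); s,p,R=pose();st()
crop(c,425,150,475,195,"e4.png",12); crop(t,60,210,180,310,"e5.png",6)
for dz in(-.0776,-.0576):
    q=p+[0,0,dz]; print(proj(c,q+[.0033,.0022,0]),(proj(c,q+[.0033,.0022,0])-[425,150])*12, (proj(t,q-[0,.0015,0])-[60,210])*6)
E
```

```text
t26.8 [0.4416 0.3617 0.2098] yaw(tool y) 61.8 deg tilt 0.0026 F [-0.3 -0.3 -2.1] w 0.199 j6 -0.60
[443.74435504 185.76520205] [224.93226043 429.18242458] [270.84162129 271.15439206]
[446.3764064  179.69035434] [256.51687681 356.28425202] [251.12205947 265.88394014]
```

View pics/e4.png

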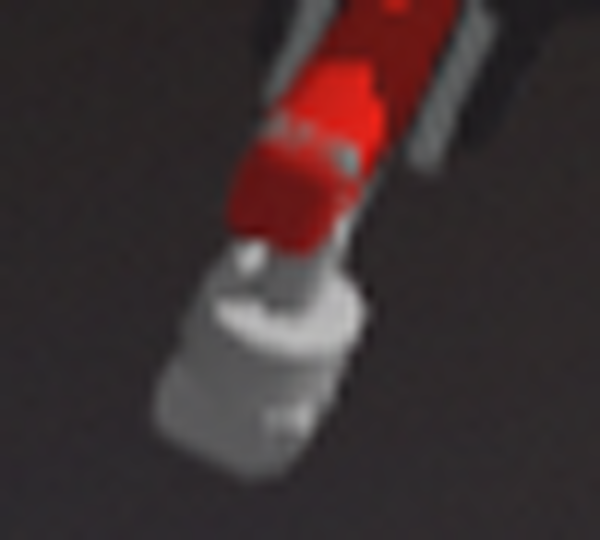

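View pics/e5.png

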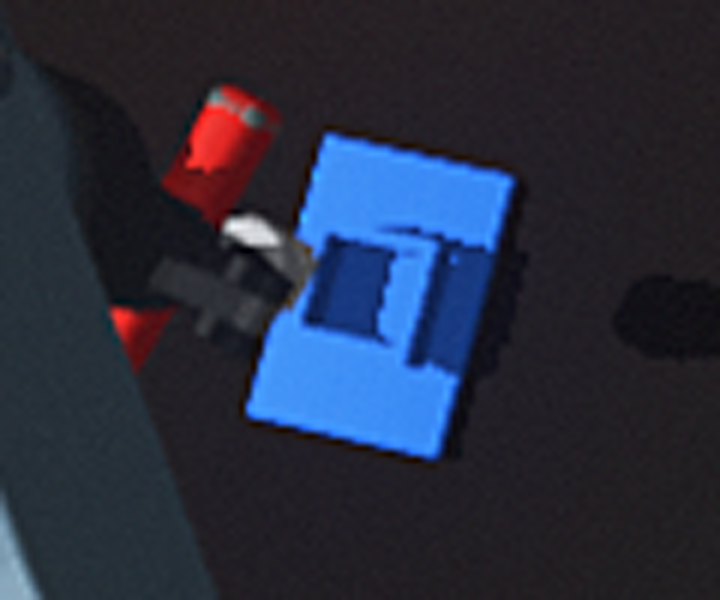

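```bash
python3 - <<'E'
from h import *
c=camera("scene");t=camera("top"); st()
S=np.array([.5275,.0048]);y=np.radians(4.6);X=np.array([np.cos(y),np.sin(y)]);Y=np.array([-np.sin(y),np.cos(y)])
for k,n,b,o in((t,"f1.png",[0,-.0015,0],(220,165)),(c,"f2.png",[.0033,.0022,0],(230,170))):
    s=7; im=cv2.resize(k["color"][o[1]:o[1]+105,o[0]:o[0]+110,::-1],None,fx=s,fy=s,interpolation=cv2.INTER_CUBIC)
    for i,(a,d) in enumerate([(-1,-1),(1,-1),(1,1),(-1,1)]):
        q=S+.055*a*X+.055*d*Y; print(i+1,q.round(4))
        for e,h in((.008,.094),(.005,.099)):
            pts=[proj(k,np.r_[q+e*u*X+e*v*Y,h]+b) for u,v in((-1,-1),(1,-1),(1,1),(-1,1))]
            cv2.polylines(im,[np.array([((p-o)*s+s/2).astype(int) for p in pts])],True,(0,255,0),1)
    cv2.imwrite("pics/"+n,im)
E
```

```text
t26.9 [0.4415 0.3616 0.2092] yaw(tool y) 61.8 deg tilt 0.0036 F [ 0.4 -1.  -2.1] w 0.199 j6 -0.60
1 [ 0.4771 -0.0544]
2 [ 0.5867 -0.0456]
3 [0.5779 0.064 ]
4 [0.4683 0.0552]
1 [ 0.4771 -0.0544]
2 [ 0.5867 -0.0456]
3 [0.5779 0.064 ]
4 [0.4683 0.0552]
```

View pics/f1.png

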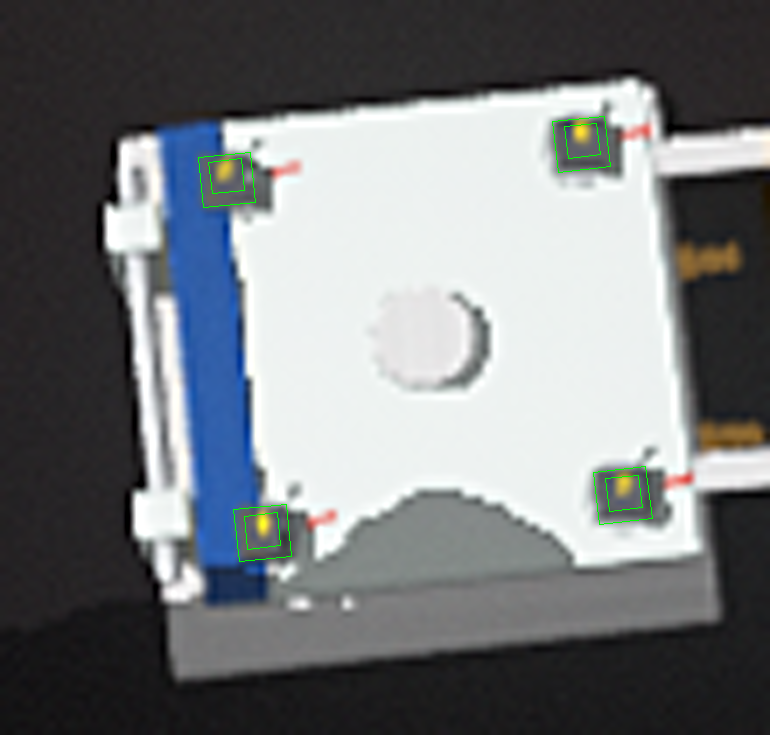

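View pics/f2.png

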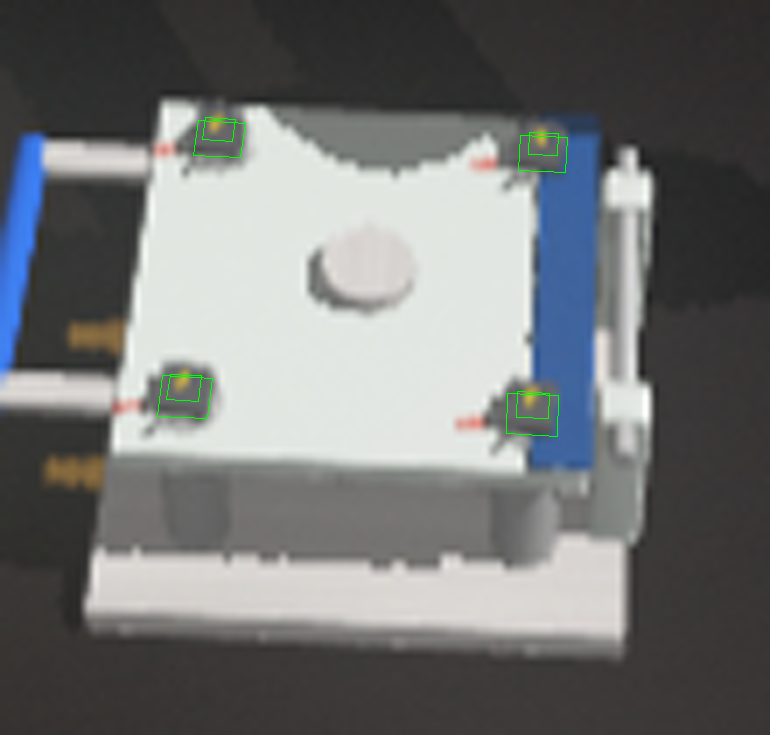

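```bash
python3 - <<'E'
from h import *
c=camera("scene");t=camera("top")
S=np.array([.5275,.0048]);y=np.radians(4.6);X=np.array([np.cos(y),np.sin(y)]);Y=np.array([-np.sin(y),np.cos(y)])
for k,n,b in((t,"g1.png",[0,-.0015,0]),(c,"g2.png",[.0016,.0022,0])):
    tiles=[]
    for i,(a,d) in enumerate([(-1,-1),(1,-1),(1,1),(-1,1)]):
        q=S+.055*a*X+.055*d*Y; o=proj(k,np.r_[q,.095]+b).astype(int)-9; s=20
        im=cv2.resize(k["color"][o[1]:o[1]+19,o[0]:o[0]+19,::-1],None,fx=s,fy=s,interpolation=cv2.INTER_NEAREST)
        for e,h in((.008,.094),(.005,.099),(.0003,.099)):
            pts=[proj(k,np.r_[q+e*u*X+e*v*Y,h]+b) for u,v in((-1,-1),(1,-1),(1,1),(-1,1))]
            cv2.polylines(im,[np.array([((p-o)*s+s/2).astype(int) for p in pts])],True,(0,255,0),1)
        cv2.putText(im,str(i+1),(5,20),0,.7,(0,0,255),2); tiles.append(im)
    cv2.imwrite("pics/"+n,cv2.resize(np.vstack([np.hstack([tiles[3],tiles[2]]),np.hstack([tiles[0],tiles[1]])]),(600,600)))
E
```

```text
(no output)
```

View pics/g1.png

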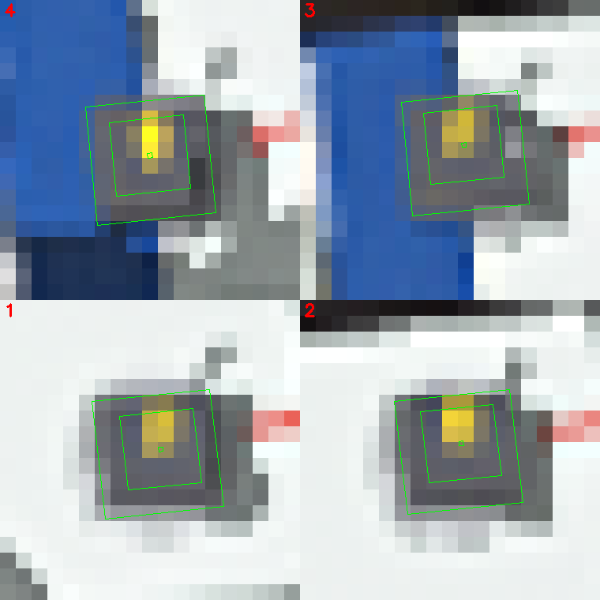

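View pics/g2.png

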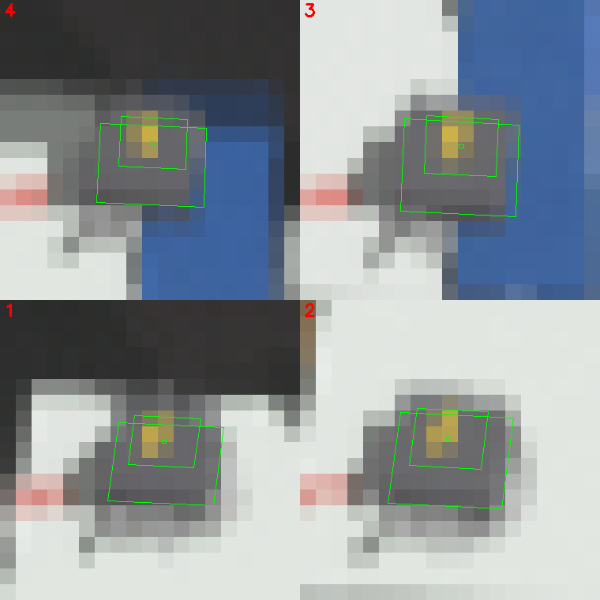

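```bash
python3 - <<'E'
from h import *
c=camera("scene");t=camera("top")
S=np.array([.5275,.0048]);y=np.radians(4.6);X=np.array([np.cos(y),np.sin(y)]);Y=np.array([-np.sin(y),np.cos(y)])
def yel(k,p):
    o=(p-9).astype(int); im=k["color"][o[1]:o[1]+19,o[0]:o[0]+19].astype(float)
    w=np.clip(np.minimum(im[...,0],im[...,1])-im[...,2]-25,0,None); w[0:3]=0
    yy,xx=np.mgrid[0:19,0:19]; return np.array([(w*xx).sum(),(w*yy).sum()])/w.sum()+o
def redc(k,p):
    o=(p-12).astype(int); im=k["color"][o[1]:o[1]+25,o[0]:o[0]+25].astype(float)
    w=np.clip(im[...,0]-im[...,1:].max(2)-25,0,None)
    yy,xx=np.mgrid[0:25,0:25]; return np.array([(w*xx).sum(),(w*yy).sum()])/w.sum()+o
for i,(a,d) in enumerate([(-1,-1),(1,-1),(1,1),(-1,1)]):
    q=np.r_[S+.055*a*X+.055*d*Y,.099]
    pt_,ps=yel(t,proj(t,q)),yel(c,proj(c,q))
    A=pt(t,*pt_,.099)[:2]-q[:2];B=pt(c,*ps,.099)[:2]-q[:2]
    r1,r2=redc(t,proj(t,q)),redc(c,proj(c,q))
    C=pt(t,*r1,.085)[:2]-q[:2];D=pt(c,*r2,.085)[:2]-q[:2]
    f=lambda v:np.round([v@X*1e3,v@Y*1e3],1)
    print(i+1,"stripe top",f(A),"scene",f(B),"z",tri((t,pt_),(c,ps))[2].round(4),"red top",f(C),"scene",f(D),"z",tri((t,r1),(c,r2))[2].round(4))
E
```

```text
1 stripe top [ 2.8 -1.6] scene [0.7 0.6] z 0.101 red top [  3.7 -20.4] scene [  1.4 -17.8] z 0.0873
2 stripe top [ 3.2 -1.4] scene [-2.9 -3.8] z 0.1052 red top [  3.9 -20.1] scene [ -0.2 -18.7] z 0.0891
3 stripe top [ 2. -1.] scene [0. 1.] z 0.101 red top [  3.1 -19.7] scene [  1.3 -17.2] z 0.0868
4 stripe top [ 2.1 -2. ] scene [0.4 1.2] z 0.1006 red top [  3.1 -19.2] scene [  1.1 -17. ] z 0.0869
```

```bash
cat >> h.py <<'E'
S=np.array([.5266,.0047]); YW=np.radians(4.6); XS=np.array([np.cos(YW),np.sin(YW)]); YS=np.array([-np.sin(YW),np.cos(YW)])
def head(i):
    a,d=[(-1,-1),(1,-1),(1,1),(-1,1)][i-1]; return S+.055*a*XS+.055*d*YS
E
python3 - <<'E'
from h import *
st(); plan(*head(1),.21,91.7)
E
```

```text
t27.1 [0.4422 0.362  0.2102] yaw(tool y) 61.8 deg tilt 0.0018 F [ 0.3 -0.5 -1.9] w 0.200 j6 -0.60
twist -0.5215 rad (j6 -0.60) | shift in present axes [-0.2267 -0.3511  0.0005] | after turn [-0.0216 -0.4173  0.0005]
```

>>> drive_tool(moves=[255,0,0,0,-0.13,255,0,0,0,-0.13,255,0,0,0,-0.13,255,0,0,0,-0.13,255,-0.0016,-0.03,0,0])

```text
clock: 27.55
tcp_pos: [0.4447, 0.3341, 0.2109]
tcp_rot: [0.055, -3.141, -0.002]
ft_force: [1.1, -0.5, -2.8]
gripper_width: 0.199
```

>>> drive_tool(moves=[255,-0.0025,-0.045,0,0,255,-0.0025,-0.045,0,0,255,-0.0025,-0.045,0,0,255,-0.0025,-0.045,0,0,255,-0.0025,-0.045,0,0])

```text
clock: 28.05
tcp_pos: [0.4637, 0.1061, 0.2111]
tcp_rot: [-0.045, 3.141, -0.0]
ft_force: [0.8, -0.7, -2.6]
gripper_width: 0.196
```

>>> drive_tool(moves=[255,-0.0025,-0.045,0,0,255,-0.0025,-0.045,0,0,255,-0.0025,-0.045,0,0,255,0,-0.025,0,0,255,0,0,0,0])

```text
clock: 28.55
tcp_pos: [0.476, -0.0552, 0.2112]
tcp_rot: [-0.037, 3.141, -0.002]
ft_force: [0.7, -0.4, -2.3]
gripper_width: 0.197
```

```bash
python3 - <<'E'
from h import *
c=camera("scene");c=camera("scene");st(); plan(*head(1),.195,91.7)
E
```

```text
t28.6 [ 0.4757 -0.0523  0.2109] yaw(tool y) 91.5 deg tilt 0.0009 F [ 0.5  0.2 -2.4] w 0.199 j6 -1.96
twist -0.0032 rad (j6 -1.96) | shift in present axes [-0.0004 -0.0023  0.0159] | after turn [-0.0004 -0.0023  0.0159]
```

>>> drive_tool(moves=[255,0,-0.0015,0.015,0,255,0,0,0.01,0,255,0,0,0,0,255,0,0,0,0])

```text
clock: 29.05
tcp_pos: [0.4757, -0.0526, 0.186]
tcp_rot: [0.046, -3.14, -0.001]
ft_force: [0.9, -0.5, -2.3]
gripper_width: 0.201
```

```bash
python3 - <<'E'
from h import *
c=camera("scene");st(); plan(*head(1),.165,91.7)
crop(c,230,140,330,240,"i1.png",6)
t=camera("top");crop(t,250,170,350,270,"i2.png",6)
E
```

```text
t29.1 [ 0.4761 -0.0529  0.1865] yaw(tool y) 91.7 deg tilt 0.0002 F [-0.  -0.3 -2.4] w 0.201 j6 -1.96
twist -0.0004 rad (j6 -1.96) | shift in present axes [-0.     -0.0016  0.0215] | after turn [-0.     -0.0016  0.0215]
```

View pics/i1.png

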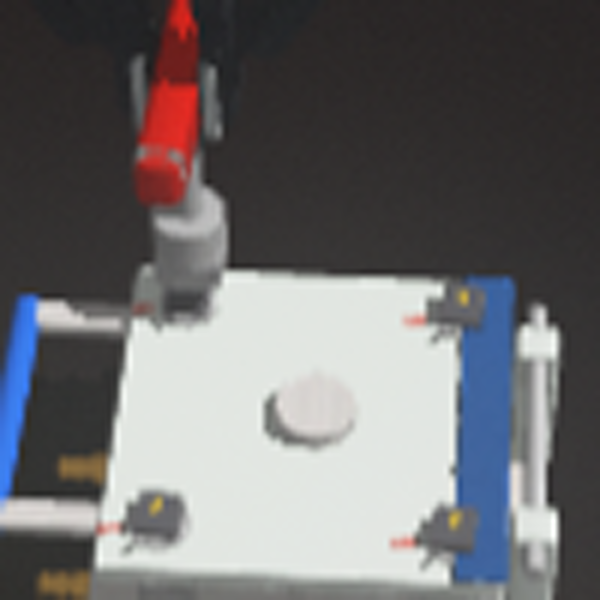

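View pics/i2.png

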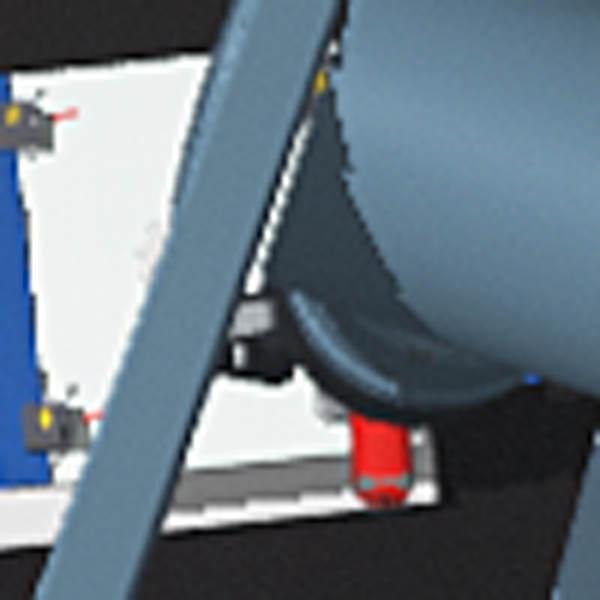

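>>> drive_tool(moves=[255,0,-0.0015,0.006,0,255,0,0,0,0,255,0,0,0,0])

```text
clock: 29.45
tcp_pos: [0.4758, -0.055, 0.1801]
tcp_rot: [0.044, -3.141, -0.0]
ft_force: [-0.4, -0.2, -2.0]
gripper_width: 0.201
```

```bash
python3 - <<'E'
from h import *
c=camera("scene");st(); plan(*head(1),.165,91.7)
crop(c,240,165,285,205,"i3.png",14)
E
```

```text
t29.5 [ 0.4759 -0.0551  0.1802] yaw(tool y) 91.6 deg tilt 0.0001 F [ 0.   0.4 -2.3] w 0.203 j6 -1.96
twist -0.0016 rad (j6 -1.96) | shift in present axes [-0.0003  0.0005  0.0152] | after turn [-0.0003  0.0005  0.0152]
```

View pics/i3.png

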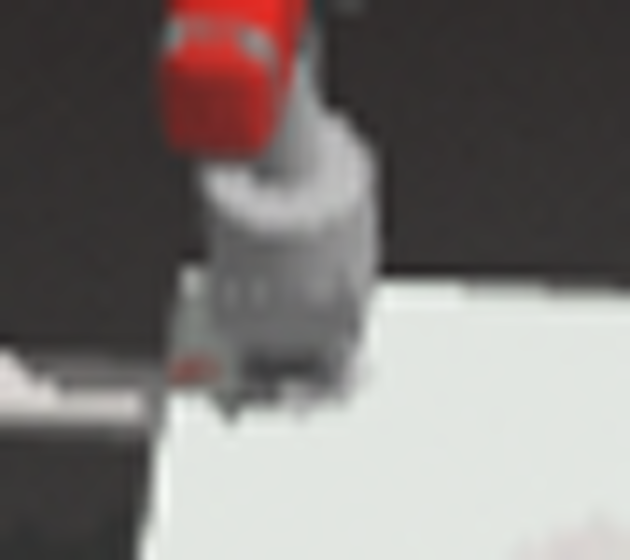

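>>> drive_tool(moves=[255,0,0.0005,0.003,0,255,0,0,0.002,0,255,0,0,0,0])

```text
clock: 29.8
tcp_pos: [0.4756, -0.0544, 0.1748]
tcp_rot: [0.044, -3.141, -0.0]
ft_force: [0.2, 0.7, -2.0]
gripper_width: 0.196
```

>>> drive_tool(moves=[255,0,0,0.003,0,255,0,0,0.003,0,255,0,0,0,0])

```text
clock: 30.1
tcp_pos: [0.4756, -0.0544, 0.1686]
tcp_rot: [0.044, -3.14, -0.001]
ft_force: [-0.9, -0.3, -1.8]
gripper_width: 0.2
```

>>> drive_tool(moves=[255,0,0,0.002,0,255,0,0,0,0.1,255,0,0,0,0.1,255,0,0,0,0.1,255,0,0,0,0.1])

```text
clock: 30.6
tcp_pos: [0.4759, -0.0546, 0.1671]
tcp_rot: [-0.586, -3.086, 0.0]
ft_force: [-0.3, 0.4, -2.3]
gripper_width: 0.199
```

>>> drive_tool(moves=[255,0,0,0,0.1,255,0,0,0,0.1,255,0,0,0,0.1,255,0,0,0,0.08,255,0,0,0,0])

```text
clock: 31.1
tcp_pos: [0.4761, -0.0543, 0.1671]
tcp_rot: [1.154, 2.922, 0.001]
ft_force: [0.3, 0.8, -3.6]
gripper_width: 0.198
```

```bash
python3 - <<'E'
from h import *
st(); s=read_state(); print(s["ft_torque"],s["effort"])
E
```

```text
t31.1 [ 0.4761 -0.0543  0.1671] yaw(tool y) 46.9 deg tilt 0.0005 F [ 0.3  0.8 -3.6] w 0.198 j6 -1.18
[ 0.25387151 -0.20993185  0.15182496] [ -0.61868632 -35.7331574  -33.68543386  -0.40733487   0.16056163
   0.93906708]
```

>>> drive_tool(moves=[255,0,0,0,-0.12,255,0,0,-0.015,0,255,0,0,-0.025,0,255,0,0,0,-0.15,255,0,0,0,-0.15])

```text
clock: 31.6
tcp_pos: [0.4766, -0.0548, 0.2083]
tcp_rot: [0.505, 3.099, -0.001]
ft_force: [-1.1, -0.2, -2.1]
gripper_width: 0.204
```

>>> drive_tool(moves=[255,0,0,0,-0.15,255,0,0,0,-0.15,255,0,0,0,-0.06,255,0,0,0,0,255,0,0,0,0])

```text
clock: 32.1
tcp_pos: [0.4759, -0.0546, 0.2072]
tcp_rot: [0.043, -3.141, 0.0]
ft_force: [0.7, -0.1, -2.3]
gripper_width: 0.204
```

```bash
python3 - <<'E'
from h import *
c=camera("scene"); st(); plan(*head(3),.205,91.7); crop(c,240,160,300,205,"i4.png",12)
E
```

```text
t32.1 [ 0.4759 -0.0545  0.2072] yaw(tool y) 91.6 deg tilt 0.0001 F [-0.8 -0.5 -1.7] w 0.198 j6 -1.96
twist -0.0022 rad (j6 -1.96) | shift in present axes [-0.1043  0.1156  0.0022] | after turn [-0.1046  0.1154  0.0022]
```

View pics/i4.png

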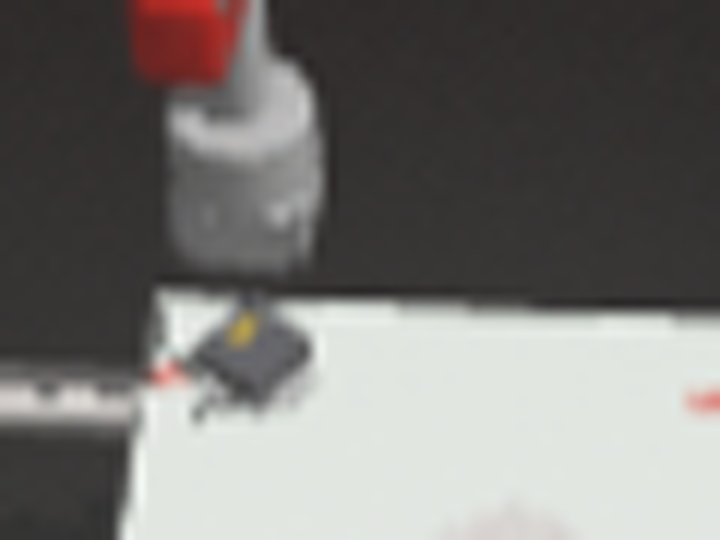

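>>> drive_tool(moves=[255,-0.0261,0.0289,0,0,255,-0.0261,0.0289,0,0,255,-0.0261,0.0289,0,0,255,-0.026,0.0288,0,0,255,0,0,0,0])

```text
clock: 32.65
tcp_pos: [0.5791, 0.0672, 0.207]
tcp_rot: [-0.049, 3.14, 0.002]
ft_force: [-0.7, 0.2, -2.5]
gripper_width: 0.197
```

>>> drive_tool(moves=[255,0,0,0.015,0,255,0,0,0.01,0,255,0,0,0,0,255,0,0,0,0])

```text
clock: 33.05
tcp_pos: [0.5762, 0.0631, 0.1815]
tcp_rot: [0.042, -3.14, -0.0]
ft_force: [1.0, -0.8, -1.3]
gripper_width: 0.195
```

```bash
python3 - <<'E'
from h import *
st(); plan(*head(3),.167,91.7)
c=camera("scene");crop(c,275,165,335,215,"i5.png",12);st()
E
```

```text
t33.0 [0.5762 0.0631 0.1815] yaw(tool y) 91.5 deg tilt 0.0016 F [ 1.  -0.8 -1.3] w 0.195 j6 -1.69
twist -0.0028 rad (j6 -1.69) | shift in present axes [-0.0009  0.0008  0.0145] | after turn [-0.0009  0.0008  0.0145]
t33.1 [0.5767 0.0632 0.1822] yaw(tool y) 91.5 deg tilt 0.0002 F [-0.3  0.7 -1.5] w 0.206 j6 -1.69
```

View pics/i5.png

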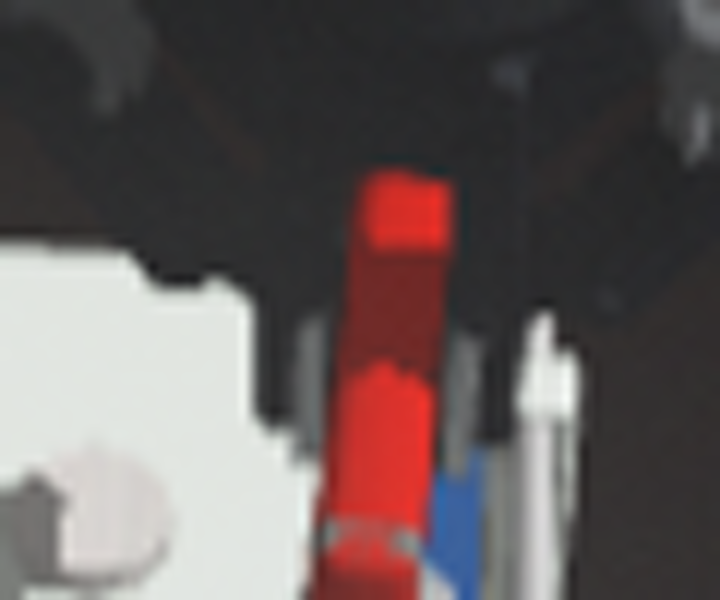

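>>> drive_tool(moves=[255,-0.0004,0.0007,0.004,0,255,0,0,0.002,0,255,0,0,0,0])

```text
clock: 33.4
tcp_pos: [0.5772, 0.0645, 0.176]
tcp_rot: [0.044, -3.141, -0.0]
ft_force: [-0.5, -0.3, -2.4]
gripper_width: 0.206
```

>>> drive_tool(moves=[255,0,0,0.003,0,255,0,0,0.003,0,255,0,0,0,0])

```text
clock: 33.7
tcp_pos: [0.5771, 0.0645, 0.1696]
tcp_rot: [0.044, -3.141, 0.0]
ft_force: [0.3, -0.3, -2.1]
gripper_width: 0.2
```

No contact: socket slid over head 3. Lower a little more and turn.

>>> drive_tool(moves=[255,0,0,0.003,0,255,0,0,0,0.1,255,0,0,0,0.1,255,0,0,0,0.1,255,0,0,0,0.1])

```text
clock: 34.2
tcp_pos: [0.5768, 0.0642, 0.1668]
tcp_rot: [-0.586, -3.085, 0.002]
ft_force: [-1.7, -1.8, -2.0]
gripper_width: 0.198
```

>>> drive_tool(moves=[255,0,0,0,0.1,255,0,0,0,0.1,255,0,0,0,0.1,255,0,0,0,0.08,255,0,0,0,0])

```text
clock: 34.7
tcp_pos: [0.577, 0.0646, 0.1668]
tcp_rot: [-1.154, -2.921, 0.001]
ft_force: [-0.7, -0.7, -3.3]
gripper_width: 0.203
```

```bash
python3 - <<'E'
from h import *
st(); s=read_state(); print(s["ft_torque"])
E
```

```text
t34.7 [0.577  0.0646 0.1668] yaw(tool y) 46.9 deg tilt 0.0009 F [-0.7 -0.7 -3.3] w 0.203 j6 -0.91
[-0.22209496  0.16267502  0.09129509]
```

>>> drive_tool(moves=[255,0,0,0,-0.12,255,0,0,-0.015,0,255,0,0,-0.025,0,255,0,0,0,-0.15,255,0,0,0,-0.15])

```text
clock: 35.2
tcp_pos: [0.5785, 0.0647, 0.2099]
tcp_rot: [0.511, 3.096, 0.001]
ft_force: [-0.5, 0.3, -3.0]
gripper_width: 0.205
```

>>> drive_tool(moves=[255,0,0,0,-0.15,255,0,0,0,-0.15,255,0,0,0,-0.06,255,0,0,0,0,255,0,0,0,0])

```text
clock: 35.7
tcp_pos: [0.5777, 0.0647, 0.2081]
tcp_rot: [-0.04, 3.14, -0.0]
ft_force: [-0.5, -0.2, -2.9]
gripper_width: 0.197
```

```bash
python3 - <<'E'
from h import *
st(); plan(*head(2),.207,91.7)
c=camera("scene");crop(c,230,160,330,240,"i6.png",8);st()
E
```

```text
t35.7 [0.5777 0.0647 0.2081] yaw(tool y) 91.5 deg tilt 0.0011 F [-0.5 -0.2 -2.9] w 0.197 j6 -1.69
twist -0.0042 rad (j6 -1.69) | shift in present axes [-0.0053 -0.1105  0.0011] | after turn [-0.0049 -0.1106  0.0011]
t35.8 [0.5776 0.0647 0.2079] yaw(tool y) 91.5 deg tilt 0.0009 F [ 0.3 -0.1 -1.8] w 0.201 j6 -1.69
```

View pics/i6.png

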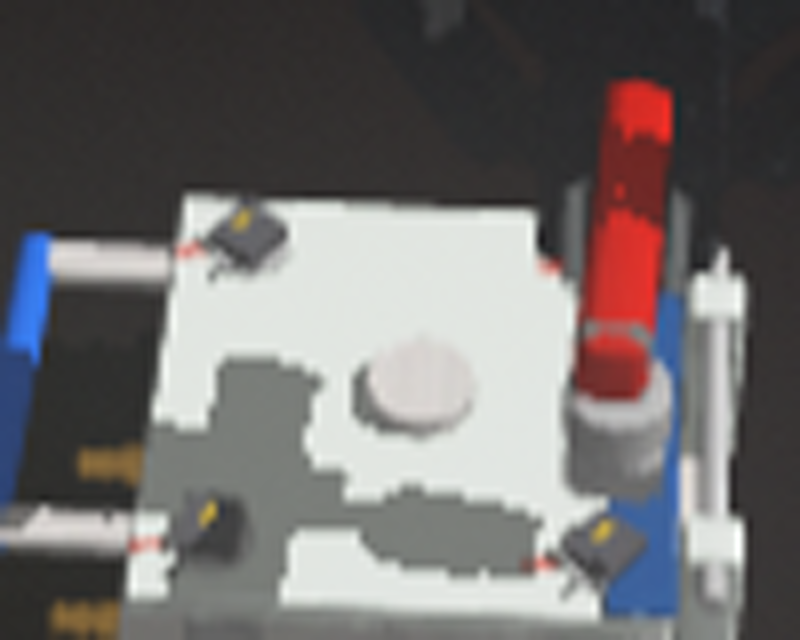

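>>> drive_tool(moves=[255,-0.0017,-0.0368,0,0,255,-0.0017,-0.0368,0,0,255,-0.0017,-0.0368,0,0,255,0,0,0,0,255,0,0,0.015,0])

```text
clock: 36.25
tcp_pos: [0.5872, -0.0468, 0.1942]
tcp_rot: [-0.039, 3.137, -0.002]
ft_force: [-0.4, -0.3, -1.1]
gripper_width: 0.2
```

>>> drive_tool(moves=[255,0,0,0.011,0,255,0,0,0,0,255,0,0,0,0,255,0,0,0,0])

```text
clock: 36.65
tcp_pos: [0.5858, -0.0449, 0.1814]
tcp_rot: [-0.046, 3.141, -0.0]
ft_force: [0.4, -0.7, -2.2]
gripper_width: 0.202
```

```bash
python3 - <<'E'
from h import *
c=camera("scene");st(); plan(*head(2),.167,91.7)
crop(c,230,180,290,240,"i7.png",10)
E
```

```text
t36.7 [ 0.5859 -0.0451  0.1817] yaw(tool y) 91.7 deg tilt 0.0008 F [ 0.2 -0.5 -1.1] w 0.205 j6 -1.88
twist -0.0006 rad (j6 -1.88) | shift in present axes [ 0.0001 -0.0006  0.0147] | after turn [ 0.0001 -0.0006  0.0147]
```

View pics/i7.png

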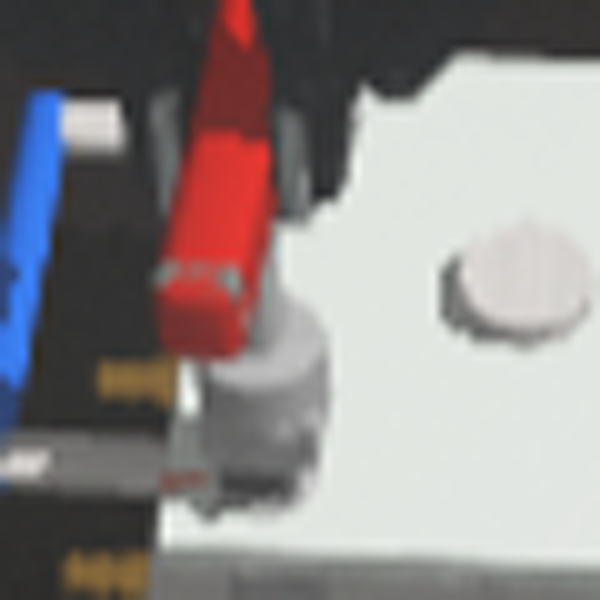

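>>> drive_tool(moves=[255,0,-0.0005,0.004,0,255,0,0,0.002,0,255,0,0,0,0])

```text
clock: 37.0
tcp_pos: [0.5853, -0.0461, 0.1748]
tcp_rot: [0.044, -3.141, -0.0]
ft_force: [-0.7, -1.1, -2.7]
gripper_width: 0.203
```

>>> drive_tool(moves=[255,0,0,0.003,0,255,0,0,0.003,0,255,0,0,0,0])

```text
clock: 37.3
tcp_pos: [0.5852, -0.0461, 0.1686]
tcp_rot: [0.044, -3.14, -0.0]
ft_force: [0.1, 0.1, -2.2]
gripper_width: 0.202
```

>>> drive_tool(moves=[255,0,0,0.002,0,255,0,0,0,0.1,255,0,0,0,0.1,255,0,0,0,0.1,255,0,0,0,0.1])

```text
clock: 37.8
tcp_pos: [0.5855, -0.0458, 0.1671]
tcp_rot: [-0.586, -3.086, -0.001]
ft_force: [0.8, 1.7, -2.4]
gripper_width: 0.201
```

>>> drive_tool(moves=[255,0,0,0,0.1,255,0,0,0,0.1,255,0,0,0,0.1,255,0,0,0,0.08,255,0,0,0,0])

```text
clock: 38.3
tcp_pos: [0.5857, -0.0455, 0.1671]
tcp_rot: [-1.154, -2.922, -0.002]
ft_force: [1.6, 3.1, -3.9]
gripper_width: 0.2
```

```bash
python3 - <<'E'
from h import *
st(); s=read_state(); print(s["ft_torque"])
E
```

```text
t38.3 [ 0.5857 -0.0455  0.1671] yaw(tool y) 46.9 deg tilt 0.0010 F [ 1.6  3.1 -3.9] w 0.200 j6 -1.10
[ 0.5710574  -0.26625974  0.10737644]
```

>>> drive_tool(moves=[255,0,0,0,-0.12,255,0,0,-0.015,0,255,0,0,-0.025,0,255,0,0,0,-0.15,255,0,0,0,-0.15])

```text
clock: 38.8
tcp_pos: [0.5865, -0.0467, 0.2099]
tcp_rot: [0.512, 3.096, -0.001]
ft_force: [-0.4, -0.5, -2.7]
gripper_width: 0.199
```

>>> drive_tool(moves=[255,0,0,0,-0.15,255,0,0,0,-0.15,255,0,0,0,-0.06,255,0,0,0,0,255,0,0,0,0])

```text
clock: 39.3
tcp_pos: [0.5858, -0.0464, 0.2081]
tcp_rot: [-0.04, 3.141, -0.001]
ft_force: [-1.1, -0.0, -2.0]
gripper_width: 0.199
```

```bash
python3 - <<'E'
from h import *
st(); plan(*head(4),.207,91.7)
c=camera("scene");crop(c,230,160,330,240,"i8.png",8);st()
E
```

```text
t39.3 [ 0.5858 -0.0464  0.2081] yaw(tool y) 91.5 deg tilt 0.0010 F [-1.1 -0.  -2. ] w 0.199 j6 -1.88
twist -0.0043 rad (j6 -1.88) | shift in present axes [0.1158 0.1044 0.001 ] | after turn [0.1154 0.1049 0.001 ]
t39.4 [ 0.5857 -0.0463  0.2079] yaw(tool y) 91.5 deg tilt 0.0007 F [-0.   0.3 -2. ] w 0.201 j6 -1.88
```

View pics/i8.png

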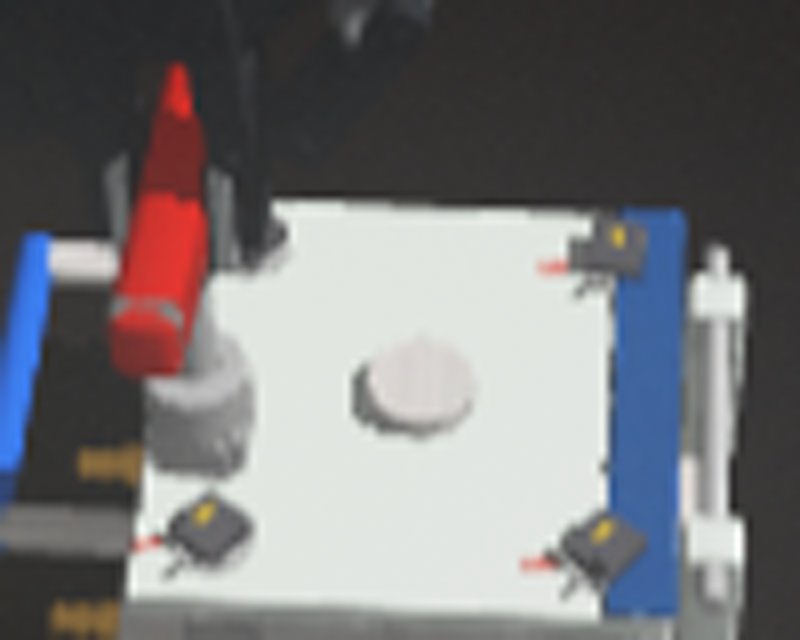

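Heads 2 (crop (208,530)) and 3 ((603,547)) sit diagonal, head 4 ((608,243)) still loose. Head 4 next.

>>> drive_tool(moves=[255,0.0288,0.0261,0,0,255,0.0288,0.0261,0,0,255,0.0288,0.0261,0,0,255,0.0288,0.0261,0,0,255,0,0,0,0])

```text
clock: 39.85
tcp_pos: [0.464, 0.0576, 0.2069]
tcp_rot: [0.046, -3.139, -0.002]
ft_force: [-0.3, -0.1, -2.3]
gripper_width: 0.198
```

>>> drive_tool(moves=[255,0,0,0.015,0,255,0,0,0.011,0,255,0,0,0,0,255,0,0,0,0])

```text
clock: 40.25
tcp_pos: [0.4676, 0.0547, 0.1811]
tcp_rot: [0.043, -3.14, -0.0]
ft_force: [0.4, -0.6, -2.2]
gripper_width: 0.202
```

```bash
python3 - <<'E'
from h import *
c=camera("scene");st(); plan(*head(4),.167,91.7)
crop(c,280,150,340,210,"i9.png",10)
E
```

```text
t40.3 [0.4679 0.0546 0.1814] yaw(tool y) 91.6 deg tilt 0.0001 F [ 0.2  0.  -1.7] w 0.200 j6 -1.73
twist -0.0023 rad (j6 -1.73) | shift in present axes [0.0005 0.0005 0.0144] | after turn [0.0005 0.0005 0.0144]
```

View pics/i9.png

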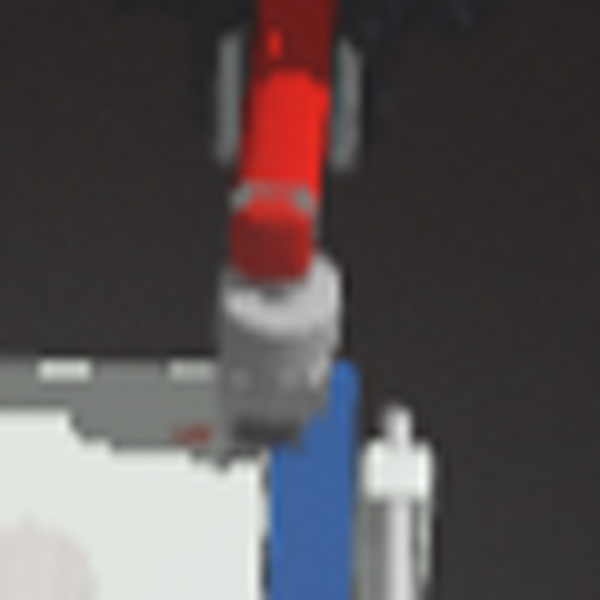

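>>> drive_tool(moves=[255,0.0004,0.0004,0.004,0,255,0,0,0.002,0,255,0,0,0,0])

```text
clock: 40.6
tcp_pos: [0.4669, 0.0554, 0.1749]
tcp_rot: [0.044, -3.141, -0.0]
ft_force: [-0.1, 0.1, -1.8]
gripper_width: 0.199
```

>>> drive_tool(moves=[255,0,0,0.003,0,255,0,0,0.003,0,255,0,0,0,0])

```text
clock: 40.9
tcp_pos: [0.4668, 0.0552, 0.1688]
tcp_rot: [0.044, -3.141, 0.0]
ft_force: [0.4, -1.5, -2.8]
gripper_width: 0.2
```

>>> drive_tool(moves=[255,0,0,0.002,0,255,0,0,0,0.1,255,0,0,0,0.1,255,0,0,0,0.1,255,0,0,0,0.1])

```text
clock: 41.4
tcp_pos: [0.467, 0.0552, 0.1671]
tcp_rot: [-0.586, -3.086, 0.001]
ft_force: [0.1, -1.4, -2.9]
gripper_width: 0.204
```

>>> drive_tool(moves=[255,0,0,0,0.1,255,0,0,0,0.1,255,0,0,0,0.1,255,0,0,0,0.08,255,0,0,0,0])

```text
clock: 41.9
tcp_pos: [0.4671, 0.0555, 0.1671]
tcp_rot: [1.154, 2.922, 0.0]
ft_force: [0.3, -0.5, -3.0]
gripper_width: 0.195
```

>>> drive_tool(moves=[255,0,0,0,-0.12,255,0,0,-0.015,0,255,0,0,-0.025,0,255,0,0,0,0,255,0,0,0,0])

```text
clock: 42.4
tcp_pos: [0.4673, 0.0554, 0.2072]
tcp_rot: [0.974, 2.986, 0.001]
ft_force: [0.1, 0.6, -1.7]
gripper_width: 0.204
```

```bash
python3 - <<'E'
from h import *
st(); plan(*head(1),.207,54)
c=camera("scene");crop(c,230,160,330,240,"j1.png",8);st()
E
```

```text
t42.4 [0.4673 0.0554 0.2072] yaw(tool y) 53.9 deg tilt 0.0011 F [ 0.1  0.6 -1.7] w 0.204 j6 -1.08
twist -0.0023 rad (j6 -1.08) | shift in present axes [-0.072  -0.0835  0.0002] | after turn [-0.0718 -0.0837  0.0002]
t42.5 [0.4666 0.0555 0.2064] yaw(tool y) 53.9 deg tilt 0.0008 F [-0.2  0.5 -1.5] w 0.204 j6 -1.08
```

View pics/j1.png

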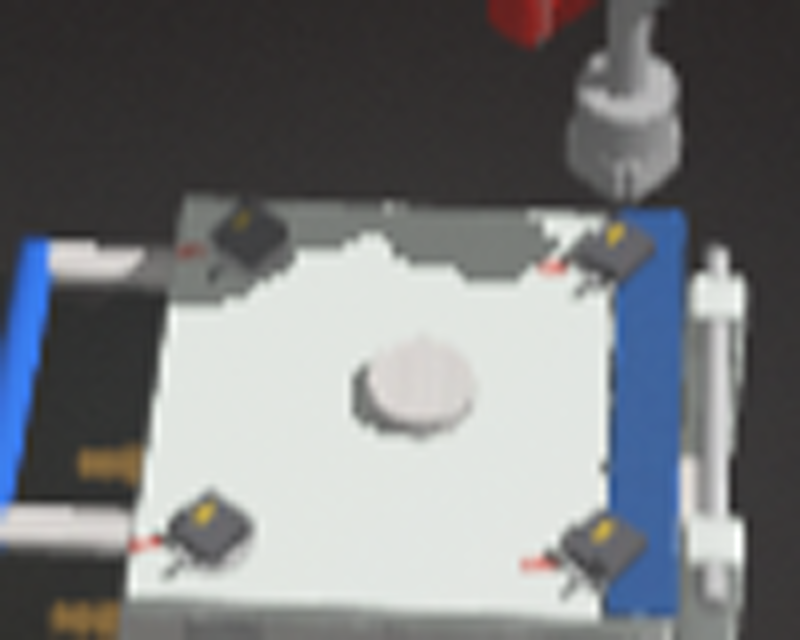

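```bash
python3 - <<'E'
from h import *
c=camera("scene");t=camera("top")
a=lambda k,x,y,w=10:cv2.resize(k["color"][y-w:y+w,x-w:x+w,::-1],(300,300),interpolation=cv2.INTER_CUBIC)
sc=[a(c,261,190),a(c,256,226),a(c,306,228),a(c,307,191)]
cv2.imwrite("pics/j2.png",np.vstack([np.hstack([sc[0],sc[3]]),np.hstack([sc[1],sc[2]])]))
crop(t,220,165,340,275,"j3.png",6)
E
```

```text
(no output)
```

View pics/j2.png

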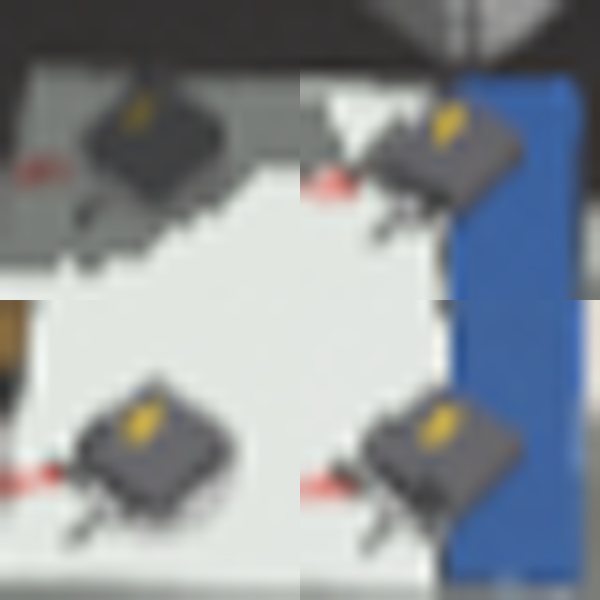

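View pics/j3.png

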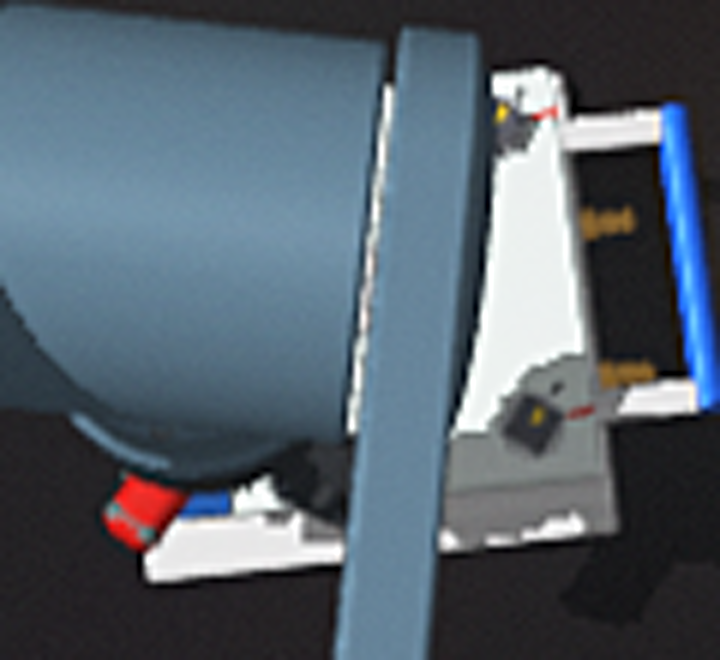

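>>> drive_tool(moves=[255,0,0,0.015,0,255,0,0,0.011,0,255,0,0,0,0,255,0,0,0.003,0,255,0,0,0.003,0])

```text
clock: 43.05
tcp_pos: [0.4674, 0.0553, 0.1753]
tcp_rot: [0.976, 2.986, 0.0]
ft_force: [0.6, 0.2, -1.9]
gripper_width: 0.201
```

>>> drive_tool(moves=[255,0,0,0.003,0,255,0,0,0.003,0,255,0,0,0.002,0,255,0,0,0,0])

```text
clock: 43.45
tcp_pos: [0.4669, 0.0554, 0.1669]
tcp_rot: [-0.976, -2.986, 0.0]
ft_force: [0.6, 1.0, -2.0]
gripper_width: 0.198
```

>>> drive_tool(moves=[255,0,0,0,0.1,255,0,0,0,0.1,255,0,0,0,0.1,255,0,0,0,0.1,255,0,0,0,0.1])

```text
clock: 43.95
tcp_pos: [0.4674, 0.0557, 0.1673]
tcp_rot: [1.689, 2.648, 0.001]
ft_force: [0.6, 1.6, -3.9]
gripper_width: 0.202
```

>>> drive_tool(moves=[255,0,0,0,0.1,255,0,0,0,0.1,255,0,0,0,0.1,255,0,0,0,0.03,255,0,0,0,0])

```text
clock: 44.45
tcp_pos: [0.4676, 0.0557, 0.1673]
tcp_rot: [2.097, 2.339, 0.002]
ft_force: [2.0, 1.9, -5.2]
gripper_width: 0.202
```

```bash
python3 - <<'E'
from h import *
st(); s=read_state(); print(s["ft_torque"])
E
```

```text
t44.5 [0.4676 0.0557 0.1673] yaw(tool y) 6.2 deg tilt 0.0017 F [ 2.   1.9 -5.2] w 0.202 j6 -0.24
[ 0.47781919 -0.67417547  0.1217518 ]
```

>>> drive_tool(moves=[255,0,0,0,0.03,255,0,0,0,0.03,255,0,0,0,0])

```text
clock: 44.75
tcp_pos: [0.4676, 0.0557, 0.1673]
tcp_rot: [2.165, 2.276, 0.002]
ft_force: [3.1, 1.5, -5.5]
gripper_width: 0.206
```

```bash
python3 - <<'E'
from h import *
st(); s=read_state(); print(s["ft_torque"])
E
```

```text
t44.8 [0.4676 0.0557 0.1673] yaw(tool y) 2.8 deg tilt 0.0016 F [ 3.1  1.5 -5.5] w 0.206 j6 -0.18
[ 0.5253268  -0.89179328  0.14200602]
```

>>> drive_tool(moves=[255,0,0,0,-0.1,255,0,0,0,-0.06,255,0,0,-0.015,0,255,0,0,-0.025,0,255,0,0,0,0])

```text
clock: 45.25
tcp_pos: [0.4689, 0.0549, 0.2104]
tcp_rot: [1.973, 2.438, 0.004]
ft_force: [1.3, 0.2, -1.9]
gripper_width: 0.201
```

```bash
python3 - <<'E'
from h import *
c=camera("scene")
st(); crop(c,280,165,330,205,"j4.png",12);  plan(*head(2),.207,54.5)
E
```

```text
t45.3 [0.4681 0.055  0.2086] yaw(tool y) 12.0 deg tilt 0.0032 F [-0.1  0.4 -2.9] w 0.200 j6 -0.35
twist -0.7412 rad (j6 -0.35) | shift in present axes [-0.1231  0.0942  0.0021] | after turn [-0.1544 -0.0136  0.0021]
```

View pics/j4.png

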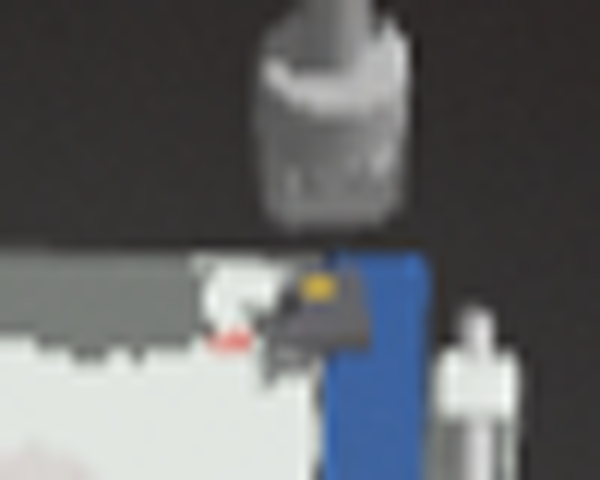

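>>> drive_tool(moves=[255,0,0,0,-0.15,255,0,0,0,-0.15,255,0,0,0,-0.15,255,0,0,0,-0.15,255,0,0,0,-0.14])

```text
clock: 45.8
tcp_pos: [0.466, 0.0553, 0.2057]
tcp_rot: [-0.95, -2.992, 0.001]
ft_force: [-0.4, 0.2, -2.3]
gripper_width: 0.199
```

>>> drive_tool(moves=[255,-0.0386,-0.0034,0,0,255,-0.0386,-0.0034,0,0,255,-0.0386,-0.0034,0,0,255,-0.0386,-0.0034,0,0,255,0,0,0,0])

```text
clock: 46.3
tcp_pos: [0.5865, -0.0491, 0.2051]
tcp_rot: [-0.964, -2.989, 0.002]
ft_force: [-0.6, -0.3, -2.1]
gripper_width: 0.199
```

>>> drive_tool(moves=[255,0,0,0.015,0,255,0,0,0.011,0,255,0,0,0,0,255,0,0,0,0])

```text
clock: 46.7
tcp_pos: [0.5836, -0.0447, 0.1804]
tcp_rot: [-0.959, -2.99, 0.0]
ft_force: [-0.1, -0.8, -1.4]
gripper_width: 0.202
```

```bash
python3 - <<'E'
from h import *
st(); plan(*head(2),.167,54.5)
E
```

```text
t46.7 [ 0.5836 -0.0447  0.1804] yaw(tool y) 54.4 deg tilt 0.0019 F [-0.1 -0.8 -1.4] w 0.202 j6 -1.23
twist -0.0011 rad (j6 -1.23) | shift in present axes [-0.0025  0.0005  0.0134] | after turn [-0.0025  0.0005  0.0134]
```

>>> drive_tool(moves=[255,-0.002,0.0005,0.002,0,255,0,0,0,0,255,0,0,0,0])

```text
clock: 47.0
tcp_pos: [0.5868, -0.0463, 0.1797]
tcp_rot: [0.96, 2.99, -0.0]
ft_force: [0.5, 0.0, -2.9]
gripper_width: 0.199
```

```bash
python3 - <<'E'
from h import *
st(); plan(*head(2),.167,54.5)
E
```

```text
t47.0 [ 0.5868 -0.0463  0.1797] yaw(tool y) 54.4 deg tilt 0.0008 F [ 0.5  0.  -2.9] w 0.199 j6 -1.23
twist -0.0020 rad (j6 -1.23) | shift in present axes [ 0.0011 -0.0001  0.0127] | after turn [ 0.0011 -0.0001  0.0127]
```

>>> drive_tool(moves=[255,0.0008,0,0.003,0,255,0,0,0.003,0,255,0,0,0,0,255,0,0,0.003,0,255,0,0,0,0])

```text
clock: 47.5
tcp_pos: [0.5856, -0.0458, 0.1697]
tcp_rot: [-0.961, -2.99, 0.0]
ft_force: [0.7, -0.1, -2.6]
gripper_width: 0.197
```

>>> drive_tool(moves=[255,0,0,0.003,0,255,0,0,0,0])

```text
clock: 47.7
tcp_pos: [0.5856, -0.0459, 0.1667]
tcp_rot: [-0.961, -2.99, 0.0]
ft_force: [-0.1, 0.5, -1.3]
gripper_width: 0.2
```

>>> drive_tool(moves=[255,0,0,0,0.1,255,0,0,0,0.1,255,0,0,0,0.1,255,0,0,0,0.1,255,0,0,0,0.1])

```text
clock: 48.2
tcp_pos: [0.5861, -0.0452, 0.167]
tcp_rot: [-1.676, -2.657, -0.002]
ft_force: [1.5, 2.1, -3.0]
gripper_width: 0.199
```

>>> drive_tool(moves=[255,0,0,0,0.1,255,0,0,0,0.1,255,0,0,0,0.1,255,0,0,0,0.09,255,0,0,0,0])

```text
clock: 48.7
tcp_pos: [0.5864, -0.0452, 0.1671]
tcp_rot: [2.155, 2.285, 0.003]
ft_force: [3.0, 2.6, -4.8]
gripper_width: 0.2
```

```bash
python3 - <<'E'
from h import *
st(); s=read_state(); print(s["ft_torque"])
E
```

```text
t48.7 [ 0.5864 -0.0452  0.1671] yaw(tool y) 3.4 deg tilt 0.0017 F [ 3.   2.6 -4.8] w 0.200 j6 -0.34
[ 0.70705716 -0.76515365  0.10705548]
```

>>> drive_tool(moves=[255,0,0,0,-0.1,255,0,0,0,-0.06,255,0,0,-0.015,0,255,0,0,-0.025,0,255,0,0,0,0])

```text
clock: 49.2
tcp_pos: [0.5883, -0.0469, 0.212]
tcp_rot: [1.961, 2.445, 0.004]
ft_force: [0.5, -0.4, -1.9]
gripper_width: 0.198
```

```bash
python3 - <<'E'
from h import *
c=camera("scene")
st(); crop(c,230,165,330,240,"j5.png",8);  plan(*head(1),.207,54.5)
E
```

```text
t49.2 [ 0.5873 -0.0466  0.21  ] yaw(tool y) 12.5 deg tilt 0.0050 F [-0.2 -0.7 -1.7] w 0.201 j6 -0.50
twist -0.7325 rad (j6 -0.50) | shift in present axes [ 0.0163 -0.1103  0.0025] | after turn [ 0.0859 -0.071   0.0025]
```

View pics/j5.png

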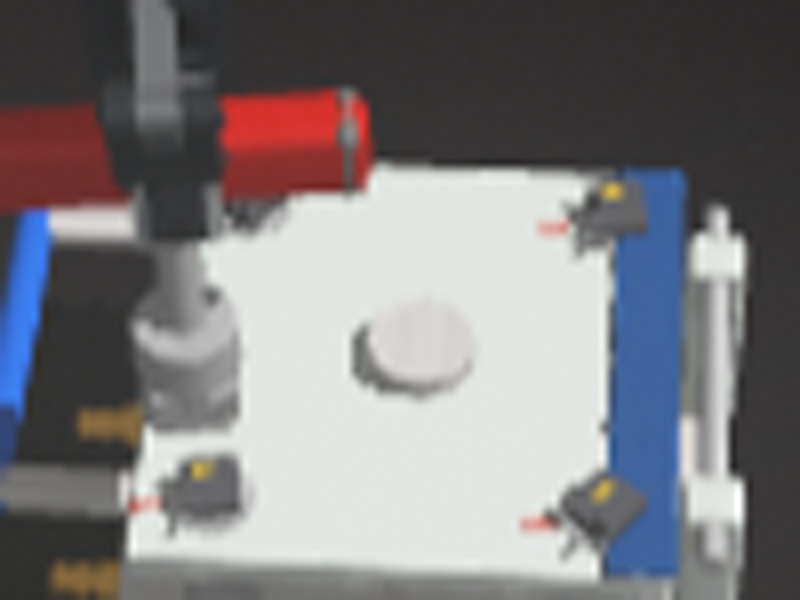

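>>> drive_tool(moves=[255,0,0,0,-0.15,255,0,0,0,-0.15,255,0,0,0,-0.15,255,0,0,0,-0.15,255,0,0,0,-0.13])

```text
clock: 49.75
tcp_pos: [0.5851, -0.0459, 0.2061]
tcp_rot: [-0.952, -2.992, 0.001]
ft_force: [-0.3, 0.3, -2.1]
gripper_width: 0.202
```

>>> drive_tool(moves=[255,0.028,-0.0236,0,0,255,0.028,-0.0236,0,0,255,0.028,-0.0236,0,0,255,0,0,0,0,255,0,0,0.015,0])

```text
clock: 50.25
tcp_pos: [0.4768, -0.0551, 0.1935]
tcp_rot: [0.961, 2.987, -0.001]
ft_force: [0.9, -0.2, -1.5]
gripper_width: 0.198
```

>>> drive_tool(moves=[255,0,0,0.012,0,255,0,0,0,0,255,0,0,0,0,255,0,0,0,0])

```text
clock: 50.65
tcp_pos: [0.4768, -0.0546, 0.1805]
tcp_rot: [0.961, 2.991, -0.0]
ft_force: [-0.0, 0.0, -2.2]
gripper_width: 0.204
```

```bash
python3 - <<'E'
from h import *
st(); plan(*head(1),.167,54.5)
E
```

```text
t50.6 [ 0.4768 -0.0546  0.1805] yaw(tool y) 54.4 deg tilt 0.0003 F [-0.   0.  -2.2] w 0.204 j6 -1.31
twist -0.0020 rad (j6 -1.31) | shift in present axes [ 0.0006 -0.0003  0.0135] | after turn [ 0.0006 -0.0003  0.0135]
```

>>> drive_tool(moves=[255,0.0006,-0.0003,0.003,0,255,0,0,0.003,0,255,0,0,0,0,255,0,0,0.003,0,255,0,0,0,0])

```text
clock: 51.15
tcp_pos: [0.4755, -0.0543, 0.1708]
tcp_rot: [-0.961, -2.99, -0.0]
ft_force: [0.4, 0.1, -3.0]
gripper_width: 0.201
```

>>> drive_tool(moves=[255,0,0,0.0035,0,255,0,0,0,0])

```text
clock: 51.35
tcp_pos: [0.4754, -0.0543, 0.1672]
tcp_rot: [-0.961, -2.99, -0.0]
ft_force: [-0.7, 0.3, -1.5]
gripper_width: 0.202
```

>>> drive_tool(moves=[255,0,0,0,0.1,255,0,0,0,0.1,255,0,0,0,0.1,255,0,0,0,0.1,255,0,0,0,0.1])

```text
clock: 51.85
tcp_pos: [0.4762, -0.054, 0.1677]
tcp_rot: [1.676, 2.656, 0.002]
ft_force: [2.6, 1.4, -4.6]
gripper_width: 0.201
```

>>> drive_tool(moves=[255,0,0,0,0.1,255,0,0,0,0.1,255,0,0,0,0.1,255,0,0,0,0.09,255,0,0,0,0])

```text
clock: 52.35
tcp_pos: [0.4765, -0.054, 0.1677]
tcp_rot: [2.155, 2.285, 0.003]
ft_force: [4.5, 2.2, -5.1]
gripper_width: 0.197
```

>>> drive_tool(moves=[255,0,0,0,-0.1,255,0,0,0,-0.06,255,0,0,-0.015,0,255,0,0,-0.025,0,255,0,0,0,0])

```text
clock: 52.85
tcp_pos: [0.4775, -0.0553, 0.2108]
tcp_rot: [1.959, 2.449, 0.002]
ft_force: [0.5, 0.2, -1.7]
gripper_width: 0.2
```

```bash
python3 - <<'E'
from h import *
c=camera("scene")
st(); crop(c,230,165,330,240,"j6.png",8);  plan(*head(3),.207,54.5)
E
```

```text
t52.9 [ 0.4767 -0.055   0.2091] yaw(tool y) 12.6 deg tilt 0.0034 F [-0.6 -0.4 -3. ] w 0.201 j6 -0.58
twist -0.7304 rad (j6 -0.58) | shift in present axes [0.0941 0.1239 0.0022] | after turn [-0.0126  0.1551  0.0022]
```

View pics/j6.png

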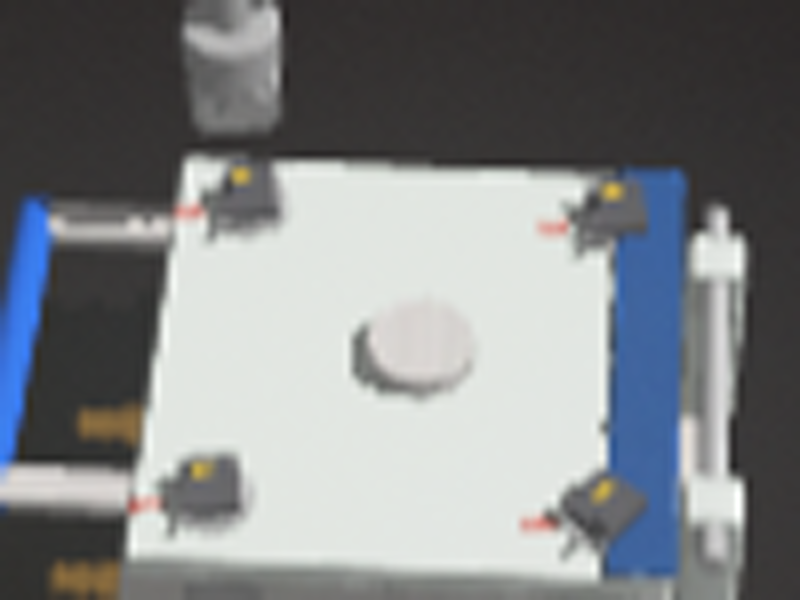

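Heads 1, 2, 4 are square with stripes towards their red ticks; head 3 (crop (605,510)) remains.

>>> drive_tool(moves=[255,0,0,0,-0.15,255,0,0,0,-0.15,255,0,0,0,-0.15,255,0,0,0,-0.15,255,0,0,0,-0.13])

```text
clock: 53.4
tcp_pos: [0.4748, -0.0543, 0.2061]
tcp_rot: [-0.949, -2.992, 0.0]
ft_force: [-0.6, -0.5, -2.8]
gripper_width: 0.2
```

>>> drive_tool(moves=[255,-0.003,0.0387,0,0,255,-0.003,0.0387,0,0,255,-0.003,0.0387,0,0,255,-0.003,0.0387,0,0,255,0,0,0,0])

```text
clock: 53.9
tcp_pos: [0.5768, 0.0676, 0.2058]
tcp_rot: [-0.954, -2.992, -0.001]
ft_force: [-0.9, -0.8, -2.7]
gripper_width: 0.2
```

>>> drive_tool(moves=[255,0,0,0.015,0,255,0,0,0.011,0,255,0,0,0,0,255,0,0,0,0,255,0,0,0,0])

```text
clock: 54.4
tcp_pos: [0.5757, 0.0638, 0.1821]
tcp_rot: [0.962, 2.99, 0.0]
ft_force: [-0.2, 0.4, -0.5]
gripper_width: 0.202
```

```bash
python3 - <<'E'
from h import *
st(); plan(*head(3),.167,54.5)
E
```

```text
t54.4 [0.5757 0.0638 0.1821] yaw(tool y) 54.3 deg tilt 0.0007 F [-0.2  0.4 -0.5] w 0.202 j6 -1.04
twist -0.0031 rad (j6 -1.04) | shift in present axes [-0.0009  0.0009  0.0151] | after turn [-0.0009  0.0009  0.0151]
```

>>> drive_tool(moves=[255,-0.0007,0.001,0.004,0,255,0,0,0.003,0,255,0,0,0,0,255,0,0,0.003,0,255,0,0,0,0])

```text
clock: 54.9
tcp_pos: [0.5765, 0.0649, 0.1713]
tcp_rot: [-0.961, -2.99, 0.0]
ft_force: [-0.3, 0.3, -2.0]
gripper_width: 0.199
```

>>> drive_tool(moves=[255,0,0,0.004,0,255,0,0,0,0])

```text
clock: 55.1
tcp_pos: [0.5764, 0.0649, 0.1671]
tcp_rot: [-0.961, -2.99, 0.0]
ft_force: [-0.8, -0.5, -2.0]
gripper_width: 0.196
```

>>> drive_tool(moves=[255,0,0,0,0.1,255,0,0,0,0.1,255,0,0,0,0.1,255,0,0,0,0.1,255,0,0,0,0.1])

```text
clock: 55.6
tcp_pos: [0.5771, 0.0649, 0.1676]
tcp_rot: [1.676, 2.657, 0.001]
ft_force: [1.1, 0.8, -4.3]
gripper_width: 0.198
```

>>> drive_tool(moves=[255,0,0,0,0.1,255,0,0,0,0.1,255,0,0,0,0.1,255,0,0,0,0.09,255,0,0,0,0])

```text
clock: 56.1
tcp_pos: [0.5773, 0.0649, 0.1676]
tcp_rot: [2.155, 2.285, 0.002]
ft_force: [2.5, 0.8, -5.2]
gripper_width: 0.201
```

>>> drive_tool(moves=[255,0,0,0,-0.1,255,0,0,0,-0.06,255,0,0,-0.015,0,255,0,0,-0.025,0,255,0,0,0,0])

```text
clock: 56.6
tcp_pos: [0.5792, 0.0646, 0.2125]
tcp_rot: [1.962, 2.446, 0.006]
ft_force: [1.5, 0.7, -0.7]
gripper_width: 0.199
```

```bash
python3 - <<'E'
from h import *
c=camera("scene")
st(); crop(c,230,165,330,240,"j7.png",8);  plan(.4442,.3631,.21,61.8)
E
```

```text
t56.6 [0.5783 0.0647 0.2104] yaw(tool y) 12.5 deg tilt 0.0048 F [ 0.2 -0.3 -2.9] w 0.199 j6 -0.31
twist -0.8597 rad (j6 -0.31) | shift in present axes [ 0.3204 -0.0661 -0.0004] | after turn [ 0.2592  0.1996 -0.0004]
```

View pics/j7.png

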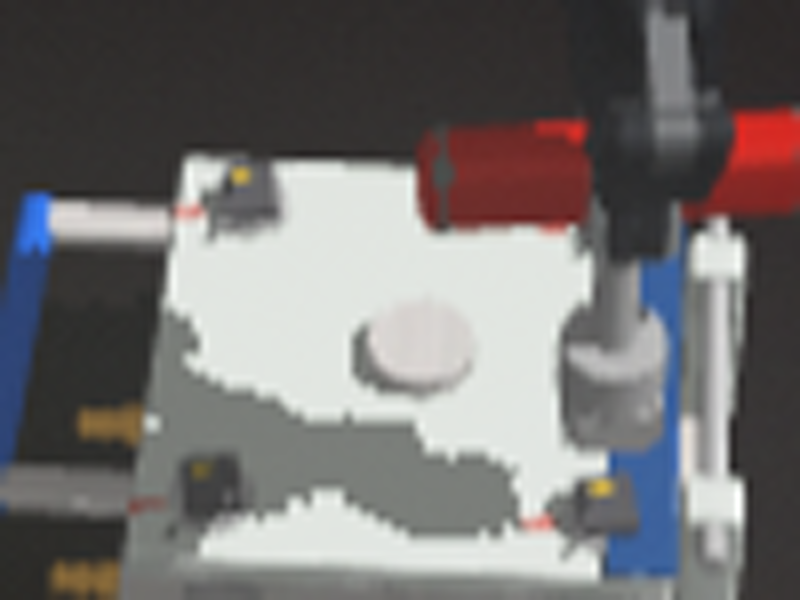

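>>> drive_tool(moves=[255,0,0,0,-0.144,255,0,0,0,-0.144,255,0,0,0,-0.144,255,0,0,0,-0.144,255,0,0,0,-0.144])

```text
clock: 57.15
tcp_pos: [0.576, 0.0649, 0.2066]
tcp_rot: [-0.967, -2.987, 0.001]
ft_force: [-0.9, -0.4, -2.5]
gripper_width: 0.202
```

>>> drive_tool(moves=[255,0,0,0,-0.14,255,0.0324,0.025,0,0,255,0.0324,0.025,0,0,255,0.0324,0.025,0,0,255,0,0,0,0])

```text
clock: 57.65
tcp_pos: [0.5235, 0.1807, 0.2066]
tcp_rot: [-0.757, -3.045, -0.001]
ft_force: [0.4, -0.6, -2.8]
gripper_width: 0.202
```

```bash
python3 - <<'E'
from h import *
c=camera("scene");t=camera("top"); crop(c,400,180,460,250,"k1.png",8); crop(t,90,220,160,295,"k2.png",8); crop(t,215,160,335,275,"k3.png",5)
st(); plan(.4442,.3631,.21,61.8)
for k,o,b in((c,(400,180),[.0025,.0022,0]),(t,(90,220),[0,-.0015,0])):
    q=np.array([.4442,.3631]); print([((proj(k,np.r_[q,z]+b)-o)*8).round() for z in(.006,.034)])
E
```

```text
t57.8 [0.5257 0.1774 0.207 ] yaw(tool y) 61.9 deg tilt 0.0013 F [ 0.7 -0.1 -1.3] w 0.201 j6 -0.97
twist 0.0026 rad (j6 -0.97) | shift in present axes [ 0.1592  0.1255 -0.0031] | after turn [ 0.1595  0.1251 -0.0031]
[array([237., 324.]), array([261., 268.])]
[array([261., 311.]), array([232., 303.])]
```

View pics/k1.png

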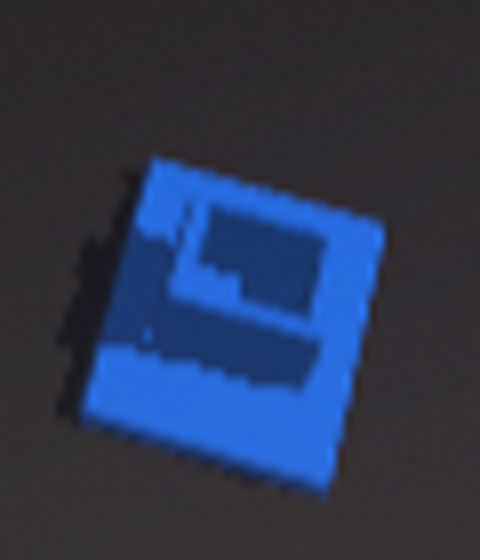

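View pics/k2.png

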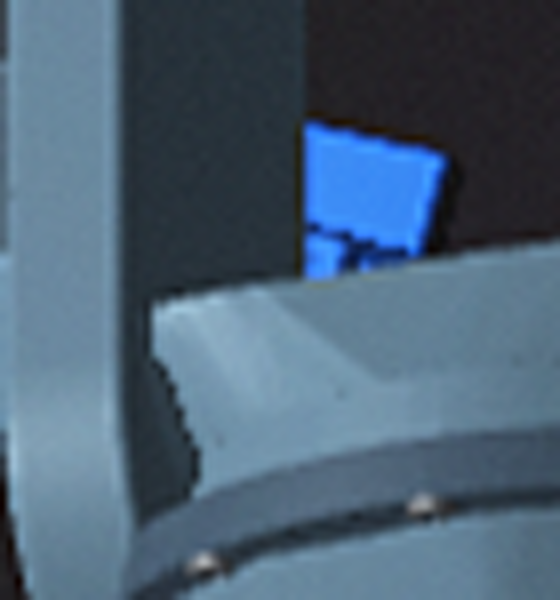

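View pics/k3.png

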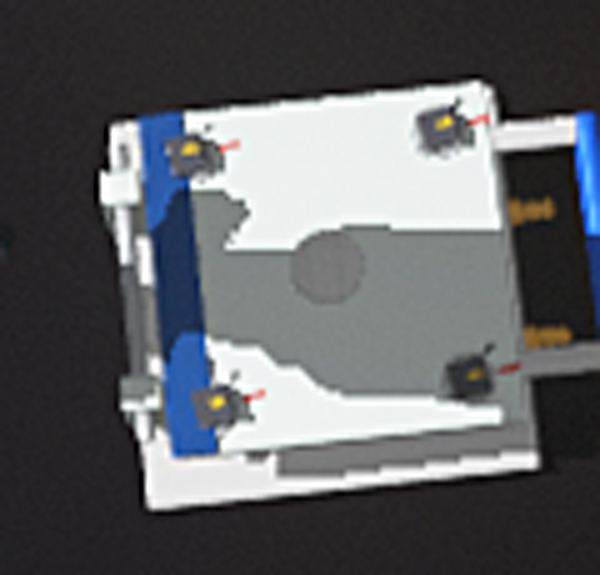

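>>> drive_tool(moves=[255,0.0318,0.0251,0,0,255,0.0318,0.0251,0,0,255,0.0318,0.0251,0,0,255,0.0318,0.0251,0,0,255,0.032,0.0251,0,0])

```text
clock: 58.25
tcp_pos: [0.4457, 0.3627, 0.2073]
tcp_rot: [0.768, 3.046, -0.001]
ft_force: [0.8, -0.2, -2.6]
gripper_width: 0.199
```

>>> drive_tool(moves=[255,0,0,0.03,0,255,0,0,0.03,0,255,0,0,0.02,0,255,0,0,0,0,255,0,0,0,0])

```text
clock: 58.75
tcp_pos: [0.4462, 0.3618, 0.1276]
tcp_rot: [-0.767, -3.046, 0.001]
ft_force: [0.0, 0.1, -1.0]
gripper_width: 0.199
```

```bash
python3 - <<'E'
from h import *
c=camera("scene"); crop(c,390,130,490,250,"k4.png",5)
st(); plan(.4442,.3631,.0836,61.8)
E
```

```text
t58.8 [0.4468 0.3623 0.1287] yaw(tool y) 61.8 deg tilt 0.0014 F [ 0.2 -0.9 -2.1] w 0.197 j6 -0.60
twist -0.0008 rad (j6 -0.60) | shift in present axes [ 0.0027 -0.0006  0.0451] | after turn [ 0.0027 -0.0005  0.0451]
```

View pics/k4.png

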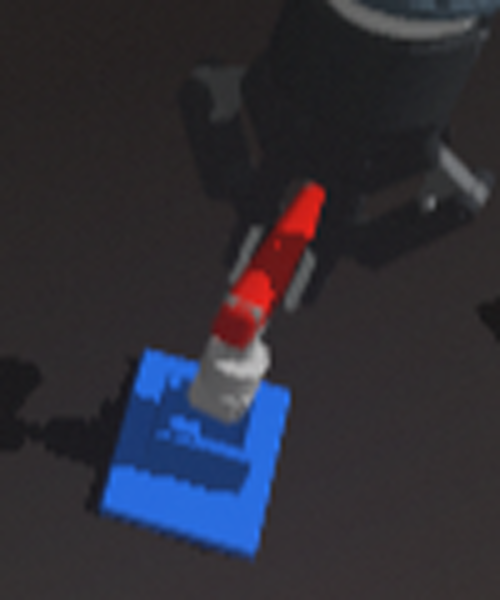

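Foot is over the pocket (crop (222,400)). Correct 2.5 mm and lower.

>>> drive_tool(moves=[255,0.0025,-0.0005,0.01,0,255,0,0,0.005,0,255,0,0,0,0,255,0,0,0.005,0,255,0,0,0.005,0])

```text
clock: 59.3
tcp_pos: [0.4433, 0.3636, 0.1028]
tcp_rot: [0.764, 3.046, 0.001]
ft_force: [-0.8, 0.1, -2.4]
gripper_width: 0.2
```

```bash
python3 - <<'E'
from h import *
st(); plan(.4442,.3631,.0836,61.8)
E
```

```text
t59.3 [0.4433 0.3636 0.1028] yaw(tool y) 61.8 deg tilt 0.0009 F [-0.8  0.1 -2.4] w 0.200 j6 -0.60
twist 0.0005 rad (j6 -0.60) | shift in present axes [-0.001   0.      0.0192] | after turn [-0.001   0.      0.0192]
```

>>> drive_tool(moves=[255,-0.0007,0,0.005,0,255,0,0,0.005,0,255,0,0,0.004,0,255,0,0,0.003,0,255,0,0,0.001,0])

```text
clock: 59.8
tcp_pos: [0.4434, 0.3629, 0.0842]
tcp_rot: [-0.765, -3.047, 0.001]
ft_force: [0.8, 0.1, -2.6]
gripper_width: 0.204
```

>>> drive_tool(moves=[255,0,0,0.001,0,255,0,0,0,0])

```text
clock: 60.0
tcp_pos: [0.4438, 0.3631, 0.0838]
tcp_rot: [0.765, 3.047, 0.0]
ft_force: [-0.1, -0.2, -2.3]
gripper_width: 0.201
```

>>> drive_tool(moves=[255,0,0,0.001,0,255,0,0,0.0005,0,255,0,0,0,0])

```text
clock: 60.3
tcp_pos: [0.4441, 0.3633, 0.0836]
tcp_rot: [0.764, 3.046, 0.001]
ft_force: [-2.7, -1.7, 6.9]
gripper_width: 0.2
```

>>> drive_tool(moves=[200,0,0,0,0,160,0,0,0,0,140,0,0,0,0,140,0,0,0,0])

```text
clock: 60.7
tcp_pos: [0.4437, 0.3631, 0.0822]
tcp_rot: [0.765, 3.047, 0.0]
ft_force: [-0.1, -1.2, 0.6]
gripper_width: 0.452
```

```bash
python3 - <<'E'
from h import *
c=camera("scene"); crop(c,390,130,490,250,"k5.png",5)
st()
E
```

```text
t60.8 [0.4436 0.363  0.0821] yaw(tool y) 61.8 deg tilt 0.0001 F [ 0.2  0.8 -0.3] w 0.455 j6 -0.60
```

View pics/k5.png

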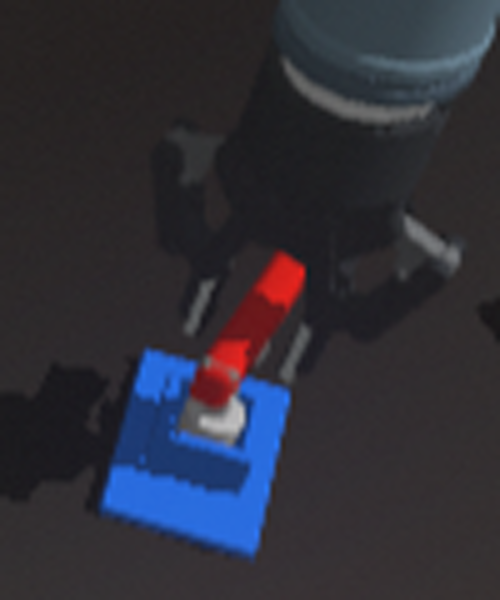

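Released and standing. Lift away and check everything.

>>> drive_tool(moves=[140,0,0,-0.02,0,140,0,0,-0.04,0,140,0,0,-0.045,0,140,0,0,-0.045,0,140,0,0,-0.02,0])

```text
clock: 61.25
tcp_pos: [0.4453, 0.364, 0.2574]
tcp_rot: [0.763, 3.042, 0.007]
ft_force: [1.3, -0.3, 0.1]
gripper_width: 0.449
```

>>> drive_tool(moves=[140,0.035,-0.03,0,0,140,0.035,-0.03,0,0,140,0.03,-0.03,0,0,140,0,0,0,0,140,0,0,0,0])

```text
clock: 61.75
tcp_pos: [0.3128, 0.3311, 0.2527]
tcp_rot: [0.763, 3.046, 0.002]
ft_force: [-0.1, 1.3, 0.6]
gripper_width: 0.448
```

```bash
python3 - <<'E'
from h import *
c=camera("scene");t=camera("top"); cv2.imwrite("pics/z1.png",c["color"][:,:,::-1]);cv2.imwrite("pics/z2.png",t["color"][:,:,::-1]); crop(c,230,165,330,265,"z3.png",6); crop(t,215,160,335,275,"z4.png",6)
st()
def red(k,R):
    hsv=cv2.cvtColor(k["color"],cv2.COLOR_RGB2HSV); m=cv2.inRange(hsv,(0,140,60),(8,255,255))|cv2.inRange(hsv,(172,140,60),(180,255,255))
    z=np.zeros_like(m); z[R[1]:R[3],R[0]:R[2]]=255; m&=z
    ys,xs=np.nonzero(m);return np.c_[xs,ys].astype(np.float32)
for n,k,R in(("top",t,(85,225,135,290)),("scene",c,(420,170,465,220))):
    P=red(k,R); print(n,len(P),P.mean(0),cv2.minAreaRect(P))
E
```

```text
t61.9 [0.3141 0.3313 0.2527] yaw(tool y) 61.8 deg tilt 0.0014 F [-1.  -0.4  0. ] w 0.451 j6 -0.53
top 479 [108.76409 254.92485] ((108.84614562988281, 254.76925659179688), (10.666987419128418, 49.861961364746094), 29.744882583618164)
scene 292 [440.06848 194.53424] ((439.9615173339844, 194.8076934814453), (9.15255355834961, 35.778167724609375), 33.690067291259766)
```

View pics/z1.png

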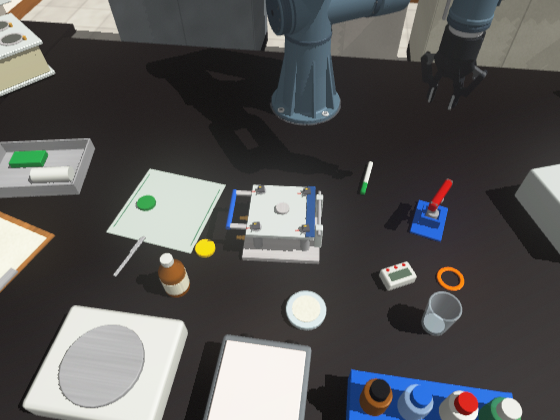

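View pics/z2.png

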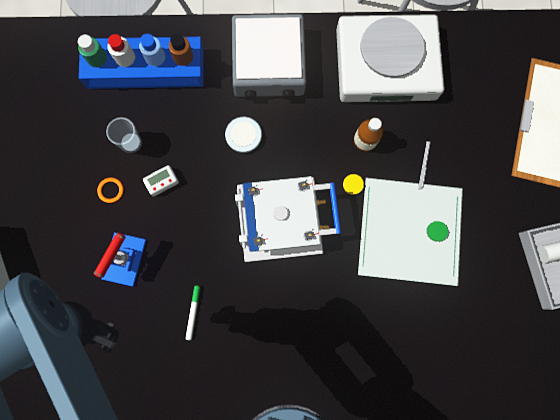

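View pics/z3.png

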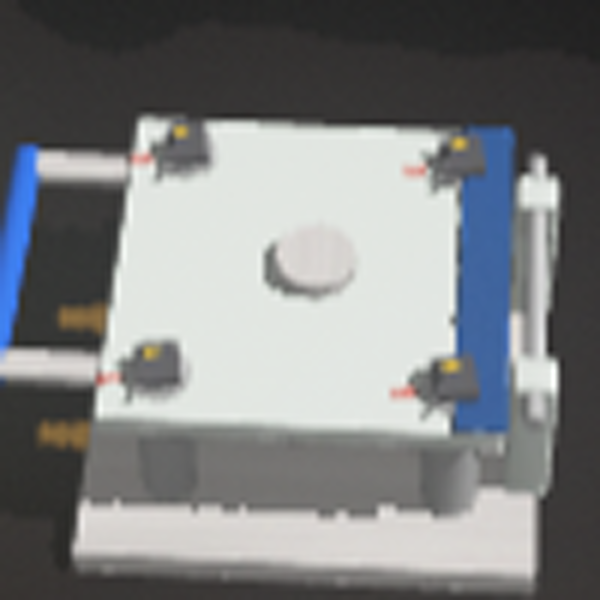

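View pics/z4.png

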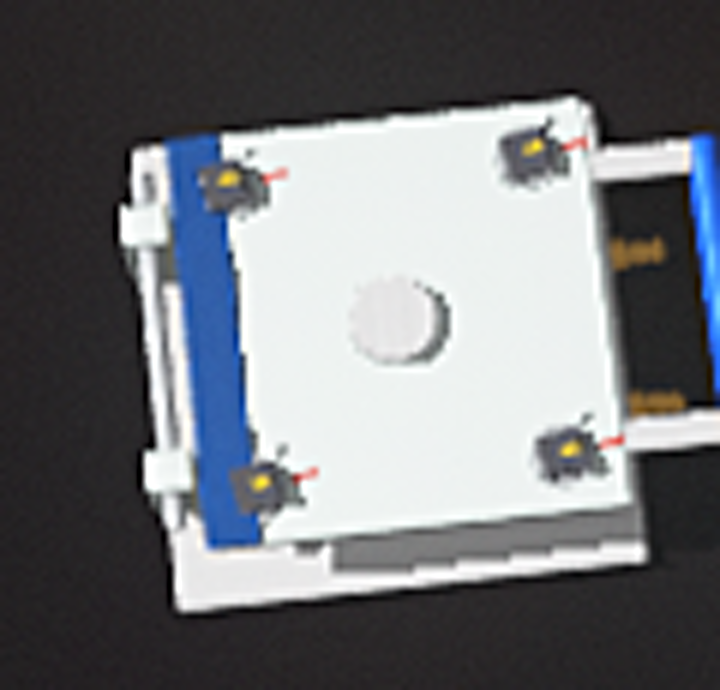

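```bash
python3 - <<'E'
from h import *
t=camera("top");c=camera("scene")
i0=cv2.imread("pics/top0.png") 
def yel(im,p,w0=5):
    o=(p-w0).astype(int); n=2*w0+1; im=im[o[1]:o[1]+n,o[0]:o[0]+n].astype(float)
    w=np.clip(np.minimum(im[...,0],im[...,1])-im[...,2]-30,0,None)
    yy,xx=np.mgrid[0:n,0:n]; m=np.array([(w*xx).sum(),(w*yy).sum()])/w.sum(); d=np.stack([xx-m[0],yy-m[1]],-1); C=np.einsum('ij,ijk,ijl->kl',w,d,d)/w.sum(); 
    ev,V=np.linalg.eigh(C); return m+o,V[:,1],ev
init={1:(2.8,-1.6),2:(3.2,-1.4),3:(2.,-1.),4:(2.1,-2.)}
S0=np.array([.5275,.0048])
for i in(1,2,3,4):
    h=head(i); q=np.r_[h,.099]
    for n,k in(("top",t),("scene",c)):
        m,v,ev=yel(k["color"],proj(k,q))
        a=pt(k,*(m-v),.099)[:2];b=pt(k,*(m+v),.099)[:2];d=b-a; ang=np.degrees(np.arctan2(-(d@YS),d@XS))%180
        M=pt(k,*m,.099)[:2]-(h-S+S0)
        print(i,n,"stripe axis cw from +x: %.0f deg"%ang,"ev",ev.round(2),"centroid",np.round([M@XS*1e3,M@YS*1e3],1), init[i] if n=="top" else "")
E
```

```text
1 top stripe axis cw from +x: 77 deg ev [0.21 0.65] centroid [ 0.7 -3.4] (2.8, -1.6)
1 scene stripe axis cw from +x: 128 deg ev [0.25 0.25] centroid [-1.3 -1.5] 
2 top stripe axis cw from +x: 67 deg ev [0.22 0.75] centroid [ 0.9 -3.2] (3.2, -1.4)
2 scene stripe axis cw from +x: 64 deg ev [0.2  0.35] centroid [-0.7 -1.5] 
3 top stripe axis cw from +x: 76 deg ev [0.23 0.68] centroid [ 0.3 -3. ] (2.0, -1.0)
3 scene stripe axis cw from +x: 70 deg ev [0.24 0.38] centroid [-1.6 -0.3] 
4 top stripe axis cw from +x: 65 deg ev [0.26 0.5 ] centroid [ 0.4 -3.7] (2.1, -2.0)
4 scene stripe axis cw from +x: 89 deg ev [0.24 0.39] centroid [-1.7 -0.8]
```

```bash
python3 - <<'E'
from rig import *
print(close_job())
E
```

```text
the job is handed in; nothing more can be done
None
```

The job is handed in at about 62 s. I stacked the two sand discs on the seat and swung the cover shut by its bar. I then tightened the screws in cross order and stood the wrench back in its holder. The tightening ran 1, 3, 2, 4 to half-way, then 4, 2, 1, 3 home. The green disc on the sheet and the yellow one beside it were left alone.

**Confirmed by the last checks**
- **Discs:** the stack looked centred and flat on the ring just before the cover closed. I could not see it after that.
- **Cover:** it looks level in both views. The bar also pushed back with 38 N when pressed down.
- **Wrench:** it is upright in the pocket. Its red bar is within 0.3 px of where it started, and the robot is clear of it.
- **Bystanders:** all look unmoved in both pictures.

**Less certain**
- **Screws fully home:** I turned the socket to about 1.59 rad at each screw. In the second pass it slid onto every head at about 0.71 rad without contact, which puts the screw's lag behind the socket at no more than about 0.25 rad. That leaves each screw at 1.33 rad or beyond (1.25 needed).
- **Stripe reading disagreed:** the top view gave 65 to 77° against 80° for home, and screws 2 and 4 read below the 72° limit. At this pixel size the reading is only good to about ±10°, so I trusted the socket angle.
- **No clear stop felt:** the torque at the end of the turns I read (screws 4 and 2) stayed near 0.1 to 0.15 N m, so it did not confirm the stops.

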